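# Make up two brazing kits and stack them on the tote's bails

## Robot

A 7-joint arm with a two-finger parallel gripper is mounted at the origin on the work surface. World frame = base frame: x ahead of the robot, y to its left, z up, the work surface at z = 0. Lengths are in m, angles in rad, forces in N, time in s.
With the tool pointing down it reaches from about 0.4 to 0.85 m from the base axis. Payload 10.4 kg.
Tool frame: the origin (TCP) lies on the centre line of the jaws, within the pads' length; the fingertips stand 22 mm ahead of it and the grasp point (between the pads) lies 3 mm ahead of it; x points along the fingers, y is the direction in which the jaws open and shut, and the axes are right-handed (so a half turn about x gives the same grasp; the last joint's range is limited). The gripper opens to 87 mm and grips with 3 to 60 N. Pads are 19 mm wide; open, the fingers measure 117 mm over their backs; the gripper's body (75 mm by 190 mm) begins 51 mm behind the grasp point.
Start: joints at [1.219, 0.332, -0.065, 1.46, 0.022, 1.35, -0.088], TCP at [0.202, -0.592, 0.208] pointing down, gripper open.
Joint ranges: [-2.6, 2.6], [-0.5, 2.12], [-1.47, 1.34], [0.16, 2.42], [-1.27, 4.41], [0.06, 2.06], [-2.6, 2.6]. Speed limits (rad/s): [2.22, 2.22, 2.79, 2.79, 3.14, 3.14, 3.14].

## Interface

Orientations are given as a unit quaternion [x, y, z, w].
In Python, from bench import * gives the robot as it stands.
- The arm moves only by the tool arm_command, never from a script. Its argument "targets" is one flat list of numbers, 7 for each row, row after row: the turn, a rotation vector about the tool's x, y, z in units of 45 degrees (1.0 is 45 degrees), then the shift along the tool's x, y, z in units of 25 mm (1.0 is 25 mm), then the opening, from 0 (shut) to 1 (fully open). In form: [wx, wy, wz, tx, ty, tz, fingers, wx, wy, wz, tx, ty, tz, fingers, ...]. A call has 1 to 12 rows; each row shifts and turns the pose as measured when the row begins, along the tool's axes as they then stand; what a row does not reach is not made up. A row lasts 1/12 s, in which the tool goes at most 41.7 mm and 7.16 degrees, less where a joint would pass 70% of its speed; a pose out of reach is approached as far as the arm can. A call with a number of a shift or a turn outside -1 to 1 is refused whole. A call with a gripper value outside its range is refused whole. The fingers move at their own pace and stop on an object; "newtons" is the grip in N (left out, the last holds). Time passes only in rows, so rows that do not move let the fingers close. It gives the time, the measured TCP pose, the force and the opening at its end, in the units of the state.
- read_state(): the state, without advancing time (a new reading comes with each control period).
- camera(name): name is "scene" or "side" or "wrist"; returns the picture (400x640x3 uint8, red, green, blue); there is no depth.
- calibration(name): a dict with "camera_matrix" (3x3 intrinsics, pixels), "R" (3x3) and "t" (3): a world point X has camera coordinates R X + t; the wrist camera has in their place "tool_from_camera" (4x4, takes a point from camera to tool coordinates, whose origin is the TCP and whose axes are the tool frame's). Camera axes: x right, y down, z forward; pixel columns grow to the right and rows downward; lengths in m; the calibration is good to about 2 mm. A picture is of the moment at which its call begins: read the wrist's pose just before it. calibration takes no time and is no camera call.
- close_job(): hands the job in, once; it reports no verdict.
The state is a dict: "time": time; "joint_positions": joint angles; "joint_vel": joint speeds; "joint_torque": joint torques, N m; "ee_pos": TCP position; "eef_rot": TCP orientation; "ft_force": force on the tool from outside, world axes, zero at the start; "torque": the same for the moment, N m; "width": finger opening in m.
Only numpy, scipy, OpenCV 4.12 (cv2) and the standard library are available. Lean on these libraries where they do the work, as an engineer would, in place of code of your own. Each camera call takes 0.05 s, during which the arm holds its last target.

## Task

Make up the two fitting kits for the brazing bench and stack them. First lay the tee and the elbow flat on the floor of the dark bail-arm tote, then swing both of its wire bails fully in, and then stand the grey tray squarely and centrally on the bails. The coupling and the reducer are the tray's kit: they end up in the tray, standing on end as they do now (put them in before or after the tray is stacked); the end cap and the brass union nut are not needed.

Things in the scene. Friction and masses are not known exactly. Their poses are not given: they have to be found in the camera images.
- tee_center (a point): Copper tee, lying flat: three round open sockets 31 mm in diameter in one level plane. Point where the three axes cross, half-way up (15.5 mm above what it lies on). The sockets run along its own +x, -x and +y, each ending 38 mm from this point; z up. About 130 g. Any one socket can be pinched from above across its 31 mm, 28 mm out from the point.
- elbow_center (a point): Copper 90 degree elbow, lying flat: two round open sockets 31 mm in diameter joined by a bend. Point where the two socket axes would cross, half-way up (15.5 mm above what it lies on). The sockets run along its own +x and +y, each straight from 20 to 40 mm out from this point; z up. About 100 g. Either socket can be pinched from above across its 31 mm.
- coupling_center (a point): Straight copper coupling, a plain open tube 31 mm in diameter and 46 mm high with a thin bead round its middle, standing on end. Point at its centre, half-way up (23 mm); z up along the tube. About 90 g.
- reducer_center (a point): Copper reducer, a stepped tube standing on its wide end: 31 mm in diameter up to 26 mm high, then tapering to a 19 mm neck, 50 mm high in all. Point on its axis half-way up (25 mm); z up towards the neck. About 90 g.
- tray_center (a point): Light grey shallow empty tray, flat bottom: outside 140 (its x) by 180 (its y) by 45 mm high, floor and walls 4 mm thick. Round the top runs a grip rim 14 mm high, 10 mm thick; the long rims' middles are at x = +-71 mm. About 280 g; one long rim can be pinched from above at its middle. Point at the centre, half-way up (22.5 mm above the underside); z up.
- tote: Dark blue-grey bail-arm tote, fixed to the bench. Origin: centre of its underside, z up. Outside 170 (its x) by 250 mm (its y), walls 5, floor 4 mm thick; side walls 96 mm high, end walls (+-y) 72 mm. With both bails in, their bars' tops are level at z = 88 mm; the tray stands on them, long side along the tote's, with 10 mm to spare to each side wall. Else it drops in.
- bail_left (a joint): hinge (rad) of the tote's bail on its +y end, a U of 8 mm steel wire: 0 = right out, lying level beyond the tote's end; pi/2 = straight up; 3.14 = fully in, lying level across the tote's mouth on its stop. It swings up and over, has light friction (0.05 N m, about 1 N at the bar) and stays where it is left. Starts out, 0 to 0.5.
- bail_right (a joint): hinge (rad) of the tote's bail on its -y end, a U of 8 mm steel wire: 0 = right out, lying level beyond the tote's end; pi/2 = straight up; 3.14 = fully in, lying level across the tote's mouth on its stop. It swings up and over, has light friction (0.05 N m, about 1 N at the bar) and stays where it is left. Starts out, 0 to 0.5.
- bail_left_bar (a point): middle of bail_left's cross bar: round, 8 mm thick, 146 mm long, along the tote's x. It runs on a 42 mm radius about the hinge line, which in the tote's frame is at y = +97, z = 84 mm. Fully out: y = +139, clear above the end wall; fully in: y = +55, z = 84 mm. It can be pinched at its middle from above by the fingertips and led round.
- bail_right_bar (a point): middle of bail_right's cross bar: round, 8 mm thick, 146 mm long, along the tote's x. It runs on a 42 mm radius about the hinge line, which in the tote's frame is at y = -97, z = 84 mm. Fully out: y = -139, clear above the end wall; fully in: y = -55, z = 84 mm. It can be pinched at its middle from above by the fingertips and led round.
Not all that is in view belongs to the job. Leave any pink or turquoise look-alike of the part that bears tee_center alone.

How it is judged:
On the way, in this order (a step that is already met when the one before it is completed fails the run):
1. the tee and the elbow lie in the tote, let go (x of tee_center in the frame of tote between -0.078 and 0.078 m and y of tee_center in the frame of tote between -0.118 and 0.118 m and z of tee_center in the frame of tote between 0.013 and 0.027 m and angle between each of tee_center, elbow_center's own z axis and vertical below 0.2 rad and x of elbow_center in the frame of tote between -0.078 and 0.078 m and y of elbow_center in the frame of tote between -0.118 and 0.118 m and z of elbow_center in the frame of tote between 0.013 and 0.027 m and contact force between each of tee, elbow and the fingers below 0.05 N), for 0.2 s.
2. both bails are swung fully in, with the tee and the elbow in the tote (x of tee_center in the frame of tote between -0.078 and 0.078 m and y of tee_center in the frame of tote between -0.118 and 0.118 m and z of tee_center in the frame of tote between 0.013 and 0.027 m and angle between each of tee_center, elbow_center's own z axis and vertical below 0.2 rad and x of elbow_center in the frame of tote between -0.078 and 0.078 m and y of elbow_center in the frame of tote between -0.118 and 0.118 m and z of elbow_center in the frame of tote between 0.013 and 0.027 m and value of joint each of bail_left, bail_right above 3 rad), for 0.2 s.
3. the tray stands on both bails, let go (all of step 2 and x of tray_center in the frame of tote between -0.014 and 0.014 m and y of tray_center in the frame of tote between -0.018 and 0.018 m and z of tray_center in the frame of tote between 0.105 and 0.116 m and angle between tray_center's own z axis and vertical below 0.06 rad and angle between the x axis of tray_center and the x axis of tote, either way round below 0.15 rad and contact force between tray and the fingers below 0.05 N), for 0.2 s.
At the end, for the whole second after the job is handed in: Tee and elbow flat (0.2 rad) on the tote's floor; both bails above 3.0 rad; tray level (0.06) on them, within 14 mm across and 18 mm along of the tote's centre, square within 0.15 rad; coupling and reducer upright (0.15) on the tray's floor; all at rest (20 mm/s) (all of step 2 and x of tray_center in the frame of tote between -0.014 and 0.014 m and y of tray_center in the frame of tote between -0.018 and 0.018 m and z of tray_center in the frame of tote between 0.105 and 0.116 m and angle between tray_center's own z axis and vertical below 0.06 rad and angle between the x axis of tray_center and the x axis of tote, either way round below 0.15 rad and x of coupling_center in the frame of tray_center between -0.062 and 0.062 m and y of coupling_center in the frame of tray_center between -0.082 and 0.082 m and z of coupling_center in the frame of tray_center between -0.0015 and 0.0105 m and angle between each of coupling_center, reducer_center's own z axis and vertical below 0.15 rad and x of reducer_center in the frame of tray_center between -0.062 and 0.062 m and y of reducer_center in the frame of tray_center between -0.082 and 0.082 m and z of reducer_center in the frame of tray_center between 0.0005 and 0.0125 m and linear speed of each of tee, elbow, coupling, reducer, tray below 0.02 m/s); the robot touches nothing.
It fails at once if a fitting of the kits, or the tray, falls from the bench (height (world z) of any of tee_center, elbow_center, coupling_center, reducer_center, tray_center below -0.03 m).
It also fails if it takes over 144 s, if anything falls off the work surface, if the arm or the gripper's body presses on something with over 40 N, if the wrist force passes 120 N, or if a joint passes its speed limit or range.

## Working session

There is one attempt and no reset: what is moved stays moved. The work goes in short steps, Python scripts to look and compute and a tool call to move; the robot and the scene stay as the last step left them, time stands still between calls to the robot, and variables do not carry over. Pictures are saved under pics/ and viewed, and the job is handed in when it is done.

Besides the shell and the picture viewer there is one more tool, called after "Emit:" as name(argument=value, ...) on one line, values as JSON. arm_command: Moves the arm, as the interface text tells. Shifts and turns lie within -1 to 1; 1 stands for 25 mm of shift or 45 degrees of turn. Its arguments: {"type":"object","properties":{"targets":{"type":"array","items":{"type":"number","minimum":-1,"maximum":1}},"newtons":{"type":"number"}},"required":["targets"]}

```bash
ls; mkdir -p pics; python3 - <<'E'
from bench import *
import cv2, numpy as np
print(read_state())
for n in ["scene","side","wrist"]:
    im=camera(n); cv2.imwrite(f"pics/{n}0.png",im[:,:,::-1])
    c=calibration(n); print(n,{k:np.round(v,4).tolist() for k,v in c.items()})
E
```

```text
pics
{'time': 0.0, 'joint_positions': array([ 1.21937247,  0.3328411 , -0.06470031,  1.46097761,  0.0216289 ,
        1.34988051, -0.08850709]), 'joint_vel': array([-7.12366748e-04,  8.81996261e-04, -1.50290091e-03, -6.46211452e-04,
        1.96301580e-03,  5.67870753e-05,  1.27902833e-03]), 'joint_torque': array([-2.04824655e-04, -6.23257613e+01,  2.50221498e-02, -3.89909649e+01,
       -6.12541381e-02,  3.96055926e-02,  1.36815129e-04]), 'ee_pos': array([ 0.20168   , -0.59112516,  0.20695585]), 'eef_rot': array([-0.69745536, -0.11622638,  0.6976844 , -0.1152559 ]), 'ft_force': array([ 0.38440603,  1.06391879, -0.70656644]), 'torque': array([-0.03402148,  0.03393052, -0.00737803]), 'width': 0.08703808450679916}
scene {'camera_matrix': [[414.6096, 0.0, 315.6019], [0.0, 414.6096, 195.0489], [0.0, 0.0, 1.0]], 'R': [[0.294, 0.9558, -0.0055], [0.7245, -0.2266, -0.651], [-0.6234, 0.1874, -0.7591]], 't': [-0.089, -0.2719, 1.359]}
side {'camera_matrix': [[375.8281, 0.0, 323.6181], [0.0, 375.8281, 201.2183], [0.0, 0.0, 1.0]], 'R': [[-0.8876, -0.4601, -0.0205], [-0.2614, 0.5399, -0.8002], [0.3793, -0.7049, -0.5994]], 't': [0.3762, 0.1933, 0.7376]}
wrist {'camera_matrix': [[340.5576, 0.0, 323.8793], [0.0, 340.5576, 198.2443], [0.0, 0.0, 1.0]], 'tool_from_camera': [[0.0001, -0.2842, 0.9588, -0.1768], [1.0, -0.0004, -0.0002, -0.0001], [0.0004, 0.9588, 0.2842, -0.0769], [0.0, 0.0, 0.0, 1.0]]}
```

View pics/scene0.png

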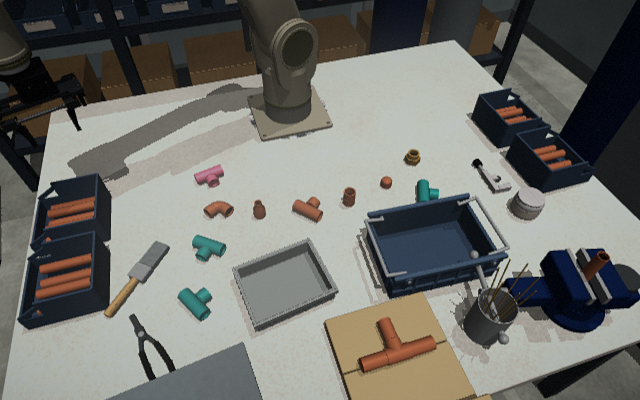

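View pics/side0.png

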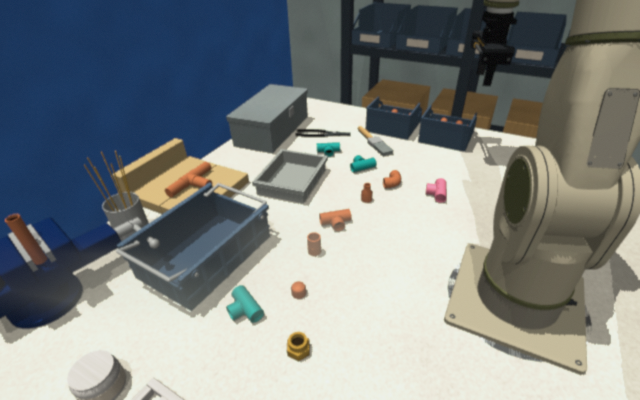

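View pics/wrist0.png

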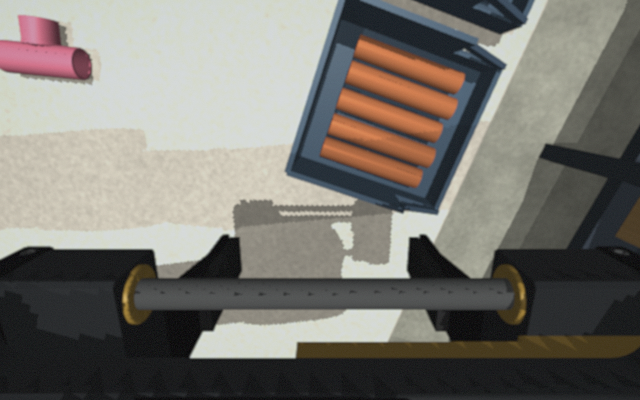

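Tee candidates in the scene view:
- copper tee at (308,208)
- large copper tee on the cardboard at (395,345)
- teal tees at (208,247), (195,302) and (427,190)
- pink tee at (208,175)

I choose (308,208): it is copper, small and lies on the bench. The other parts are the elbow (218,210), reducer (259,208), coupling (349,197), cap (386,182, not needed) and nut (413,157, not needed).

```bash
cat > h.py <<'E'
import cv2, numpy as np
from bench import *
from scipy.spatial.transform import Rotation as Rn
def ray(name,px,st=None):
    c=calibration(name);K=np.array(c["camera_matrix"])
    d=np.linalg.inv(K)@np.array([px[0],px[1],1.])
    if name=="wrist":
        st=st or read_state(); T=np.array(c["tool_from_camera"]);R=Rn.from_quat(st["eef_rot"]).as_matrix()
        return R@T[:3,3]+np.array(st["ee_pos"]), R@T[:3,:3]@d
    R=np.array(c["R"]);t=np.array(c["t"]); return -R.T@t, R.T@d
def p2w(name,px,z,st=None):
    o,d=ray(name,px,st); return o+d*(z-o[2])/d[2]
def w2p(name,X,st=None):
    c=calibration(name);K=np.array(c["camera_matrix"]);X=np.array(X,float)
    if name=="wrist":
        st=st or read_state(); T=np.array(c["tool_from_camera"]);R=Rn.from_quat(st["eef_rot"]).as_matrix()
        p=np.linalg.inv(T)@np.r_[R.T@(X-np.array(st["ee_pos"])),1]; p=p[:3]
    else: p=np.array(c["R"])@X+np.array(c["t"])
    q=K@p; return q[:2]/q[2]
def crop(im,x0,y0,x1,y1,s,f):
    c=cv2.resize(im[y0:y1,x0:x1],None,fx=s,fy=s,interpolation=cv2.INTER_CUBIC); cv2.imwrite(f,c)
E
python3 - <<'E'
import cv2
from h import crop
a=cv2.imread("pics/scene0.png")
crop(a,190,160,370,240,4,"pics/c1.png"); crop(a,340,170,520,310,4,"pics/c2.png"); crop(a,220,230,350,335,5,"pics/c3.png")
b=cv2.imread("pics/side0.png"); crop(b,290,160,460,270,4,"pics/c4.png"); crop(b,110,140,340,310,3,"pics/c5.png")
E
```

```text
(no output)
```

View pics/c1.png

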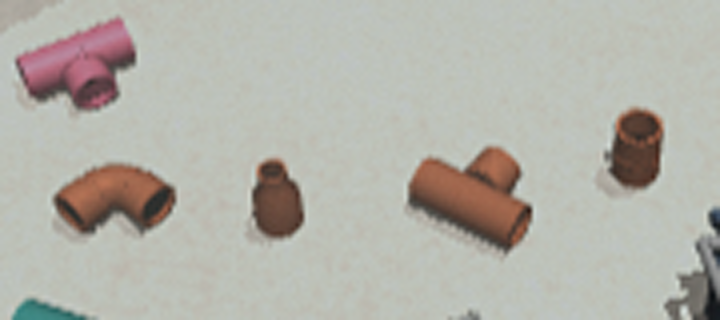

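View pics/c2.png

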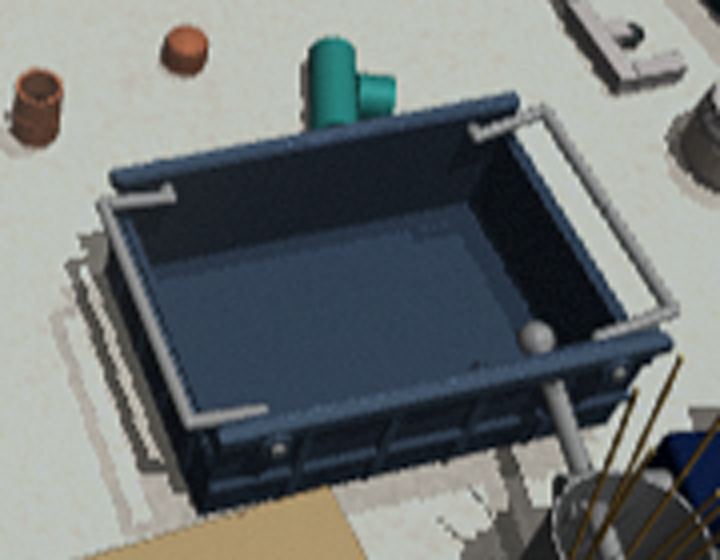

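View pics/c3.png

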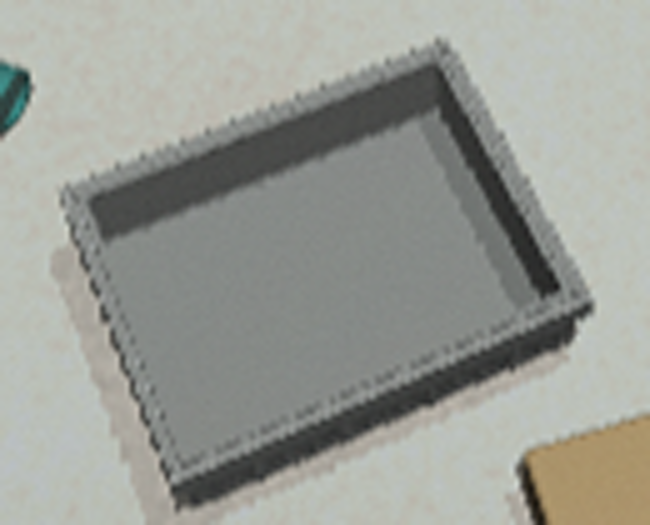

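View pics/c4.png

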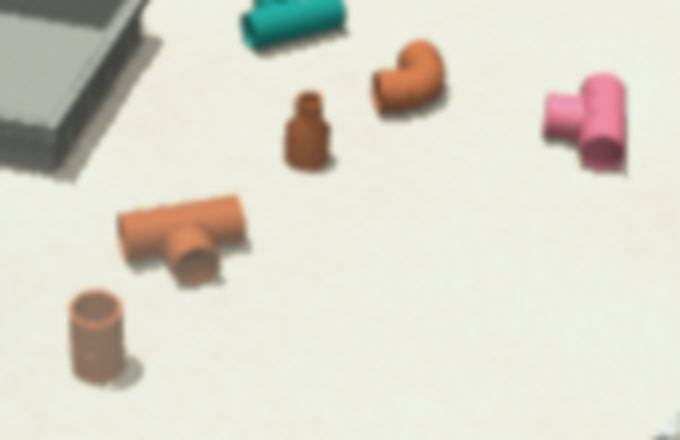

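View pics/c5.png

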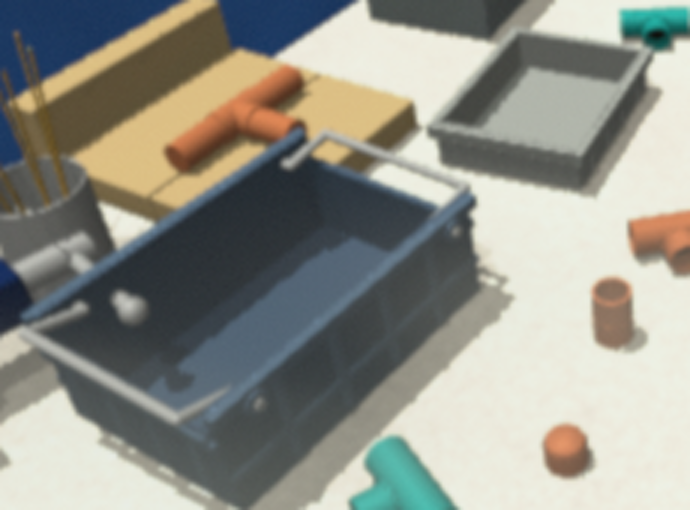

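```bash
cat > fit.py <<'E'
from h import *
from scipy.optimize import minimize
S=4
def cyl(p0,p1,r,n=24):
    p0,p1=np.array(p0,float),np.array(p1,float);a=(p1-p0)/np.linalg.norm(p1-p0)
    u=np.cross(a,[0,0,1.]) if abs(a[2])<.9 else np.array([1.,0,0]);u/=np.linalg.norm(u);v=np.cross(a,u)
    t=np.linspace(0,2*np.pi,n,endpoint=False);c=np.outer(np.cos(t),u)*r+np.outer(np.sin(t),v)*r
    return np.r_[p0+c,p1+c]
R=.0155
arc=[(.02-.02*np.sin(t),.02-.02*np.cos(t),0) for t in np.linspace(0,np.pi/2,7)]  # from (.02,0) to (0,.02)
M={"tee":([cyl((-.038,0,0),(.038,0,0),R),cyl((0,0,0),(0,.038,0),R)],.0155),
"elbow":([cyl((.02,0,0),(.04,0,0),R),cyl((0,.02,0),(0,.04,0),R)]+[cyl(a,b,R) for a,b in zip(arc[:-1],arc[1:])],.0155),
"coupling":([cyl((0,0,-.023),(0,0,.023),R)],.023),
"reducer":([cyl((0,0,-.025),(0,0,.001),R),np.r_[cyl((0,0,-.001),(0,0,.001),R)[24:],cyl((0,0,.01),(0,0,.012),.0095)[:24]],cyl((0,0,.01),(0,0,.025),.0095)],.025)}
def proj(c,X): 
    p=X@np.array(c["R"]).T+np.array(c["t"]);q=p@np.array(c["camera_matrix"]).T;return q[:,:2]/q[:,2:]
def sil(name,th,cal,box):
    parts,z=M[name];x0,y0,x1,y1=box;im=np.zeros(((y1-y0)*S,(x1-x0)*S),np.uint8)
    c,s=np.cos(th[2]),np.sin(th[2]);Rz=np.array([[c,-s,0],[s,c,0],[0,0,1]])
    for P in parts:
        q=(proj(cal,P@Rz.T+[th[0],th[1],z])-[x0,y0]+.5)*S-.5
        cv2.fillConvexPoly(im,cv2.convexHull(np.round(q*16).astype(np.int32)),1,shift=4)
    return im
def mask(im,box):
    x0,y0,x1,y1=box;h=cv2.cvtColor(cv2.resize(im[y0:y1,x0:x1],None,fx=S,fy=S,interpolation=cv2.INTER_CUBIC),cv2.COLOR_RGB2HSV)
    m=((h[...,0]<16)|(h[...,0]>174))&(h[...,1]>95)
    return cv2.morphologyEx(m.astype(np.uint8),cv2.MORPH_CLOSE,np.ones((13,13)))
def fit(name,ims,boxes,xy0,yaws,yawfree=True):
    D=[(calibration(k),b,mask(ims[k],b)) for k,b in boxes.items()]
    def cost(th):
        e=0
        for c,b,m in D:
            s=sil(name,th,c,b);e+=1-(s&m).sum()/max(1,(s|m).sum())
        return e/len(D)
    best=None
    for y in yaws:
        sim=np.array([[*xy0,y]]*4)+np.array([[0,0,0],[.012,0,0],[0,.012,0],[0,0,.5]])
        f=(lambda th:cost(th)) if yawfree else (lambda th:cost([th[0],th[1],0]))
        r=minimize(f,[*xy0,y],method="Nelder-Mead",options=dict(initial_simplex=sim,maxiter=200,xatol=1e-4,fatol=1e-5))
        if best is None or r.fun<best.fun:best=r
    return best
E
cat > a.py <<'E'
from fit import *
ims={k:cv2.imread(f"pics/{k}0.png")[:,:,::-1].copy() for k in("scene","side")}
B={"tee":((285,190,330,228),(312,202,360,236)),"elbow":((198,195,240,225),(376,166,410,194)),
"coupling":((338,182,362,212),(302,228,326,260)),"reducer":((246,194,272,224),(356,178,378,208))}
for n,(b1,b2) in B.items():
    c1=((b1[0]+b1[2])/2,(b1[1]+b1[3])/2)
    xy=p2w("scene",c1,.015)[:2]
    yf=n in("tee","elbow")
    for bx in({"scene":b1,"side":b2},{"scene":b1},{"side":b2}):
        r=fit(n,ims,bx,xy,np.arange(8)*np.pi/4 if yf else [0],yf); print(n,list(bx),np.round(r.x,4),round(r.fun,3))
# ball
o1,d1=ray("scene",(473.8,253.8));o2,d2=ray("side",(153.3,242.3))
s=np.linalg.lstsq(np.c_[d1,-d2],o2-o1,rcond=None)[0];print("ball",o1+d1*s[0],o2+d2*s[1])
# tote wall tops, tray corners
f=lambda x,y:(340+x/4,170+y/4)
for p,z in [((112,178),.096),((518,100),.096),((670,343),.096),((215,435),.096),((103,200),.09),((190,420),.09),((545,110),.09),((678,308),.09)]: print("tote",np.round(p2w("scene",f(*p),z),3))
g=lambda x,y:(220+x/5,230+y/5)
for p in [(65,190),(440,42),(592,305),(178,487)]: print("tray",np.round(p2w("scene",g(*p),.045),4))
E
python3 a.py
```

```text
tee ['scene', 'side'] [ 0.4229 -0.0603  0.6591] 0.24
tee ['scene'] [ 0.4211 -0.0587  0.6984] 0.148
tee ['side'] [ 0.4243 -0.0634  0.5248] 0.315
elbow ['scene', 'side'] [ 0.3344 -0.2752  5.2393] 0.188
elbow ['scene'] [ 0.3334 -0.2751  5.2116] 0.18
elbow ['side'] [ 0.3351 -0.2821  5.4426] 0.189
coupling ['scene', 'side'] [0.4203 0.0552 0.0837] 0.553
coupling ['scene'] [0.4171 0.0565 0.3336] 0.191
coupling ['side'] [0.4434 0.0152 0.5445] 0.842
reducer ['scene', 'side'] [ 0.3869 -0.1796 -0.251 ] 0.255
reducer ['scene'] [ 0.3883 -0.1792  0.1159] 0.23
reducer ['side'] [ 0.3902 -0.1836 -0.1695] 0.271
ball [0.69612167 0.2450568  0.07227827] [0.69613494 0.24507362 0.07228216]
tote [0.541 0.054 0.096]
tote [0.558 0.309 0.096]
tote [0.733 0.296 0.096]
tote [0.712 0.042 0.096]
tote [0.55  0.045 0.09 ]
tote [0.697 0.036 0.09 ]
tote [0.566 0.324 0.09 ]
tote [0.712 0.318 0.09 ]
tray [ 0.5562 -0.271   0.045 ]
tray [ 0.5294 -0.0883  0.045 ]
tray [ 0.6796 -0.0646  0.045 ]
tray [ 0.7063 -0.2507  0.045 ]
```

```bash
python3 - <<'E'
import cv2
from h import crop
a=cv2.imread("pics/scene0.png");b=cv2.imread("pics/side0.png")
crop(a,440,215,540,360,4,"pics/d1.png"); crop(b,90,200,200,290,6,"pics/d2.png"); crop(b,0,150,200,330,4,"pics/d3.png")
E
```

```text
(no output)
```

View pics/d1.png

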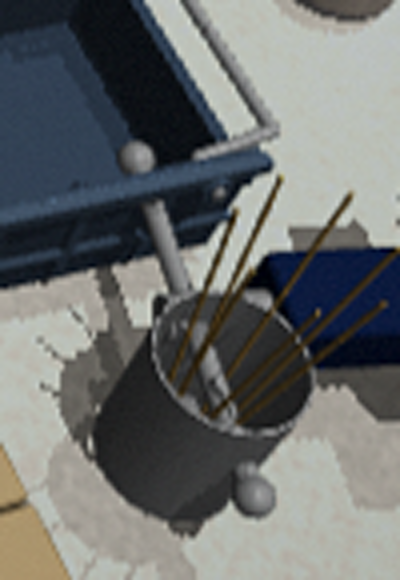

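View pics/d3.png

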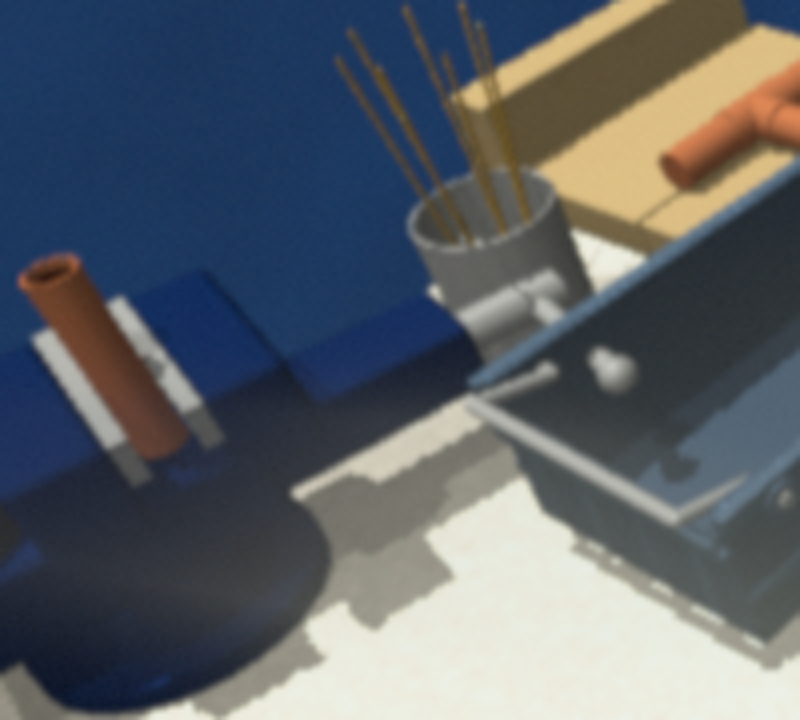

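```bash
sed -i 's/h\[...,1\]>95/h[...,1]>TH/; s/^S=4/S=4;TH=75/' fit.py; python3 a.py | head -12; python3 - <<'E'
from h import *
s=read_state();R=Rn.from_quat(s["eef_rot"]).as_matrix();print(np.round(R,3))
from fit import *
ims={k:cv2.imread(f"pics/{k}0.png")[:,:,::-1].copy() for k in("scene","side")}
o=[]
for k,b in(("side",(300,160,412,262)),("scene",(195,180,365,230))):
    im=cv2.resize(ims[k][b[1]:b[3],b[0]:b[2]],None,fx=S,fy=S)[:,:,::-1].copy(); m=mask(ims[k],b)
    cs,_=cv2.findContours(m,0,1);cv2.drawContours(im,cs,-1,(255,0,0),1)
    for n,th in (("tee",(.4229,-.0603,.66)),("elbow",(.3344,-.2752,5.24)),("coupling",(.4171,.0565,0)),("reducer",(.388,-.1796,0))):
        cs,_=cv2.findContours(sil(n,th,calibration(k),b),0,1);cv2.drawContours(im,cs,-1,(0,255,0),1)
    cv2.imwrite(f"pics/ov_{k}.png",im)
E
```

```text
tee ['scene', 'side'] [ 0.4236 -0.0593  0.6927] 0.135
tee ['scene'] [ 0.4223 -0.0595  0.7034] 0.095
tee ['side'] [ 0.4238 -0.0614  0.652 ] 0.167
elbow ['scene', 'side'] [ 0.3355 -0.2744  5.2561] 0.128
elbow ['scene'] [ 0.3351 -0.2751  5.2574] 0.125
elbow ['side'] [ 0.3343 -0.2787  5.3723] 0.125
coupling ['scene', 'side'] [ 0.4197  0.0561 -0.1937] 0.222
coupling ['scene'] [0.4186 0.0564 0.2482] 0.125
coupling ['side'] [0.4212 0.0512 0.2873] 0.314
reducer ['scene', 'side'] [ 0.3882 -0.1797 -0.1142] 0.173
reducer ['scene'] [ 0.3865 -0.1795  0.5065] 0.146
reducer ['side'] [ 0.3894 -0.1828  0.1547] 0.191
[[-0.     0.323 -0.946]
 [ 0.001 -0.946 -0.323]
 [-1.    -0.001  0.   ]]
```

View pics/ov_side.png

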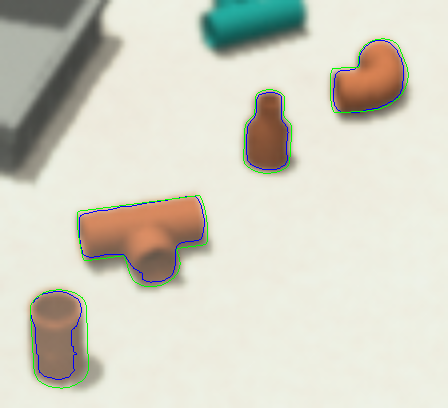

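View pics/ov_scene.png

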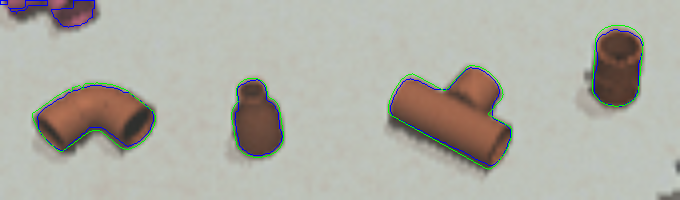

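```bash
cat > plan.py <<'E'
import sys
from h import *
# usage: x y z yawdeg(jaw, mod 180) ; prints turn units (about tool x) and shift units before & after turning
a=[float(v) for v in sys.argv[1:]]
s=read_state();R=Rn.from_quat(s["eef_rot"]).as_matrix();p=np.array(s["ee_pos"])
yaw=np.degrees(np.arctan2(R[1,1],R[0,1]));d=np.array(a[:3])-p
print("t",round(s["time"],2),"pos",np.round(p,4),"jaw",round(yaw,1),"tilt",round(np.degrees(np.arccos(-R[2,0])),2),"w",round(s["width"],4),"F",np.round(s["ft_force"],1),"q1,7",np.round(s["joint_positions"][[0,6]],2))
print("shift units now",np.round(R.T@d/.025,2))
if len(a)>3:
    dy=(a[3]-yaw+90)%180-90; print("turn units x",round(-dy/45,3))
    R2=Rn.from_euler("z",dy,degrees=True).as_matrix()@R; print("shift units after turn",np.round(R2.T@d/.025,2))
E
python3 plan.py .4448 -.0418 .10 129.7
```

```text
t 0.15 pos [ 0.2017 -0.5912  0.2071] jaw -71.2 tilt 0.06 w 0.0868 F [-0.  -0.4 -0.6] q1,7 [ 1.22 -0.09]
shift units now [  4.3  -17.66 -16.3 ]
turn units x -0.464
shift units after turn [  4.3  -10.69 -21.52]
```

Emit:
arm_command(targets=[0,0,0,0,-0.98,-0.905,1,0,0,0,0,-0.98,-0.905,1,0,0,0,0,-0.98,-0.905,1,0,0,0,0,-0.98,-0.905,1,0,0,0,0,-0.98,-0.905,1,0,0,0,0,-0.98,-0.905,1,0,0,0,0,-0.98,-0.905,1,0,0,0,0,-0.98,-0.905,1,0,0,0,0,-0.98,-0.905,1,0,0,0,0,-0.98,-0.905,1,0,0,0,0,-0.98,-0.905,1,0,0,0,0,-0.98,-0.905,1])

```text
time: 1.15
ee_pos: [0.3641, -0.2142, 0.2023]
eef_rot: [-0.696, -0.112, 0.701, -0.11]
ft_force: [0.7, -0.4, 0.4]
width: 0.0872
```

```bash
python3 plan.py .4448 -.0418 .10 129.7
```

```text
t 1.15 pos [ 0.3641 -0.2142  0.2023] jaw -71.9 tilt 0.42 w 0.0872 F [ 0.7 -0.4  0.4] q1,7 [ 0.86 -0.79]
shift units now [ 4.08 -5.53 -5.24]
turn units x -0.48
shift units after turn [ 4.06 -3.23 -6.91]
```

Emit:
arm_command(targets=[-0.12,0,0,0.4,0,0,1,-0.12,0,0,0.4,0,0,1,-0.12,0,0,0.4,0,0,1,-0.12,0,0,0.4,0,0,1,0,0,0,0,-0.46,-0.98,1,0,0,0,0,-0.46,-0.98,1,0,0,0,0,-0.46,-0.98,1,0,0,0,0,-0.46,-0.98,1,0,0,0,0,-0.46,-0.98,1,0,0,0,0,-0.46,-0.98,1,0,0,0,0,-0.46,-0.98,1,0,0,0,0,0,0,1])

```text
time: 2.15
ee_pos: [0.4438, -0.0246, 0.1598]
eef_rot: [-0.66, -0.25, 0.664, -0.248]
ft_force: [-0.7, 0.0, 0.0]
width: 0.0872
```

```bash
python3 plan.py .4448 -.0418 .10 129.7; python3 - <<'E'
from h import *
im=camera("wrist"); s=read_state()
cv2.imwrite("pics/w1.png",im[:,:,::-1])
c,sn=np.cos(.693),np.sin(.693)
for l in((0,0),(.038,0),(-.038,0),(0,.038)):
    print(l,np.round(w2p("wrist",(.4233+c*l[0]-sn*l[1],-.0597+sn*l[0]+c*l[1],.0155),s)))
E
```

```text
t 2.15 pos [ 0.4438 -0.0246  0.1598] jaw -48.7 tilt 0.38 w 0.0872 F [-0.7  0.   0. ] q1,7 [ 0.62 -0.89]
shift units now [2.39 0.55 0.41]
turn units x 0.035
shift units after turn [2.39 0.57 0.4 ]
(0, 0) [337. 215.]
(0.038, 0) [338. 178.]
(-0.038, 0) [336. 250.]
(0, 0.038) [299. 214.]
```

View pics/w1.png

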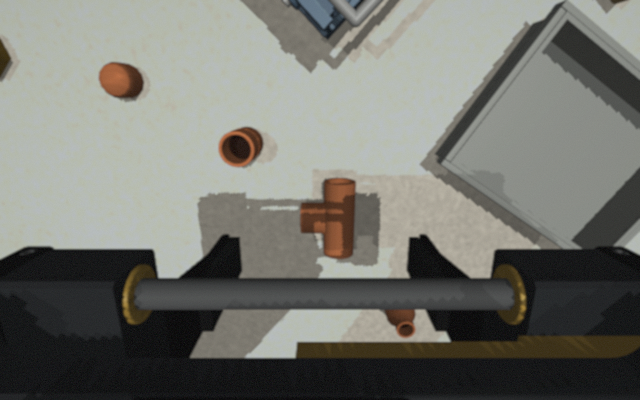

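Emit:
arm_command(targets=[0.035,0,0,0,0.55,0.4,1,0,0,0,1,0,0,1,0,0,0,1,0,0,1,0,0,0,0.6,0,0,1,0,0,0,0,0,0,1])

```text
time: 2.62
ee_pos: [0.4436, -0.0524, 0.0928]
eef_rot: [-0.664, -0.236, 0.669, -0.237]
ft_force: [-0.6, -0.3, -0.5]
width: 0.087
```

```bash
python3 plan.py .4448 -.0418 .03 129.7
```

```text
t 2.62 pos [ 0.4436 -0.0524  0.0928] jaw -50.9 tilt 0.39 w 0.087 F [-0.6 -0.3 -0.5] q1,7 [ 0.63 -0.93]
shift units now [ 2.51 -0.3  -0.32]
turn units x -0.014
shift units after turn [ 2.51 -0.29 -0.32]
```

Emit:
arm_command(targets=[0,0,0,0,-0.25,-0.27,1,0,0,0,0,0,0,1,0,0,0,0,0,0,1])

```text
time: 2.87
ee_pos: [0.4445, -0.0461, 0.0937]
eef_rot: [-0.664, -0.234, 0.67, -0.235]
ft_force: [-0.3, 0.1, -0.7]
width: 0.0868
```

```bash
python3 plan.py .4448 -.0418 .03 129.7
```

```text
t 2.87 pos [ 0.4445 -0.0461  0.0937] jaw -51.3 tilt 0.46 w 0.0868 F [-0.3  0.1 -0.7] q1,7 [ 0.62 -0.95]
shift units now [ 2.55 -0.12 -0.14]
turn units x -0.022
shift units after turn [ 2.55 -0.12 -0.14]
```

Emit:
arm_command(targets=[-0.02,0,0,0.7,-0.1,-0.13,1,0,0,0,0.8,0,0,1,0,0,0,0.7,0,0,1,0,0,0,0.3,0,0,1,0,0,0,0,0,0,1])

```text
time: 3.28
ee_pos: [0.4501, -0.0439, 0.035]
eef_rot: [0.666, 0.237, -0.665, 0.242]
ft_force: [0.6, -0.7, 0.2]
width: 0.087
```

```bash
python3 plan.py .4448 -.0418 .03 129.7
```

```text
t 3.28 pos [ 0.4501 -0.0439  0.035 ] jaw -50.4 tilt 0.45 w 0.087 F [ 0.6 -0.7  0.2] q1,7 [ 0.59 -1.01]
shift units now [ 0.2  -0.2   0.11]
turn units x -0.003
shift units after turn [ 0.2  -0.2   0.11]
```

Emit:
arm_command(targets=[0,0,0,0.15,-0.18,0.1,1,0,0,0,0,0,0,0,0,0,0,0,0,0,0,0,0,0,0,0,0,0,0,0,0,0,0,0,0,0,0,0,0,0,0,0,0,0,0,0,0,0,0], newtons=30)

```text
time: 3.87
ee_pos: [0.4477, -0.0425, 0.0355]
eef_rot: [0.667, 0.235, -0.663, 0.243]
ft_force: [-0.9, -0.3, 0.2]
width: 0.0551
```

```bash
python3 plan.py .4448 -.0418 .03 129.7
```

```text
t 3.87 pos [ 0.4477 -0.0425  0.0355] jaw -50.5 tilt 0.74 w 0.0551 F [-0.9 -0.3  0.2] q1,7 [ 0.59 -1.01]
shift units now [ 0.22 -0.1   0.07]
turn units x -0.004
shift units after turn [ 0.22 -0.1   0.07]
```

Emit:
arm_command(targets=[0,0,0,0.3,-0.1,0.05,0,0,0,0,0,0,0,0,0,0,0,0,0,0,0,0,0,0,0,0,0,0,0,0,0,0,0,0,0,0,0,0,0,0,0,0,0,0,0,0,0,0,0])

```text
time: 4.45
ee_pos: [0.4449, -0.0413, 0.0271]
eef_rot: [0.667, 0.235, -0.664, 0.243]
ft_force: [-0.8, -0.4, -0.7]
width: 0.0084
```

```bash
python3 plan.py .4448 -.0418 .03 129.7
```

```text
t 4.45 pos [ 0.4449 -0.0413  0.0271] jaw -50.5 tilt 0.72 w 0.0084 F [-0.8 -0.4 -0.7] q1,7 [ 0.59 -1.02]
shift units now [-0.12  0.02  0.01]
turn units x -0.004
shift units after turn [-0.12  0.02  0.01]
```

```bash
python3 - <<'E'
from h import *
for n in("wrist","side","scene"):
    im=camera(n)[:,:,::-1]
    if n=="side": im=cv2.resize(im[140:280,270:430],None,fx=4,fy=4)
    if n=="scene": im=cv2.resize(im[150:270,230:400],None,fx=4,fy=4)
    cv2.imwrite(f"pics/{n}2.png",im)
E
```

```text
(no output)
```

View pics/wrist2.png

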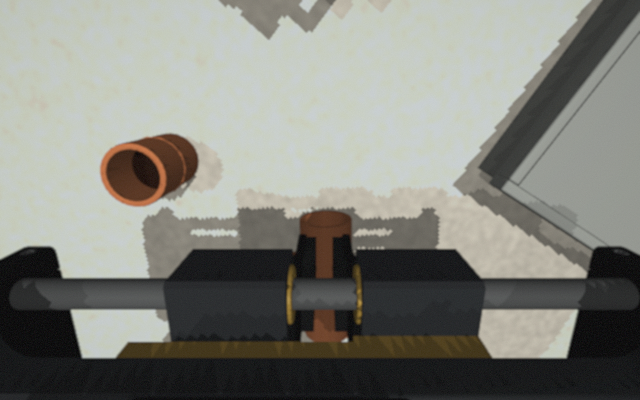

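View pics/side2.png

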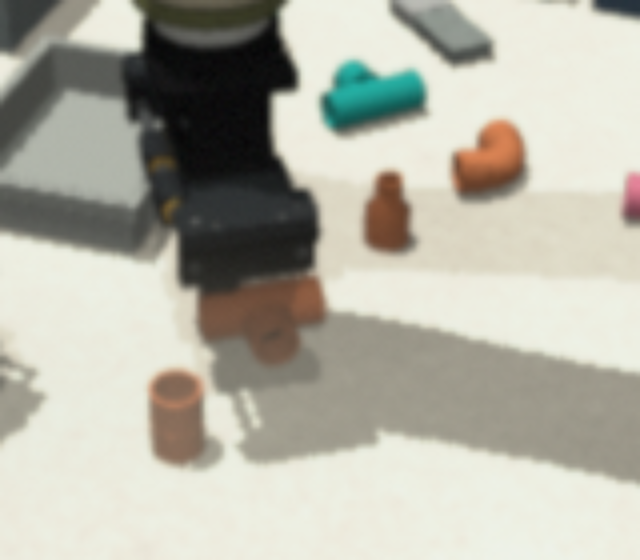

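View pics/scene2.png

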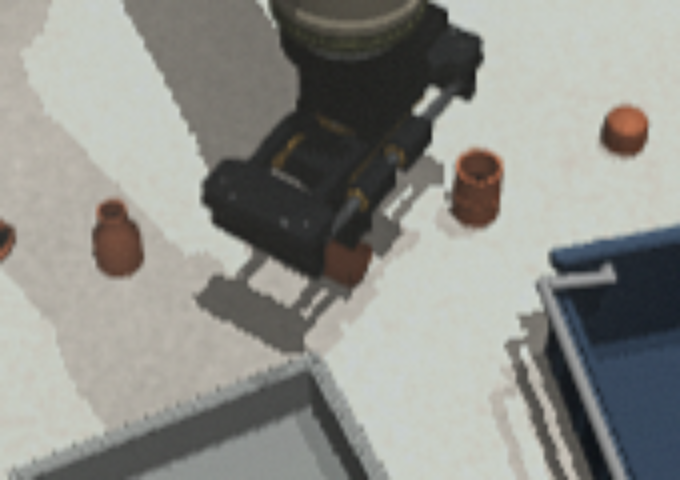

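```bash
python3 - <<'E'
from h import *
s=read_state();print(s["width"],s["time"])
c=calibration("wrist");T=np.linalg.inv(np.array(c["tool_from_camera"]));K=np.array(c["camera_matrix"])
for P in((.022,.0435,0),(.022,-.0435,0),(.003,.0435,0),(.022,0.004,0),(.022,0.0155,0),(0.003,.0155,0),(.022,0.0155,-.0095),(.022,0.0155,.0095)):
    q=K@(T@np.r_[P,1])[:3];print(P,np.round(q[:2]/q[2]))
E
```

```text
0.002153115877206784 4.6
(0.022, 0.0435, 0) [395. 226.]
(0.022, -0.0435, 0) [255. 226.]
(0.003, 0.0435, 0) [401. 238.]
(0.022, 0.004, 0) [331. 226.]
(0.022, 0.0155, 0) [350. 226.]
(0.003, 0.0155, 0) [352. 238.]
(0.022, 0.0155, -0.0095) [350. 211.]
(0.022, 0.0155, 0.0095) [349. 240.]
```

Emit:
arm_command(targets=[0,0,0,0,0,0,0,0,0,0,0,0,0,0])

```text
time: 4.77
ee_pos: [0.445, -0.0413, 0.0272]
eef_rot: [0.667, 0.235, -0.663, 0.243]
ft_force: [-0.4, -0.6, -0.9]
width: 0.0004
```

Emit:
arm_command(targets=[0,0,0,-0.8,0,0,0,0,0,0,-0.8,0,0,0,0,0,0,0,0,0,0])

```text
time: 5.02
ee_pos: [0.4436, -0.0406, 0.0676]
eef_rot: [0.667, 0.236, -0.664, 0.243]
ft_force: [0.6, -0.6, 0.2]
width: 0.0005
```

```bash
python3 - <<'E'
from h import *
print(read_state()["width"],read_state()["ee_pos"])
a=camera("wrist")[:,:,::-1];b=camera("side")[:,:,::-1]
o=np.hstack([cv2.resize(a[180:380,220:430],None,fx=2,fy=2),cv2.resize(b[180:280,270:370],None,fx=3.7,fy=4)])
cv2.imwrite("pics/m3.png",o)
E
```

```text
0.0004551780782759223 [ 0.44357016 -0.04059271  0.06761567]
```

View pics/m3.png

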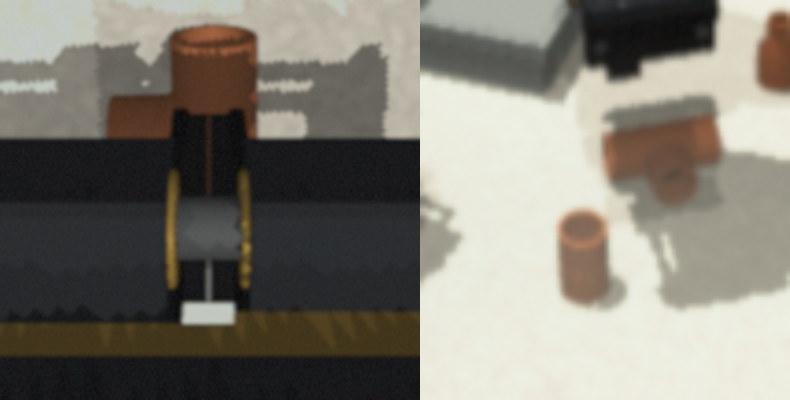

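```bash
python3 - <<'E'
from h import *
s=read_state();R=Rn.from_quat(s["eef_rot"]).as_matrix();p=s["ee_pos"]
for x in(0.022,.003,-.048):
    X=p+R@[x,0,0];print(x,np.round(X,4),"side",w2p("side",X).round(1),"scene",w2p("scene",X).round(1))
b=camera("side")[:,:,::-1];c=camera("scene")[:,:,::-1]
for im,n in((b,"side"),(c,"scene")):
    im=im.copy()
    q=w2p(n,p+R@[.022,0,0]);x0,y0=int(q[0])-50,int(q[1])-50
    im=cv2.resize(im[y0:y0+80,x0:x0+100],None,fx=4,fy=4,interpolation=cv2.INTER_CUBIC)
    for x in(.022,-.048):
        q=(w2p(n,p+R@[x,0,0])-[x0,y0])*4;cv2.drawMarker(im,tuple(int(v) for v in q),(0,255,0),0,12,1)
    cv2.imwrite(f"pics/e_{n}.png",im)
o=np.hstack([cv2.imread("pics/e_side.png"),cv2.imread("pics/e_scene.png")]);cv2.imwrite("pics/e.png",o)
E
```

```text
0.022 [ 0.4424 -0.041   0.0432] side [324.2 209.9] scene [316.3 206.9]
0.003 [ 0.4423 -0.0408  0.0622] side [324.1 203.7] scene [316.3 202. ]
-0.048 [ 0.4421 -0.0404  0.1132] side [323.6 186.2] scene [316.3 188.3]
```

View pics/e.png

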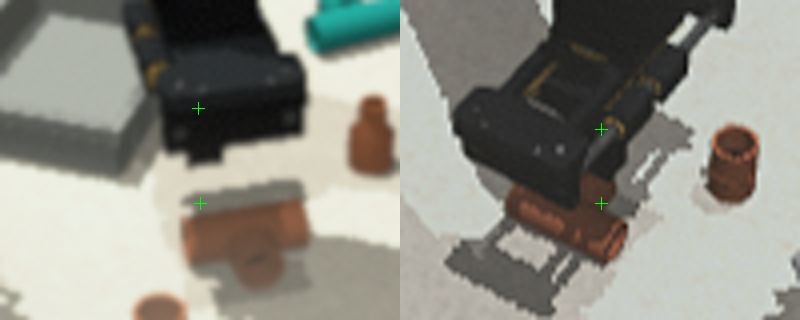

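```bash
python3 - <<'E'
from h import *
from scipy.optimize import least_squares
# cap & tray corner from scene
cap=p2w("scene",(386.3,182.8),.012); print(cap)
st=dict(ee_pos=np.array([.4438,-.0246,.1598]),eef_rot=np.array([-.66,-.25,.664,-.248]))
O=[((.4195,.056,.045),(240,147)),((.4233,-.0597,.0155),(340,216)),((.5294,-.0883,.045),(440,160)),(tuple(cap),(121,82))]
def f(v):
    s=dict(ee_pos=st["ee_pos"]+v[:3],eef_rot=(Rn.from_quat(st["eef_rot"])*Rn.from_rotvec(v[3:])).as_quat())
    return np.concatenate([w2p("wrist",X,s)-p for X,p in O])
print(f(np.zeros(6)).round(1))
r=least_squares(lambda v:f(np.r_[v,0,0,0]),np.zeros(3));print(r.x.round(4),r.fun.round(1))
r=least_squares(f,np.zeros(6));print(r.x.round(4),r.fun.round(1))
E
```

```text
[0.39440529 0.1746329  0.012     ]
[-4.3  1.  -2.   1.1  5.8  2.5  1.6 -5.3]
[ 0.0014 -0.0001  0.006 ] [-3.7  1.2 -3.2  0.   2.2  2.4  4.4 -3.7]
[-0.0155  0.0065  0.0082  0.0079  0.066   0.097 ] [ 0.4  1.6 -1.7  0.7  0.6 -1.5  0.5 -0.8]
```

Emit:
arm_command(targets=[0,0,0,-1,0,0,0.5,0,0,0,-1,0,0,0.5,0,0,0,-0.5,0,0,0.5,0,0,0,0,0,0,0.5,0,0,0,0,0,0,0.5,0,0,0,0,0,0,0.5])

```text
time: 5.72
ee_pos: [0.4379, -0.04, 0.1232]
eef_rot: [-0.662, -0.239, 0.668, -0.24]
ft_force: [0.3, -0.0, 0.1]
width: 0.0322
```

```bash
python3 - <<'E'
from h import *
b=camera("side")[:,:,::-1];c=camera("scene")[:,:,::-1];w=camera("wrist")[:,:,::-1]
s=read_state();R=Rn.from_quat(s["eef_rot"]).as_matrix();p=s["ee_pos"];print(p,s["width"])
h=s["width"]/2
out=[]
for im,n in((b,"side"),(c,"scene"),(w,"wrist")):
    q=w2p(n,p+R@[.0,0,0],s);x0,y0=int(q[0])-33,int(q[1])-55
    f=8
    if n=="wrist": x0,y0,f=int(q[0])-120,int(q[1])-120,2.2
    wd=int(264/f)
    im=cv2.resize(im[y0:y0+int(560/f),x0:x0+int(528/f)//2*1 if n!="wrist" else x0+240],None,fx=f,fy=f,interpolation=cv2.INTER_CUBIC)
    for x in(.022,-.048):
      for y in(h,-h):
        q=(w2p(n,p+R@[x,y,0],s)-[x0,y0])*f;cv2.drawMarker(im,tuple(int(v) for v in q),(0,255,0) if x>0 else (0,0,255),0,12,1)
    out.append(im); cv2.imwrite(f"pics/g_{n}.png",im); print(im.shape)
E
```

```text
[ 0.43756347 -0.03989236  0.1230714 ] 0.040488125670426624
(560, 264, 3)
(560, 264, 3)
(559, 528, 3)
```

View pics/g_side.png

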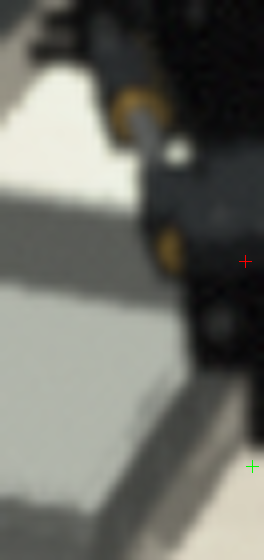

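View pics/g_wrist.png

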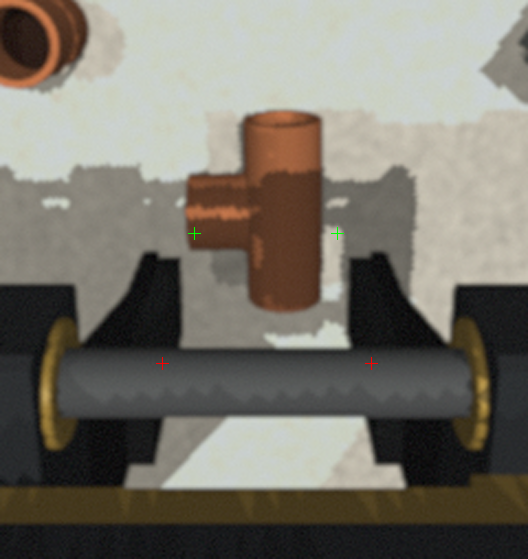

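```bash
python3 - <<'E'
from h import *
b=camera("side")[:,:,::-1].copy()
s=read_state();R=Rn.from_quat(s["eef_rot"]).as_matrix();p=s["ee_pos"];print(p,s["width"])
h=s["width"]/2
x0,y0,f=260,130,5
im=cv2.resize(b[y0:y0+110,x0:x0+130],None,fx=f,fy=f,interpolation=cv2.INTER_CUBIC)
im=cv2.convertScaleAbs(im,alpha=1.8,beta=20)
def P(v): return tuple(int(t) for t in (w2p("side",p+R@np.array(v),s)-[x0,y0])*f)
for X,col in((-.048,(0,0,255)),(-.080,(255,0,255))):
    pts=np.array([P((X,a*.095,c*.0375)) for a,c in((1,1),(1,-1),(-1,-1),(-1,1))]);cv2.polylines(im,[pts],True,col,1)
for X,col in((.022,(0,255,0)),(-.009,(255,255,0))):
  for sg in(1,-1):
    pts=np.array([P((X,sg*(h+o),c*.0095)) for o,c in((0,1),(0,-1),(.015,-1),(.015,1))]);cv2.polylines(im,[pts],True,col,1)
cv2.imwrite("pics/k.png",im)
E
```

```text
[ 0.43766235 -0.0398974   0.12326514] 0.04185324696370212
```

View pics/k.png

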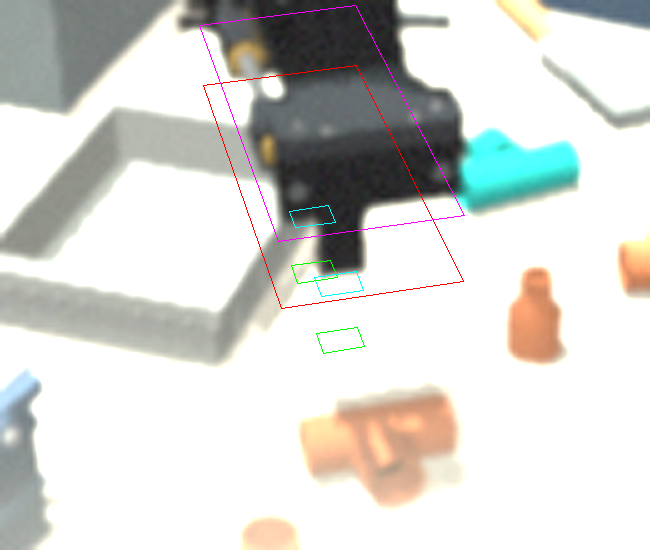

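```bash
python3 plan.py .4448 -.0418 .03 129.7
```

```text
t 5.92 pos [ 0.4377 -0.0399  0.1233] jaw -50.4 tilt 0.51 w 0.0419 F [-0.9 -0.5  0.8] q1,7 [ 0.63 -0.91]
shift units now [ 3.73  0.25 -0.2 ]
turn units x -0.003
shift units after turn [ 3.73  0.25 -0.2 ]
```

```bash
cat > plan.py <<'E'
import sys
from h import *
# x y z yawdeg : rotvec units, shift units (now axes / final axes)
a=[float(v) for v in sys.argv[1:]]
s=read_state();R=Rn.from_quat(s["eef_rot"]).as_matrix();p=np.array(s["ee_pos"])
yaw=np.degrees(np.arctan2(R[1,1],R[0,1]));d=np.array(a[:3])-p
dy=(a[3]-yaw+90)%180-90; y=np.radians(yaw+dy)
ex=np.array([0,0,-1.]);ey=np.array([np.cos(y),np.sin(y),0]);Rd=np.c_[ex,ey,np.cross(ex,ey)]
print("t",round(s["time"],2),"pos",np.round(p,4),"jaw",round(yaw,1),"w",round(s["width"],4),"F",np.round(s["ft_force"],1),"q",np.round(s["joint_positions"],2))
print("turn",np.round(Rn.from_matrix(R.T@Rd).as_rotvec()/(np.pi/4),3),"shift now",np.round(R.T@d/.025,2),"after",np.round(Rd.T@d/.025,2))
E
python3 plan.py .4448 -.0418 .03 129.7
```

```text
t 5.92 pos [ 0.4377 -0.0399  0.1233] jaw -50.4 w 0.0419 F [-0.9 -0.5  0.8] q [ 0.63  0.04 -0.65  2.    0.03  1.12 -0.91]
turn [-0.003  0.011  0.002] shift now [ 3.73  0.25 -0.2 ] after [ 3.73  0.24 -0.17]
```

Emit:
arm_command(targets=[0,0,0,0.7,0.22,-0.18,0.8,0,0,0,0.8,0,0,0.8,0,0,0,0.8,0,0,0.8,0,0,0,0.7,0,0,0.8,0,0,0,0.5,0,0,0.8,0,0,0,0,0,0,0.8,0,0,0,0,0,0,0.8])

```text
time: 6.5
ee_pos: [0.4434, -0.0412, 0.03]
eef_rot: [-0.662, -0.24, 0.669, -0.239]
ft_force: [0.3, 0.3, 0.2]
width: 0.069
```

```bash
python3 plan.py .4448 -.0418 -.01 129.7
python3 - <<'E'
from h import *
b=camera("side")[:,:,::-1].copy()
cv2.imwrite("pics/k2.png",cv2.resize(b[130:240,260:390],None,fx=5,fy=5,interpolation=cv2.INTER_CUBIC))
E
```

```text
t 6.5 pos [ 0.4434 -0.0412  0.03  ] jaw -50.4 w 0.069 F [0.3 0.3 0.2] q [ 0.59  0.2  -0.64  2.07  0.15  0.93 -1.01]
turn [-0.002  0.012  0.006] shift now [ 1.6   0.06 -0.04] after [ 1.6   0.06 -0.03]
```

View pics/k2.png

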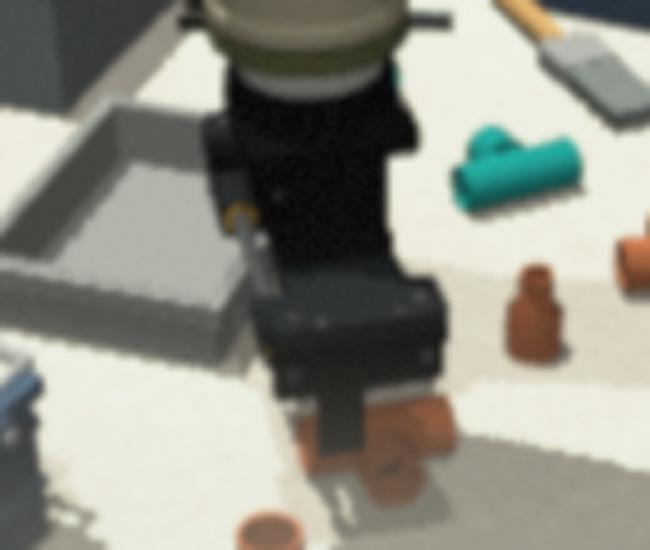

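```bash
python3 - <<'E'
from h import *
s=read_state();R=Rn.from_quat(s["eef_rot"]).as_matrix();p=s["ee_pos"]
for x in(.022,.01,0,-.01,-.02,-.03):
    print(x,[((w2p("side",p+R@np.array((x,y,0)))-[260,130])*5).round() for y in(s["width"]/2,s["width"]/2+.015)])
E
```

```text
0.022 [array([307., 412.]), array([301., 395.])]
0.01 [array([306., 394.]), array([300., 376.])]
0 [array([306., 378.]), array([300., 361.])]
-0.01 [array([305., 362.]), array([299., 345.])]
-0.02 [array([304., 346.]), array([298., 329.])]
-0.03 [array([304., 330.]), array([297., 313.])]
```

Emit:
arm_command(targets=[0,0.01,0.005,0.6,0.05,-0.03,0.8,0,0,0,0.5,0,0,0.8,0,0,0,0,0,0,0.8])

```text
time: 6.8
ee_pos: [0.4467, -0.0422, 0.0041]
eef_rot: [0.666, 0.238, -0.665, 0.24]
ft_force: [-0.5, 0.6, -0.1]
width: 0.0695
```

```bash
python3 plan.py .4448 -.0418 -.01 129.7
python3 - <<'E'
from h import *
b=camera("side")[:,:,::-1].copy();c=camera("wrist")[:,:,::-1]
cv2.imwrite("pics/k3.png",np.hstack([cv2.resize(b[140:240,280:380],None,fx=4,fy=4,interpolation=cv2.INTER_CUBIC),cv2.resize(c[180:380,220:420],None,fx=2,fy=2)]))
E
```

```text
t 6.8 pos [ 0.4467 -0.0422  0.0041] jaw -50.4 w 0.0695 F [-0.5  0.6 -0.1] q [ 0.58  0.24 -0.63  2.09  0.19  0.86 -1.04]
turn [-0.003 -0.001 -0.004] shift now [ 0.57 -0.06  0.05] after [ 0.57 -0.06  0.05]
```

View pics/k3.png

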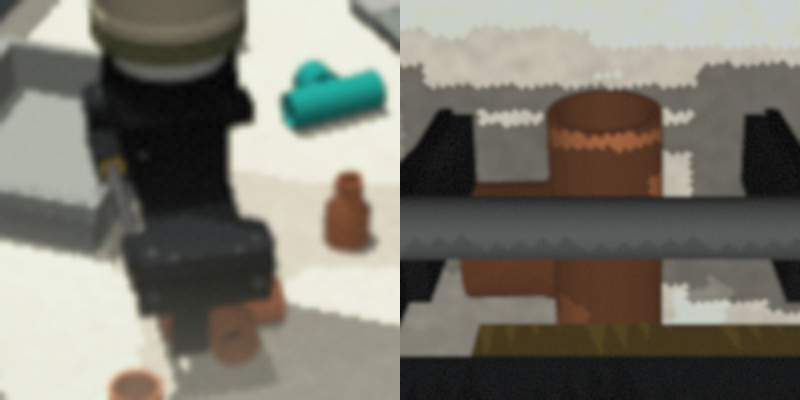

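Emit:
arm_command(targets=[0,0,0,0.4,-0.05,0.05,0.8,0,0,0,0.28,0,0,0.8,0,0,0,0,0,0,0.8,0,0,0,0,0,0,0.8])

```text
time: 7.23
ee_pos: [0.4471, -0.0421, -0.0112]
eef_rot: [0.667, 0.238, -0.663, 0.241]
ft_force: [-0.1, 0.5, -0.3]
width: 0.0695
```

```bash
python3 plan.py .4448 -.0418 -.0145 129.7
```

```text
t 7.23 pos [ 0.4471 -0.0421 -0.0112] jaw -50.4 w 0.0695 F [-0.1  0.5 -0.3] q [ 0.57  0.27 -0.62  2.1   0.22  0.82 -1.07]
turn [-0.003 -0.004 -0.008] shift now [ 0.13 -0.07  0.06] after [ 0.13 -0.07  0.06]
```

Close here (tip about 10 mm above the bench).

Emit:
arm_command(targets=[0,0,0,0.12,-0.06,0.05,0,0,0,0,0,0,0,0,0,0,0,0,0,0,0,0,0,0,0,0,0,0,0,0,0,0,0,0,0,0,0,0,0,0,0,0,0,0,0,0,0,0,0,0,0,0,0,0,0,0,0,0,0,0,0,0,0], newtons=30)

```text
time: 7.98
ee_pos: [0.4451, -0.0409, -0.014]
eef_rot: [0.667, 0.238, -0.663, 0.241]
ft_force: [-0.0, 0.9, 1.5]
width: 0.0303
```

```bash
python3 plan.py .4448 -.0418 -.0145 129.7
python3 - <<'E'
from h import *
b=camera("side")[:,:,::-1].copy();c=camera("wrist")[:,:,::-1]
cv2.imwrite("pics/k4.png",np.hstack([cv2.resize(b[140:240,280:380],None,fx=4,fy=4,interpolation=cv2.INTER_CUBIC),cv2.resize(c[180:380,220:420],None,fx=2,fy=2)]))
E
```

```text
t 7.98 pos [ 0.4451 -0.0409 -0.014 ] jaw -50.4 w 0.0303 F [-0.   0.9  1.5] q [ 0.57  0.27 -0.62  2.11  0.22  0.81 -1.07]
turn [-0.003 -0.005 -0.008] shift now [0.02 0.02 0.03] after [0.02 0.02 0.03]
```

View pics/k4.png

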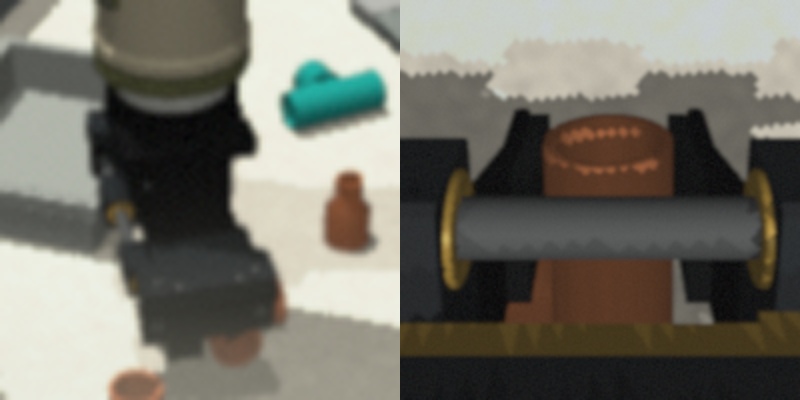

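Emit:
arm_command(targets=[0,0,0,-0.5,0,0,0,0,0,0,-1,0,0,0,0,0,0,-1,0,0,0,0,0,0,-1,0,0,0,0,0,0,-1,0,0,0,0,0,0,-1,0,0,0,0.15,0,0,-0.6,0,0,0,0.15,0,0,0,0,0,0,0.15,0,0,0,0,0,0,0.15,0,0,0,0,0,0,0.15,0,0,0,0,0,0,0.15,0,0,0,0,0,0])

```text
time: 9.08
ee_pos: [0.4416, -0.0404, 0.1451]
eef_rot: [0.708, -0.015, -0.706, -0.014]
ft_force: [-0.1, -0.6, -1.2]
width: 0.03
```

```bash
python3 plan.py .6528 .1988 .136 85.7
```

```text
t 9.08 pos [ 0.4416 -0.0404  0.1451] jaw -92.3 w 0.03 F [-0.1 -0.6 -1.2] q [ 0.64  0.01 -0.65  1.97  0.01  1.16 -1.62]
turn [ 0.043 -0.005 -0.003] shift now [ 0.37 -9.91 -8.05] after [  0.36 -10.17  -7.71]
```

Emit:
arm_command(targets=[0.04,0,0,0,-0.93,-0.7,0,0,0,0,0,-0.93,-0.7,0,0,0,0,0,-0.93,-0.7,0,0,0,0,0,-0.93,-0.7,0,0,0,0,0,-0.93,-0.7,0,0,0,0,0,-0.93,-0.7,0,0,0,0,0,-0.93,-0.7,0,0,0,0,0,-0.93,-0.7,0,0,0,0,0,-0.93,-0.7,0,0,0,0,0,-0.93,-0.7,0,0,0,0,0,0,0,0])

```text
time: 10.0
ee_pos: [0.6413, 0.1809, 0.1386]
eef_rot: [-0.706, 0.037, 0.707, 0.031]
ft_force: [-0.2, 1.1, -1.2]
width: 0.0301
```

```bash
python3 plan.py .6528 .1988 .136 85.7
python3 - <<'E'
from h import *
s=read_state();c=camera("wrist")[:,:,::-1];cv2.imwrite("pics/w5.png",c)
C=np.array([.636,.175]);y=-.075;Rr=np.array([[np.cos(y),-np.sin(y)],[np.sin(y),np.cos(y)]])
for l in((-.085,.125,.096),(.085,.125,.096),(-.085,-.125,.096),(.085,-.125,.096),(-.0,.139,.084),(-.073,.139,.084),(.073,.139,.084)):
    print(l,w2p("wrist",np.r_[C+Rr@l[:2],l[2]],s).round())
for n in("side","scene"):
    cv2.imwrite(f"pics/{n}5.png",camera(n)[:,:,::-1])
E
```

```text
t 10.0 pos [0.6413 0.1809 0.1386] jaw -95.5 w 0.0301 F [-0.2  1.1 -1.2] q [ 0.14  0.56 -0.7   1.39  0.37  1.32 -2.24]
turn [-0.027  0.002 -0.01 ] shift now [ 0.1  -0.76 -0.39] after [ 0.11 -0.75 -0.4 ]
(-0.085, 0.125, 0.096) [169. 330.]
(0.085, 0.125, 0.096) [127.  96.]
(-0.085, -0.125, 0.096) [499. 323.]
(0.085, -0.125, 0.096) [533.  87.]
(-0.0, 0.139, 0.084) [138. 220.]
(-0.073, 0.139, 0.084) [155. 308.]
(0.073, 0.139, 0.084) [119. 116.]
```

View pics/w5.png

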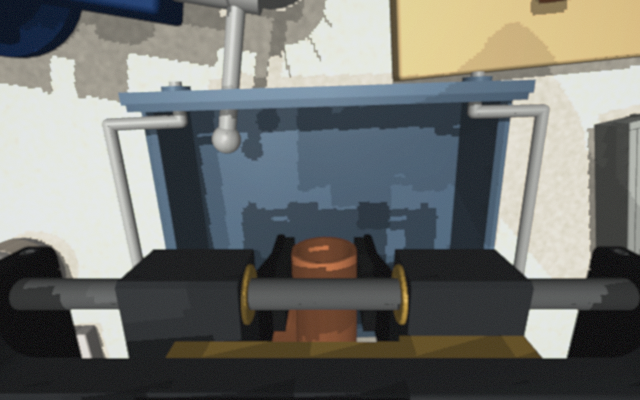

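View pics/side5.png

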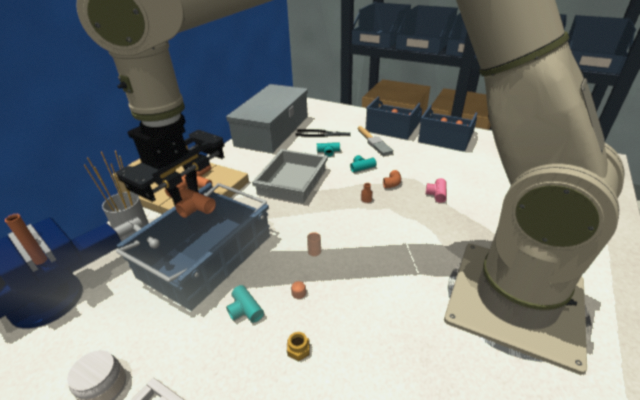

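View pics/scene5.png

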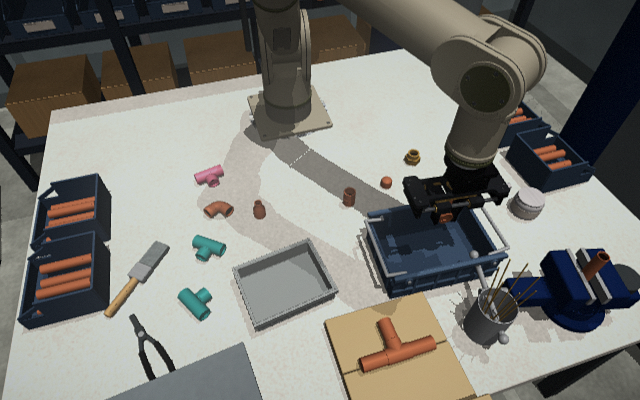

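Emit:
arm_command(targets=[-0.027,0,-0.01,0,-0.7,-0.36,0,0,0,0,0.5,0,0,0,0,0,0,0.7,0,0,0,0,0,0,0.7,0,0,0,0,0,0,0.6,0,0,0,0,0,0,0,0,0,0,0,0,0,0,0,0,0])

```text
time: 10.73
ee_pos: [0.6496, 0.1813, 0.0754]
eef_rot: [0.707, -0.034, -0.706, -0.027]
ft_force: [0.2, -0.6, 0.2]
width: 0.0298
```

```bash
python3 plan.py .6528 .1988 -.007 85.7
```

```text
t 10.73 pos [0.6496 0.1813 0.0754] jaw -95.0 w 0.0298 F [ 0.2 -0.6  0.2] q [ 0.12  0.63 -0.67  1.43  0.41  1.22 -2.26]
turn [-0.016 -0.002 -0.013] shift now [ 3.29 -0.74 -0.06] after [ 3.3  -0.71 -0.07]
```

```bash
python3 - <<'E'
from h import *
c=camera("wrist")[:,:,::-1];b=camera("side")[:,:,::-1]
cv2.imwrite("pics/m6.png",np.hstack([cv2.resize(b[120:320,100:300],None,fx=2,fy=2),c[:,140:540]]))
E
```

```text
(no output)
```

View pics/m6.png

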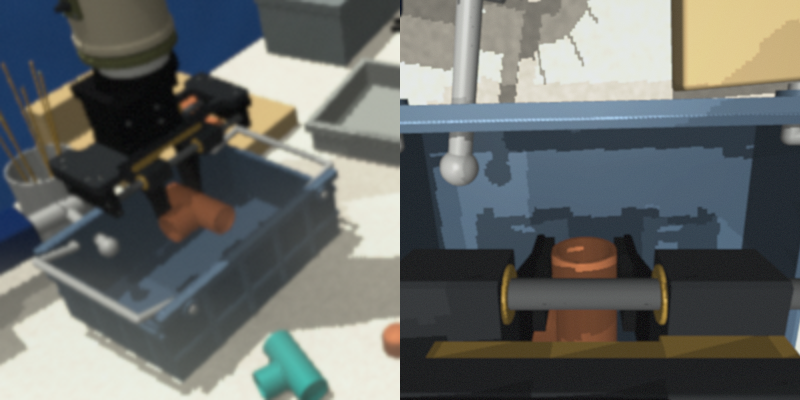

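Emit:
arm_command(targets=[-0.016,0,-0.013,0,-0.5,0,0,0,0,0,0,-0.3,0,0,0,0,0,0,0,0,0,0,0,0,0,0,0,0])

```text
time: 11.17
ee_pos: [0.6533, 0.2041, 0.0796]
eef_rot: [0.709, -0.025, -0.704, -0.027]
ft_force: [0.8, -0.5, -0.3]
width: 0.0303
```

```bash
python3 plan.py .6528 .1988 -.007 85.7
```

```text
t 11.17 pos [0.6533 0.2041 0.0796] jaw -94.2 w 0.0303 F [ 0.8 -0.5 -0.3] q [ 0.1   0.64 -0.68  1.41  0.41  1.23 -2.27]
turn [ 0.001 -0.008  0.005] shift now [3.46 0.22 0.03] after [3.47 0.21 0.  ]
```

Emit:
arm_command(targets=[0,-0.008,0.005,0.6,0.2,0,0,0,0,0,0.8,0,0,0,0,0,0,0.8,0,0,0,0,0,0,0.4,0,0,0,0,0,0,0,0,0,0,0,0,0,0,0,0,0])

```text
time: 11.67
ee_pos: [0.6534, 0.1983, 0.0101]
eef_rot: [0.707, -0.026, -0.707, -0.025]
ft_force: [-0.1, -0.4, -0.8]
width: 0.0305
```

```bash
python3 plan.py .6528 .1988 -.007 85.7;  python3 - <<'E'
from h import *
c=camera("wrist")[:,:,::-1];b=camera("side")[:,:,::-1]
cv2.imwrite("pics/m7.png",np.hstack([cv2.resize(b[120:320,100:300],None,fx=2,fy=2),c[:,140:540]]))
E
```

```text
t 11.67 pos [0.6534 0.1983 0.0101] jaw -94.2 w 0.0305 F [-0.1 -0.4 -0.8] q [ 0.09  0.71 -0.65  1.46  0.46  1.13 -2.29]
turn [ 0.002 -0.    -0.002] shift now [ 0.68 -0.02  0.03] after [ 0.68 -0.02  0.03]
```

View pics/m7.png

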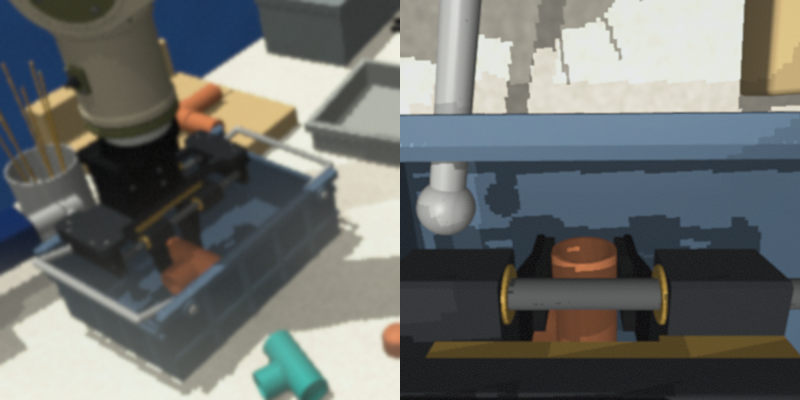

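Emit:
arm_command(targets=[0,0,0,0.3,0,0,0,0,0,0,0.3,0,0,0,0,0,0,0,0,0,0,0,0,0,0,0,0,0])

```text
time: 12.1
ee_pos: [0.6556, 0.1991, -0.0026]
eef_rot: [0.709, -0.026, -0.705, -0.026]
ft_force: [0.7, 0.2, -0.3]
width: 0.0303
```

```bash
python3 plan.py .6528 .1988 -.010 85.7
```

```text
t 12.1 pos [ 0.6556  0.1991 -0.0026] jaw -94.2 w 0.0303 F [ 0.7  0.2 -0.3] q [ 0.08  0.73 -0.64  1.46  0.47  1.1  -2.3 ]
turn [ 0.002 -0.007  0.001] shift now [0.3  0.02 0.11] after [0.3  0.02 0.11]
```

Emit:
arm_command(targets=[0,0,0,0.3,0,0,0,0,0,0,0,0,0,0,0,0,0,0.2,0,0,0,0,0,0,0,0,0,0])

```text
time: 12.43
ee_pos: [0.6578, 0.2002, -0.0089]
eef_rot: [0.71, -0.026, -0.703, -0.026]
ft_force: [0.2, -0.6, -1.3]
width: 0.0302
```

```bash
python3 plan.py .6528 .1988 -.010 85.7
```

```text
t 12.43 pos [ 0.6578  0.2002 -0.0089] jaw -94.2 w 0.0302 F [ 0.2 -0.6 -1.3] q [ 0.08  0.74 -0.64  1.46  0.47  1.09 -2.3 ]
turn [ 0.001 -0.013  0.001] shift now [0.04 0.07 0.19] after [0.04 0.07 0.19]
```

Emit:
arm_command(targets=[0,-0.01,0,0.1,0,0,0,0,0,0,0,0,0,0.5,0,0,0,0,0,0,0.5,0,0,0,0,0,0,0.5,0,0,0,0,0,0,0.5,0,0,0,0,0,0,0.5,0,0,0,-0.4,0,0,0.5,0,0,0,-0.8,0,0,0.5,0,0,0,-1,0,0,0.5,0,0,0,-1,0,0,0.5])

```text
time: 13.27
ee_pos: [0.6542, 0.1993, 0.066]
eef_rot: [-0.704, 0.026, 0.709, 0.025]
ft_force: [-0.1, 0.6, 1.0]
width: 0.0434
```

Emit:
arm_command(targets=[0,0,0,-1,0,0,0.5,0,0,0,-1,0,0,0.5,0,0,0,-1,0,0,0.5,0,0,0,0,0,0,0.5])

```text
time: 13.6
ee_pos: [0.6555, 0.1987, 0.1512]
eef_rot: [-0.706, 0.026, 0.708, 0.026]
ft_force: [0.1, 1.1, 1.4]
width: 0.0435
```

```bash
python3 plan.py .3614 -.2594 .10 121.2;  python3 - <<'E'
from h import *
c=camera("wrist")[:,:,::-1];b=camera("side")[:,:,::-1]
cv2.imwrite("pics/m8.png",np.hstack([cv2.resize(b[120:320,100:300],None,fx=2,fy=2),c[:,140:540]]))
E
```

```text
t 13.6 pos [0.6555 0.1987 0.1512] jaw -94.2 w 0.0435 F [0.1 1.1 1.4] q [ 0.1   0.59 -0.7   1.32  0.38  1.36 -2.23]
turn [-0.787  0.004 -0.   ] shift now [ 2.1  19.14 10.38] after [ 2.05  9.58 19.56]
```

View pics/m8.png

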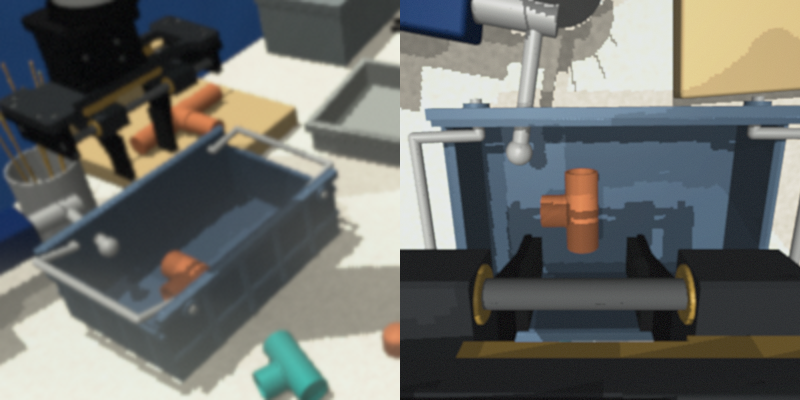

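Emit:
arm_command(targets=[0,0,0,0,0.97,0.53,0.8,0,0,0,0,0.97,0.53,0.8,0,0,0,0,0.97,0.53,0.8,0,0,0,0,0.97,0.53,0.8,0,0,0,0,0.97,0.53,0.8,0,0,0,0,0.97,0.53,0.8,0,0,0,0,0.97,0.53,0.8,0,0,0,0,0.97,0.53,0.8,0,0,0,0,0.97,0.53,0.8,0,0,0,0,0.97,0.53,0.8,0,0,0,0,0.97,0.53,0.8,0,0,0,0,0.97,0.53,0.8])

```text
time: 14.7
ee_pos: [0.4554, -0.0905, 0.1331]
eef_rot: [-0.694, 0.025, 0.719, 0.024]
ft_force: [0.9, -0.5, 0.3]
width: 0.0697
```

Emit:
arm_command(targets=[-0.15,0,0,0,0,0,0.8,-0.15,0,0,0,0,0,0.8,-0.15,0,0,0,0,0,0.8,-0.15,0,0,0,0,0,0.8,-0.15,0,0,0,0,0,0.8,-0.04,0,0,0,0,0,0.8])

```text
time: 15.2
ee_pos: [0.4446, -0.0997, 0.1262]
eef_rot: [-0.662, -0.202, 0.696, -0.192]
ft_force: [0.1, 0.0, -0.5]
width: 0.0699
```

```bash
python3 plan.py .3607 -.2595 .08 121.2
```

```text
t 15.2 pos [ 0.4446 -0.0997  0.1262] jaw -57.7 w 0.0699 F [ 0.1  0.  -0.5] q [ 0.8   0.12 -0.71  1.92  0.09  1.18 -0.96]
turn [0.026 0.055 0.034] shift now [2.02 3.66 6.17] after [1.85 3.73 6.18]
```

Emit:
arm_command(targets=[0.026,0.055,0.034,0,0.6,1,0.8,0,0,0,0.2,0.6,1,0.8,0,0,0,0.2,0.6,1,0.8,0,0,0,0.2,0.6,1,0.8,0,0,0,0.2,0.6,1,0.8,0,0,0,0.2,0.6,1,0.8,0,0,0,0,0,0,0.8,0,0,0,0,0,0,0.8])

```text
time: 15.87
ee_pos: [0.3523, -0.2581, 0.0918]
eef_rot: [-0.678, -0.195, 0.683, -0.187]
ft_force: [0.4, 0.3, 0.7]
width: 0.0695
```

```bash
python3 plan.py .3607 -.2595 .08 121.2;python3 - <<'E'
from h import *
s=read_state();c=camera("wrist")[:,:,::-1];cv2.imwrite("pics/w9.png",c)
y=5.257
for l in((0,0),(.04,0),(0,.04),(.02,0),(0,.02)):
    print(l,w2p("wrist",(.335+np.cos(y)*l[0]-np.sin(y)*l[1],-.275+np.sin(y)*l[0]+np.cos(y)*l[1],.0155),s).round())
E
```

```text
t 15.87 pos [ 0.3523 -0.2581  0.0918] jaw -58.7 w 0.0695 F [0.4 0.3 0.7] q [ 1.05  0.07 -0.53  2.04  0.04  1.06 -0.52]
turn [0.003 0.005 0.017] shift now [ 0.47  0.23 -0.26] after [ 0.47  0.22 -0.26]
(0, 0) [332. 229.]
(0.04, 0) [383. 229.]
(0, 0.04) [333. 180.]
(0.02, 0) [358. 229.]
(0, 0.02) [333. 205.]
```

View pics/w9.png

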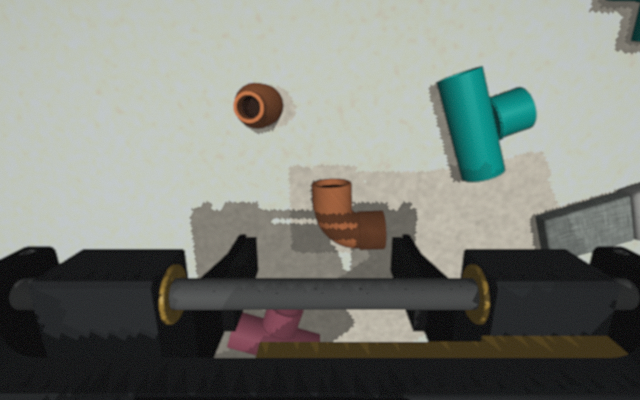

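Emit:
arm_command(targets=[0,0.005,0.017,0,0.2,-0.24,0.8,0,0,0,0,0,0,0.8,0,0,0,0.7,0,0,0.8,0,0,0,0.8,0,0,0.8,0,0,0,0.8,0,0,0.8,0,0,0,0.7,0,0,0.8,0,0,0,0.4,0,0,0.8,0,0,0,0,0,0,0.8,0,0,0,0,0,0,0.8])

```text
time: 16.67
ee_pos: [0.3675, -0.2526, 0.0046]
eef_rot: [0.681, 0.195, -0.678, 0.197]
ft_force: [0.1, -0.1, -0.2]
width: 0.0696
```

```bash
python3 plan.py .3607 -.2595 -.014 121.2
```

```text
t 16.67 pos [ 0.3675 -0.2526  0.0046] jaw -57.9 w 0.0696 F [ 0.1 -0.1 -0.2] q [ 1.    0.22 -0.53  2.11  0.14  0.85 -0.63]
turn [ 0.021 -0.004 -0.005] shift now [0.74 0.09 0.38] after [0.74 0.1  0.38]
```

Emit:
arm_command(targets=[0.02,-0.004,-0.005,0,0.09,0.33,0.8,0,0,0,0,0,0,0.8,0,0,0,0.4,0,0.1,0.8,0,0,0,0.3,0,0,0.8,0,0,0,0,0,0,0.8,0,0,0,0,0,0,0.8])

```text
time: 17.17
ee_pos: [0.3609, -0.2625, -0.0112]
eef_rot: [0.682, 0.188, -0.68, 0.191]
ft_force: [-0.1, 0.2, 0.6]
width: 0.0699
```

```bash
python3 plan.py .3607 -.2595 -.014 121.2
```

```text
t 17.17 pos [ 0.3609 -0.2625 -0.0112] jaw -58.9 w 0.0699 F [-0.1  0.2  0.6] q [ 1.    0.25 -0.51  2.11  0.17  0.81 -0.64]
turn [-0.001 -0.002 -0.007] shift now [ 0.11 -0.11 -0.05] after [ 0.11 -0.11 -0.06]
```

Emit:
arm_command(targets=[0,0,0,0.1,-0.1,-0.05,0,0,0,0,0,0,0,0,0,0,0,0,0,0,0,0,0,0,0,0,0,0,0,0,0,0,0,0,0,0,0,0,0,0,0,0,0,0,0,0,0,0,0,0,0,0,0,0,0,0,0,0,0,0,0,0,0], newtons=30)

```text
time: 17.92
ee_pos: [0.361, -0.2592, -0.0137]
eef_rot: [0.682, 0.188, -0.68, 0.192]
ft_force: [0.5, 0.0, -1.0]
width: 0.0302
```

Emit:
arm_command(targets=[0,0,0,-0.5,0,0,0,0,0,0,-1,0,0,0,0,0,0,-1,0,0,0,0,0,0,-1,0,0,0,0,0,0,-1,0,0,0,0,0,0,-1,0,0,0,0.15,0,0,-0.6,0,0,0,0.15,0,0,0,0,0,0,0.15,0,0,0,0,0,0,0.15,0,0,0,0,0,0,0.15,0,0,0,0,0,0,0.04,0,0,0,0,0,0])

```text
time: 18.92
ee_pos: [0.3587, -0.2571, 0.1458]
eef_rot: [0.707, -0.037, -0.705, -0.036]
ft_force: [-0.5, 0.2, -1.4]
width: 0.0303
```

```bash
python3 plan.py .6489 .1459 .14 85.7;python3 - <<'E'
from h import *
c=camera("wrist")[:,:,::-1];cv2.imwrite("pics/w10.png",c)
E
```

```text
t 18.92 pos [ 0.3587 -0.2571  0.1458] jaw -95.9 w 0.0303 F [-0.5  0.2 -1.4] q [ 1.06 -0.   -0.53  1.98 -0.    1.16 -1.15]
turn [-0.036 -0.003 -0.002] shift now [  0.23 -17.23  -9.88] after [  0.23 -16.94 -10.36]
```

View pics/w10.png

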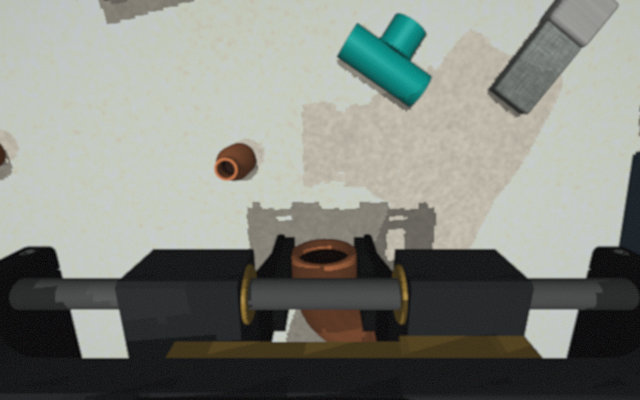

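Emit:
arm_command(targets=[-0.036,0,0,0,-0.95,-0.55,0,0,0,0,0,-0.95,-0.57,0,0,0,0,0,-0.95,-0.57,0,0,0,0,0,-0.95,-0.57,0,0,0,0,0,-0.95,-0.57,0,0,0,0,0,-0.95,-0.57,0,0,0,0,0,-0.95,-0.57,0,0,0,0,0,-0.95,-0.57,0,0,0,0,0,-0.95,-0.57,0,0,0,0,0,-0.95,-0.57,0,0,0,0,0,-0.95,-0.57,0,0,0,0,0,-0.95,-0.57,0])

```text
time: 19.97
ee_pos: [0.5527, 0.0203, 0.1435]
eef_rot: [-0.707, 0.026, 0.707, 0.023]
ft_force: [0.3, 0.0, -2.1]
width: 0.0303
```

```bash
python3 plan.py .6489 .1459 .14 85.7
```

```text
t 19.97 pos [0.5527 0.0203 0.1435] jaw -93.9 w 0.0303 F [ 0.3  0.  -2.1] q [ 0.55  0.32 -0.79  1.7   0.25  1.22 -1.94]
turn [ 0.008  0.    -0.006] shift now [ 0.12 -5.28 -3.5 ] after [ 0.14 -5.3  -3.46]
```

Emit:
arm_command(targets=[0,0,0,0,-0.9,-0.6,0,0,0,0,0,-0.9,-0.6,0,0,0,0,0,-0.9,-0.6,0,0,0,0,0,-0.9,-0.6,0,0,0,0,0,-0.8,-0.6,0,0,0,0,0,-0.2,-0.1,0,0,0,0,0,0,0,0,0,0,0,0,0,0,0])

```text
time: 20.63
ee_pos: [0.6407, 0.1413, 0.1383]
eef_rot: [-0.705, 0.019, 0.709, 0.017]
ft_force: [-0.6, -1.0, -1.6]
width: 0.0303
```

```bash
python3 plan.py .6489 .1459 -.009 85.7
```

```text
t 20.63 pos [0.6407 0.1413 0.1383] jaw -92.9 w 0.0303 F [-0.6 -1.  -1.6] q [ 0.25  0.56 -0.77  1.42  0.39  1.32 -2.16]
turn [ 0.03   0.008 -0.003] shift now [ 5.89 -0.21 -0.35] after [ 5.89 -0.21 -0.31]
```

Emit:
arm_command(targets=[0.03,0.008,0,0,-0.18,-0.28,0,0,0,0,0,0,0,0,0,0,0,0.7,0,0,0,0,0,0,0.8,0,0,0,0,0,0,0.8,0,0,0,0,0,0,0.5,0,0,0,0,0,0,0,0,0,0,0,0,0,0,0,0,0])

```text
time: 21.3
ee_pos: [0.6461, 0.1339, 0.0678]
eef_rot: [0.707, -0.031, -0.706, -0.025]
ft_force: [-0.5, -0.0, -0.8]
width: 0.0304
```

```bash
python3 plan.py .6489 .1459 -.009 85.7;  python3 - <<'E'
from h import *
c=camera("wrist")[:,:,::-1];b=camera("side")[:,:,::-1]
cv2.imwrite("pics/m11.png",np.hstack([cv2.resize(b[120:320,100:300],None,fx=2,fy=2),c[:,140:540]]))
E
```

```text
t 21.3 pos [0.6461 0.1339 0.0678] jaw -94.5 w 0.0304 F [-0.5 -0.  -0.8] q [ 0.24  0.62 -0.73  1.48  0.44  1.2  -2.21]
turn [-0.004 -0.002 -0.01 ] shift now [ 3.07 -0.51 -0.07] after [ 3.07 -0.49 -0.07]
```

View pics/m11.png

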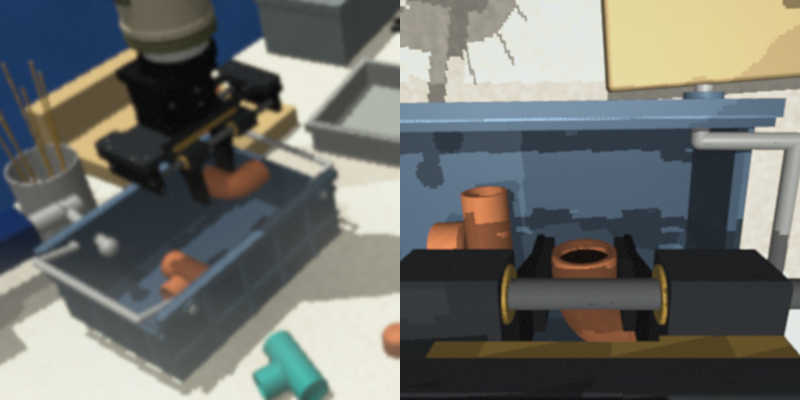

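Emit:
arm_command(targets=[0,0,0,0,-0.45,-0.06,0,0,0,0,0,0,0,0,0,0,0,0.5,0,0,0,0,0,0,0.6,0,0,0,0,0,0,0.6,0,0,0,0,0,0,0.4,0,0,0,0,0,0,0,0,0,0,0,0,0,0,0,0,0])

```text
time: 22.07
ee_pos: [0.6508, 0.1479, 0.0135]
eef_rot: [0.709, -0.029, -0.704, -0.025]
ft_force: [0.4, 0.1, -1.5]
width: 0.0301
```

```bash
python3 plan.py .6489 .1459 -.009 85.7
```

```text
t 22.07 pos [0.6508 0.1479 0.0135] jaw -94.4 w 0.0301 F [ 0.4  0.1 -1.5] q [ 0.2   0.69 -0.7   1.51  0.49  1.12 -2.25]
turn [-0.002 -0.009 -0.007] shift now [0.9  0.08 0.08] after [0.9  0.09 0.07]
```

Emit:
arm_command(targets=[0,-0.009,-0.007,0.3,0.07,0.07,0,0,0,0,0.4,0,0,0,0,0,0,0.2,0,0,0,0,0,0,0,0,0,0,0,0,0,0,0,0,0])

```text
time: 22.48
ee_pos: [0.6499, 0.1464, -0.0096]
eef_rot: [0.707, -0.027, -0.706, -0.028]
ft_force: [-1.4, 0.4, 3.9]
width: 0.0301
```

```bash
python3 plan.py .6489 .1459 -.009 85.7
```

```text
t 22.48 pos [ 0.6499  0.1464 -0.0096] jaw -94.4 w 0.0301 F [-1.4  0.4  3.9] q [ 0.2   0.72 -0.69  1.52  0.5   1.08 -2.25]
turn [-0.003 -0.001  0.001] shift now [-0.03  0.02  0.04] after [-0.03  0.02  0.04]
```

Emit:
arm_command(targets=[0,0,0,0,0,0,0.5,0,0,0,0,0,0,0.5,0,0,0,0,0,0,0.5,0,0,0,0,0,0,0.5,0,0,0,-0.4,0,0,0.5,0,0,0,-0.8,0,0,0.5,0,0,0,-1,0,0,0.5,0,0,0,-1,0,0,0.5,0,0,0,-1,0,0,0.5,0,0,0,-1,0,0,0.5,0,0,0,-1,0,0,0.5,0,0,0,0,0,0,0.5])

```text
time: 23.48
ee_pos: [0.649, 0.1465, 0.1561]
eef_rot: [0.707, -0.026, -0.706, -0.028]
ft_force: [1.1, 0.8, 0.3]
width: 0.0434
```

```bash
python3 plan.py .6489 .1459 -.009 85.7;python3 - <<'E'
from h import *
c=camera("wrist")[:,:,::-1];b=camera("side")[:,:,::-1]
cv2.imwrite("pics/m12.png",np.hstack([cv2.resize(b[120:320,100:300],None,fx=2,fy=2),c[:,140:540]]))
E
```

```text
t 23.48 pos [0.649  0.1465 0.1561] jaw -94.4 w 0.0434 F [1.1 0.8 0.3] q [ 0.24  0.56 -0.77  1.38  0.39  1.35 -2.18]
turn [-0.001 -0.001  0.003] shift now [6.61 0.04 0.01] after [6.61 0.03 0.  ]
```

View pics/m12.png

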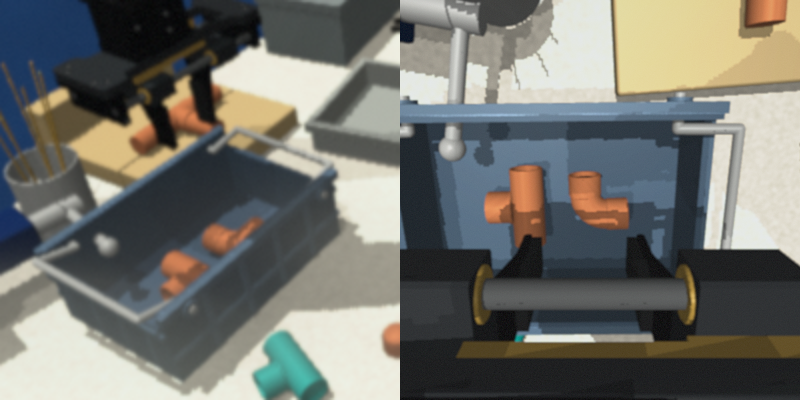

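```bash
python3 - <<'E'
from h import *
def tri(a,b):
    o1,d1=ray("scene",(340+a[0]/4,170+a[1]/4));o2,d2=ray("side",(110+b[0]/3,140+b[1]/3))
    s=np.linalg.lstsq(np.c_[d1,-d2],o2-o1,rcond=None)[0];A,B=o1+d1*s[0],o2+d2*s[1];return (A+B)/2,np.linalg.norm(A-B)
C=np.array([.636,.175]);y=-.075;Rr=np.array([[np.cos(y),-np.sin(y)],[np.sin(y),np.cos(y)]])
for n,a,b in(("R+",(190,420),(322,135)),("R-",(103,200),(468,188)),("L-",(545,110),(178,415)),("L+",(678,308),(25,330))):
    X,e=tri(a,b);print(n,X.round(4),"local",(Rr.T@(X[:2]-C)).round(4),round(e,4))
E
python3 - <<'E'
import sys;sys.path.insert(0,'.')
from h import *
c=camera("scene")[:,:,::-1];cv2.imwrite("pics/s13.png",cv2.resize(c[170:310,340:520],None,fx=4,fy=4,interpolation=cv2.INTER_CUBIC))
E
```

```text
R+ [0.6966 0.0364 0.0886] local [ 0.0708 -0.1336] 0.0006
R- [0.548  0.0453 0.0885] local [-0.078  -0.1359] 0.0022
L- [0.5696 0.3176 0.0972] local [-0.0769  0.1372] 0.0036
L+ [0.7148 0.3095 0.0979] local [0.0685 0.1401] 0.0054
```

View pics/s13.png

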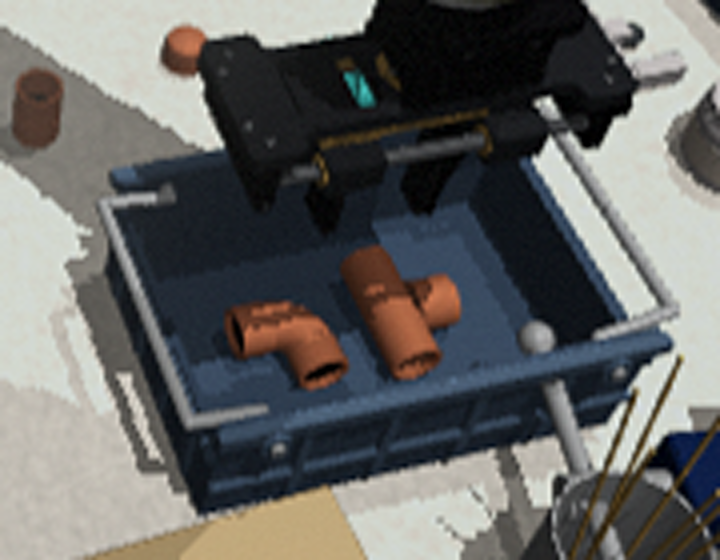

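```bash
python3 plan.py .622 .041 .11 85.7
```

```text
t 23.63 pos [0.6468 0.1453 0.1499] jaw -94.4 w 0.0437 F [ 0.3  0.5 -0.3] q [ 0.24  0.57 -0.76  1.39  0.39  1.35 -2.18]
turn [-0.001  0.007 -0.001] shift now [1.6  4.23 0.66] after [1.59 4.23 0.68]
```

Emit:
arm_command(targets=[0,0,0,0,0.8,0.15,0.5,0,0,0,0,0.8,0.15,0.5,0,0,0,0.2,0.8,0.15,0.5,0,0,0,0.4,0.8,0.15,0.5,0,0,0,0.4,0.8,0.15,0.5,0,0,0,0.4,0.2,0.1,0.5,0,0,0,0,0,0,0.5,0,0,0,0,0,0,0.5])

```text
time: 24.3
ee_pos: [0.61, 0.0388, 0.1038]
eef_rot: [-0.699, 0.026, 0.714, 0.026]
ft_force: [-0.3, 0.7, 0.2]
width: 0.0434
```

```bash
python3 plan.py .622 .041 .0585 85.7;python3 - <<'E'
from h import *
s=read_state();c=camera("wrist")[:,:,::-1];cv2.imwrite("pics/w14.png",c)
C=np.array([.632,.177]);y=-.075;Rr=np.array([[np.cos(y),-np.sin(y)],[np.sin(y),np.cos(y)]])
for l in((-.073,-.1388,.0885),(.073,-.1388,.0885),(.085,.125,.096),(-.085,-.125,.096),(.085,-.125,.096)):
    print(l,w2p("wrist",np.r_[C+Rr@l[:2],l[2]],s).round())
E
```

```text
t 24.3 pos [0.61   0.0388 0.1038] jaw -94.2 w 0.0434 F [-0.3  0.7  0.2] q [ 0.44  0.5  -0.76  1.57  0.35  1.23 -2.03]
turn [ 0.003  0.026 -0.002] shift now [ 1.8  -0.12 -0.51] after [ 1.81 -0.12 -0.47]
(-0.073, -0.1388, 0.0885) [322. 315.]
(0.073, -0.1388, 0.0885) [322.  82.]
(0.085, 0.125, 0.096) [-209.   55.]
(-0.085, -0.125, 0.096) [301. 338.]
(0.085, -0.125, 0.096) [294.  56.]
```

View pics/w14.png

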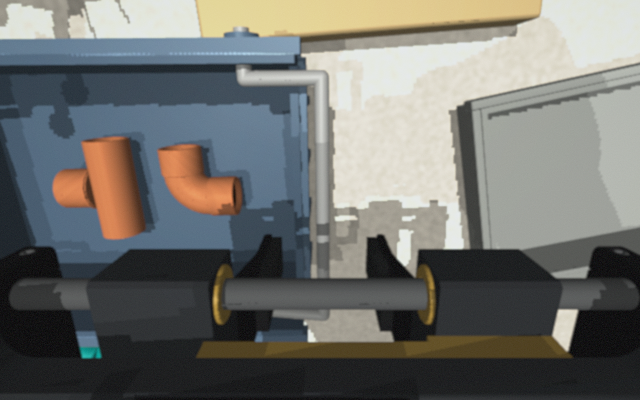

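Emit:
arm_command(targets=[0,0.026,0,0,-0.1,-0.42,0.5,0,0,0,0,0,0,0.5,0,0,0,0.5,0,0,0.5,0,0,0,0.7,0,0,0.5,0,0,0,0.4,0,0,0.5,0,0,0,0,0,0,0.5,0,0,0,0,0,0,0.5])

```text
time: 24.93
ee_pos: [0.6237, 0.0492, 0.0621]
eef_rot: [0.709, -0.022, -0.705, -0.024]
ft_force: [0.0, 1.3, -0.2]
width: 0.0433
```

```bash
python3 plan.py .622 .041 .0585 85.7
```

```text
t 24.93 pos [0.6237 0.0492 0.0621] jaw -93.7 w 0.0433 F [ 0.   1.3 -0.2] q [ 0.41  0.56 -0.74  1.6   0.4   1.14 -2.06]
turn [ 0.014 -0.006  0.003] shift now [0.14 0.33 0.05] after [0.14 0.33 0.04]
```

Emit:
arm_command(targets=[0,0,0,0.14,0.3,0,0.5,0,0,0,0,0,0,0.5,0,0,0,0,0,0,0,0,0,0,0,0,0,0,0,0,0,0,0,0,0,0,0,0,0,0,0,0,0,0,0,0,0,0,0,0,0,0,0,0,0,0,0,0,0,0,0,0,0], newtons=15)

```text
time: 25.68
ee_pos: [0.6244, 0.0387, 0.0606]
eef_rot: [0.709, -0.023, -0.704, -0.023]
ft_force: [-1.1, -3.5, -0.1]
width: 0.0072
```

```bash
python3 plan.py .622 .041 .0585 85.7;python3 - <<'E'
from h import *
c=camera("wrist")[:,:,::-1];b=camera("side")[:,:,::-1]
cv2.imwrite("pics/m15.png",np.hstack([cv2.resize(b[140:280,160:300],None,fx=2.857,fy=2.857),c[:,140:540]]))
E
```

```text
t 25.68 pos [0.6244 0.0387 0.0606] jaw -93.8 w 0.0072 F [-1.1 -3.5 -0.1] q [ 0.42  0.56 -0.74  1.6   0.4   1.14 -2.05]
turn [ 0.011 -0.01   0.   ] shift now [ 0.08 -0.08  0.1 ] after [ 0.08 -0.08  0.1 ]
```

View pics/m15.png

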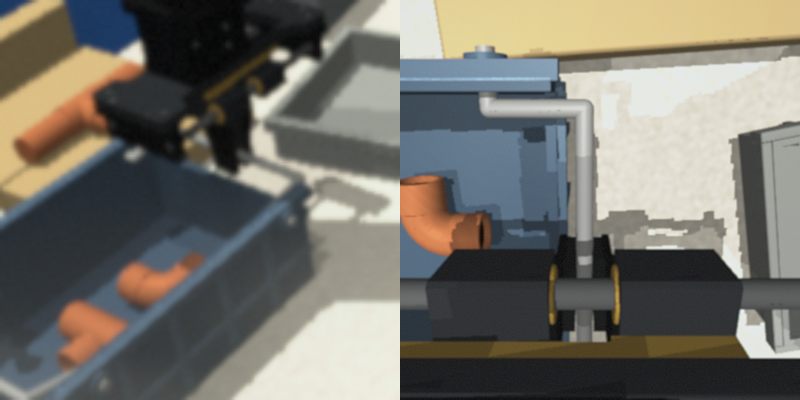

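Emit:
arm_command(targets=[0,0,0,-0.41,-0.1,0,0,0,0,0,-0.37,-0.19,0,0,0,0,0,-0.31,-0.28,0,0,0,0,0,-0.23,-0.35,0,0])

```text
time: 26.12
ee_pos: [0.6256, 0.0572, 0.0928]
eef_rot: [0.709, -0.027, -0.705, -0.024]
ft_force: [-1.4, -6.9, 1.1]
width: 0.0074
```

```bash
cat > bail.py <<'E'
import sys
from h import *
sg=float(sys.argv[1]);y=-.075;C=np.array([.632,.177]);Rr=np.array([[np.cos(y),-np.sin(y)],[np.sin(y),np.cos(y)]])
s=read_state();l=Rr.T@(np.array(s["ee_pos"])[:2]-C);z=s["ee_pos"][2]+float(sys.argv[2])-.084;u=sg*l[1]-.097
print("t",round(s["time"],2),"local",l.round(4),"theta",round(np.arctan2(z,u),2),"r",round(np.hypot(z,u),4),"F",np.round(s["ft_force"],1),"w",round(s["width"],4))
E
python3 bail.py -1 .028;python3 plan.py .622 .041 .0585 85.7
```

```text
t 26.12 local [ 0.0026 -0.1199] theta 1.01 r 0.0433 F [-1.4 -6.9  1.1] w 0.0074
t 26.12 pos [0.6256 0.0572 0.0928] jaw -94.1 w 0.0074 F [-1.4 -6.9  1.1] q [ 0.4   0.53 -0.75  1.56  0.39  1.2  -2.07]
turn [ 0.005 -0.007 -0.006] shift now [1.37 0.65 0.1 ] after [1.37 0.66 0.09]
```

Emit:
arm_command(targets=[0,0,0,-0.18,-0.4,0,0,0,0,0,-0.08,-0.41,0,0,0,0,0,0.02,-0.42,0,0,0,0,0,0.13,-0.4,0,0])

```text
time: 26.45
ee_pos: [0.6285, 0.0954, 0.0996]
eef_rot: [0.709, -0.032, -0.705, -0.022]
ft_force: [-2.2, -3.3, 1.8]
width: 0.0075
```

```bash
python3 bail.py -1 .028
```

```text
t 26.45 local [ 0.0026 -0.0816] theta 1.91 r 0.0462 F [-2.2 -3.3  1.8] w 0.0075
```

Emit:
arm_command(targets=[0,0,0,0.32,-0.42,0,0,0,0,0,0.28,-0.3,0,0,0,0,0,0.36,-0.22,0,0])

```text
time: 26.7
ee_pos: [0.6305, 0.1195, 0.0761]
eef_rot: [0.709, -0.033, -0.704, -0.021]
ft_force: [-1.5, -10.7, 0.6]
width: 0.0072
```

```bash
python3 bail.py -1 .028
```

```text
t 26.7 local [ 0.0028 -0.0574] theta 2.67 r 0.0444 F [ -1.5 -10.7   0.6] w 0.0072
```

Emit:
arm_command(targets=[0,0,0,0.4,0.03,0,0,0,0,0,0.4,0.03,0,0,0,0,0,0.15,0,0,0,0,0,0,0,0,0,0])

```text
time: 27.03
ee_pos: [0.6325, 0.1215, 0.0538]
eef_rot: [0.711, -0.032, -0.703, -0.02]
ft_force: [-2.8, -1.8, 1.4]
width: 0.0075
```

```bash
python3 bail.py -1 .028;python3 - <<'E'
from h import *
c=camera("wrist")[:,:,::-1];b=camera("side")[:,:,::-1]
cv2.imwrite("pics/m16.png",np.hstack([cv2.resize(b[140:300,120:280],None,fx=2.5,fy=2.5),c[:,140:540]]))
E
```

```text
t 27.03 local [ 0.0046 -0.0553] theta -3.09 r 0.0417 F [-2.8 -1.8  1.4] w 0.0075
```

View pics/m16.png

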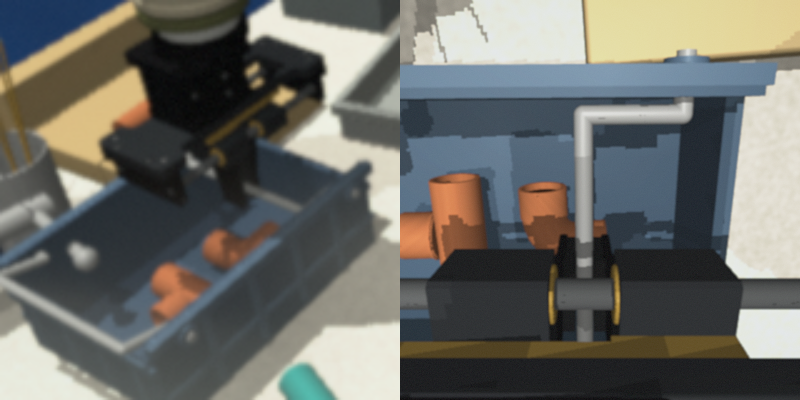

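Emit:
arm_command(targets=[0,0,0,0.15,0,0,0,0,0,0,0,0,0,0,0,0,0,0,0,0,0.35,0,0,0,0,0,0,0.35,0,0,0,0,0,0,0.35,0,0,0,0,0,0,0.35,0,0,0,-0.5,0,0,0.35,0,0,0,-1,0,0,0.35,0,0,0,-1,0,0,0.35,0,0,0,-1,0,0,0.35,0,0,0,0,0,0,0.35])

```text
time: 28.05
ee_pos: [0.6301, 0.126, 0.142]
eef_rot: [0.71, -0.029, -0.704, -0.021]
ft_force: [0.4, -0.0, 0.7]
width: 0.03
```

```bash
python3 plan.py .6423 .3133 .135 85.7;python3 - <<'E'
from h import *
c=camera("wrist")[:,:,::-1];b=camera("side")[:,:,::-1]
cv2.imwrite("pics/m17.png",np.hstack([cv2.resize(b[140:300,120:280],None,fx=2.5,fy=2.5),c[:,140:540]]))
E
```

```text
t 28.05 pos [0.6301 0.126  0.142 ] jaw -94.1 w 0.03 F [ 0.4 -0.   0.7] q [ 0.28  0.52 -0.77  1.47  0.38  1.3  -2.16]
turn [ 0.005 -0.011 -0.015] shift now [ 0.19 -7.51  0.05] after [ 0.28 -7.51  0.07]
```

View pics/m17.png

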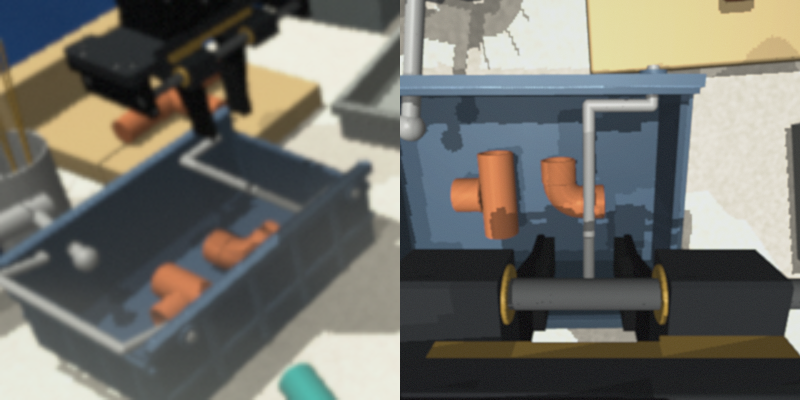

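Emit:
arm_command(targets=[0,-0.01,-0.015,0,-0.9,0,0.5,0,0,0,0,-0.95,0,0.5,0,0,0,0,-0.95,0,0.5,0,0,0,0,-0.95,0,0.5,0,0,0,0,-0.95,0,0.5,0,0,0,0,-0.95,0,0.5,0,0,0,0,-0.95,0,0.5,0,0,0,0,-0.6,0,0.5,0,0,0,0,0,0,0.5,0,0,0,0,0,0,0.5])

```text
time: 28.98
ee_pos: [0.6381, 0.3071, 0.1256]
eef_rot: [-0.7, 0.03, 0.713, 0.023]
ft_force: [0.6, -0.4, 0.1]
width: 0.0437
```

```bash
python3 plan.py .6423 .3133 .0695 85.7;python3 - <<'E'
from h import *
s=read_state();c=camera("wrist")[:,:,::-1];cv2.imwrite("pics/w18.png",c)
C=np.array([.632,.177]);y=-.075;Rr=np.array([[np.cos(y),-np.sin(y)],[np.sin(y),np.cos(y)]])
for l in((-.073,.1367,.0975),(.073,.1367,.0975)):
    print(l,w2p("wrist",np.r_[C+Rr@l[:2],l[2]],s).round())
E
```

```text
t 28.98 pos [0.6381 0.3071 0.1256] jaw -94.3 w 0.0437 F [ 0.6 -0.4  0.1] q [-0.05  0.69 -0.75  1.25  0.46  1.38 -2.42]
turn [-0.     0.022 -0.013] shift now [ 2.24 -0.28 -0.19] after [ 2.24 -0.26 -0.15]
(-0.073, 0.1367, 0.0975) [314. 314.]
(0.073, 0.1367, 0.0975) [311.  97.]
```

View pics/w18.png

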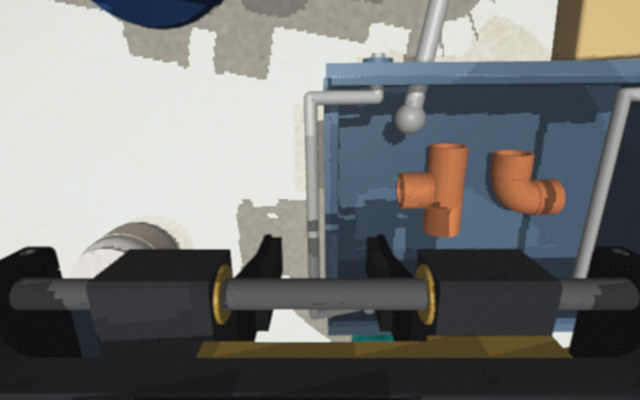

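Emit:
arm_command(targets=[-0.1,0.02,-0.013,0,-0.25,-0.14,0.5,0,0,0,0,0,0,0.5,0,0,0,0.5,0,0,0.5,0,0,0,0.8,0,0,0.5,0,0,0,0.5,0,0,0.5,0,0,0,0,0,0,0.5,0,0,0,0,0,0,0.5])

```text
time: 29.62
ee_pos: [0.6432, 0.3034, 0.0754]
eef_rot: [-0.706, 0.006, 0.709, 0.002]
ft_force: [0.0, -0.2, 0.3]
width: 0.0438
```

```bash
python3 plan.py .6423 .3133 .0695 89;python3 bail.py 1 .028
```

```text
t 29.62 pos [0.6432 0.3034 0.0754] jaw -90.6 w 0.0438 F [ 0.  -0.2  0.3] q [-0.04  0.73 -0.74  1.31  0.49  1.29 -2.37]
turn [ 0.008  0.005 -0.006] shift now [ 0.23 -0.4   0.04] after [ 0.24 -0.4   0.04]
t 29.62 local [0.0017 0.1268] theta 0.58 r 0.0356 F [ 0.  -0.2  0.3] w 0.0438
```

Emit:
arm_command(targets=[0,0,0,0.22,-0.38,0,0.5,0,0,0,0,0,0,0.5,0,0,0,0,0,0,0,0,0,0,0,0,0,0,0,0,0,0,0,0,0,0,0,0,0,0,0,0,0,0,0,0,0,0,0,0,0,0,0,0,0,0,0,0,0,0,0,0,0])

```text
time: 30.37
ee_pos: [0.6444, 0.3136, 0.072]
eef_rot: [-0.706, 0.006, 0.708, 0.003]
ft_force: [-0.7, -1.1, -0.4]
width: 0.0075
```

```bash
python3 bail.py 1 .028;python3 - <<'E'
from h import *
c=camera("wrist")[:,:,::-1]; cv2.imwrite("pics/w19.png",c[:,140:540])
E
```

```text
t 30.37 local [0.0021 0.1372] theta 0.38 r 0.0432 F [-0.7 -1.1 -0.4] w 0.0075
```

View pics/w19.png

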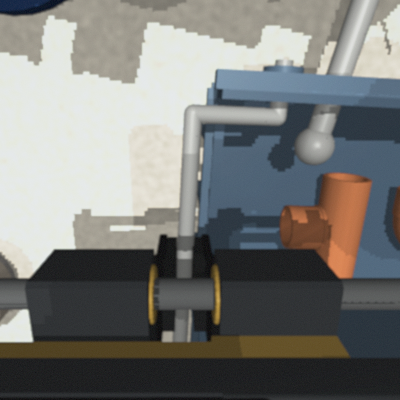

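Emit:
arm_command(targets=[0,0,0,-0.37,0.19,0.01,0,0,0,0,-0.31,0.28,0.02,0,0,0,0,-0.23,0.35,0.02,0,0,0,0,-0.14,0.4,0.03,0])

```text
time: 30.75
ee_pos: [0.6429, 0.2914, 0.1006]
eef_rot: [0.708, 0.0, -0.706, -0.007]
ft_force: [2.9, 5.6, 1.2]
width: 0.0078
```

```bash
python3 bail.py 1 .028
```

```text
t 30.75 local [0.0023 0.1149] theta 1.19 r 0.0481 F [2.9 5.6 1.2] w 0.0078
```

Emit:
arm_command(targets=[0,0,0,-0.04,0.4,0.03,0,0,0,0,0.06,0.42,0.03,0,0,0,0,0.14,0.41,0.03,0])

```text
time: 31.0
ee_pos: [0.6417, 0.2686, 0.1034]
eef_rot: [0.711, 0.007, -0.703, -0.01]
ft_force: [-2.1, 2.0, 8.0]
width: 0.0071
```

```bash
python3 bail.py 1 .0255
```

```text
t 31.0 local [0.0028 0.0921] theta 1.68 r 0.0452 F [-2.1  2.   8. ] w 0.0071
```

Emit:
arm_command(targets=[0,0,0,0.06,0.41,0.03,0,0,0,0,0.18,0.37,0.02,0,0,0,0,0.28,0.31,0.02,0,0,0,0,0.35,0.23,0.02,0])

```text
time: 31.33
ee_pos: [0.6398, 0.2386, 0.0836]
eef_rot: [0.713, 0.01, -0.701, -0.012]
ft_force: [-1.8, 2.4, 3.5]
width: 0.0078
```

```bash
python3 bail.py 1 .0225
```

```text
t 31.33 local [0.0032 0.062 ] theta 2.58 r 0.0414 F [-1.8  2.4  3.5] w 0.0078
```

Emit:
arm_command(targets=[0,0,0,0.35,0.14,0.01,0,0,0,0,0.4,0.07,0,0,0,0,0,0.2,0.02,0,0,0,0,0,0,0,0,0])

```text
time: 31.67
ee_pos: [0.6401, 0.2326, 0.0577]
eef_rot: [0.713, 0.01, -0.701, -0.013]
ft_force: [-4.0, -0.8, 10.5]
width: 0.0075
```

```bash
python3 bail.py 1 .0225
```

```text
t 31.67 local [0.0039 0.056 ] theta -3.05 r 0.0411 F [-4.  -0.8 10.5] w 0.0075
```

Emit:
arm_command(targets=[0,0,0,0.1,0,0,0,0,0,0,0,0,0,0,0,0,0,0,0,0,0.35,0,0,0,0,0,0,0.35,0,0,0,0,0,0,0.35,0,0,0,0,0,0,0.35,0,0,0,-0.5,0,0,0.35,0,0,0,-1,0,0,0.35,0,0,0,-1,0,0,0.35,0,0,0,-1,0,0,0.35,0,0,0,-1,0,0,0.35,0,0,0,0,0,0,0.35])

```text
time: 32.67
ee_pos: [0.6375, 0.2267, 0.1704]
eef_rot: [0.712, 0.009, -0.702, -0.01]
ft_force: [0.6, -0.2, 0.8]
width: 0.0302
```

```bash
python3 bail.py 1 .0225;python3 - <<'E'
from h import *
s=read_state();c=camera("wrist")[:,:,::-1];b=camera("side")[:,:,::-1];d=camera("scene")[:,:,::-1]
cv2.imwrite("pics/w20.png",c);cv2.imwrite("pics/b20.png",cv2.resize(b[140:310,110:340],None,fx=3,fy=3,interpolation=cv2.INTER_CUBIC))
cv2.imwrite("pics/d20.png",cv2.resize(d[170:310,340:520],None,fx=4,fy=4,interpolation=cv2.INTER_CUBIC))
C=np.array([.632,.177]);y=-.075;Rr=np.array([[np.cos(y),-np.sin(y)],[np.sin(y),np.cos(y)]])
for l in((.073,.055,.084),(.073,-.055,.084),(.085,.125,.096),(.085,-.125,.096)):
    print(l,w2p("wrist",np.r_[C+Rr@l[:2],l[2]],s).round())
E
```

```text
t 32.67 local [0.0018 0.05  ] theta 1.98 r 0.1187 F [ 0.6 -0.2  0.8] w 0.0302
(0.073, 0.055, 0.084) [327. 107.]
(0.073, -0.055, 0.084) [474. 118.]
(0.085, 0.125, 0.096) [229.  82.]
(0.085, -0.125, 0.096) [583. 108.]
```

View pics/w20.png

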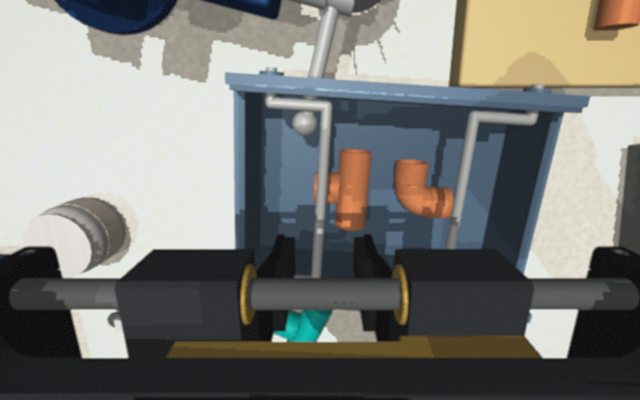

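View pics/b20.png

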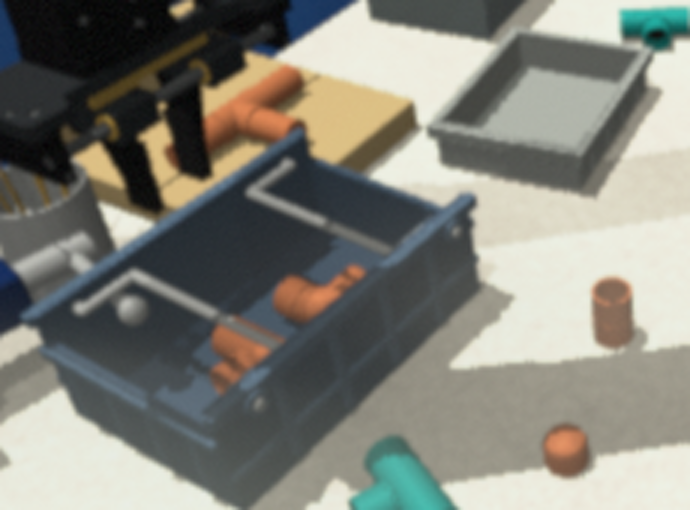

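View pics/d20.png

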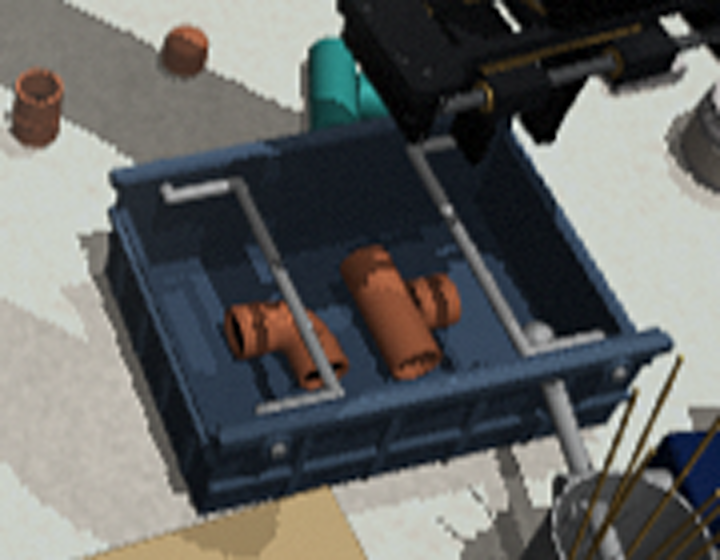

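```bash
python3 plan.py .5477 -.1793 .12 8.5
```

```text
t 32.82 pos [0.6357 0.2254 0.1643] jaw -90.1 w 0.0303 F [ 0.1 -0.1 -0.6] q [ 0.15  0.58 -0.8   1.36  0.4   1.36 -2.22]
turn [1.808 0.015 0.032] shift now [ 1.36 16.24  3.49] after [  1.77   5.87 -15.49]
```

Emit:
arm_command(targets=[0,0,0,0,0.97,0.22,0.5,0,0,0,0,0.97,0.22,0.5,0,0,0,0,0.97,0.22,0.5,0,0,0,0,0.97,0.22,0.5,0,0,0,0,0.97,0.22,0.5,0,0,0,0,0.97,0.22,0.5,0,0,0,0,0.97,0.22,0.5,0,0,0,0,0.97,0.22,0.5,0,0,0,0,0.97,0.22,0.5,0,0,0,0,0.97,0.22,0.5,0,0,0,0,0.97,0.22,0.5,0,0,0,0,0.97,0.22,0.5])

```text
time: 33.82
ee_pos: [0.5568, -0.0731, 0.1405]
eef_rot: [-0.7, -0.013, 0.714, 0.007]
ft_force: [0.1, -0.4, -0.1]
width: 0.0433
```

```bash
python3 plan.py .5477 -.1793 .12 8.5
```

```text
t 33.82 pos [ 0.5568 -0.0731  0.1405] jaw -89.5 w 0.0433 F [ 0.1 -0.4 -0.1] q [ 0.72  0.36 -0.8   1.67  0.24  1.24 -1.69]
turn [1.822 0.045 0.012] shift now [0.71 4.27 0.38] after [ 0.82  0.99 -4.15]
```

Emit:
arm_command(targets=[0,0.03,0,0,0.95,0.1,0.5,0,0,0,0,0.95,0.1,0.5,0,0,0,0,0.95,0.1,0.5,0,0,0,0,0.95,0.05,0.5,-0.155,0,0,0,0,0,0.5,-0.155,0,0,0,0,0,0.5,-0.155,0,0,0,0,0,0.5,-0.155,0,0,0,0,0,0.5,-0.155,0,0,0,0,0,0.5,-0.155,0,0,0,0,0,0.5,-0.155,0,0,0,0,0,0.5,-0.155,0,0,0,0,0,0.5])

```text
time: 34.82
ee_pos: [0.5343, -0.1823, 0.1216]
eef_rot: [-0.62, -0.352, 0.621, -0.325]
ft_force: [0.9, 0.7, 0.1]
width: 0.0439
```

Emit:
arm_command(targets=[-0.155,0,0,0,0,0,0.5,-0.155,0,0,0,0,0,0.5,-0.155,0,0,0,0,0,0.5,-0.155,0,0,0,0,0,0.5,-0.155,0,0,0,0,0,0.5,-0.12,0,0,0,0,0,0.5,0,0,0,0,0,0,0.5])

```text
time: 35.4
ee_pos: [0.5281, -0.1814, 0.1129]
eef_rot: [0.462, 0.556, -0.456, 0.52]
ft_force: [-0.2, -0.1, 0.2]
width: 0.0434
```

```bash
python3 plan.py .5477 -.1793 .08 8.5
```

```text
t 35.4 pos [ 0.5281 -0.1814  0.1129] jaw 9.1 w 0.0434 F [-0.2 -0.1  0.2] q [ 1.09  0.51 -1.05  1.67  0.42  1.27  0.11]
turn [ 0.012 -0.056  0.034] shift now [1.29 0.82 0.1 ] after [1.32 0.79 0.03]
```

Emit:
arm_command(targets=[0.01,-0.056,0.034,0,0.75,0.04,0.5,0,0,0,0,0,0,0.5,0,0,0,0,0,0,0.5])

```text
time: 35.65
ee_pos: [0.5451, -0.1798, 0.1094]
eef_rot: [0.463, 0.535, -0.464, 0.532]
ft_force: [-0.2, -0.0, 0.5]
width: 0.0434
```

```bash
python3 plan.py .5477 -.1793 0 8.5;python3 - <<'E'
from h import *
s=read_state();c=camera("wrist")[:,:,::-1];cv2.imwrite("pics/w21.png",c)
C=np.array([.6179,-.1687]);y=.148;Rr=np.array([[np.cos(y),-np.sin(y)],[np.sin(y),np.cos(y)]])
for l in((-.076,.096),(-.066,.086),(.076,.096),(-.071,0),(.066,.086)):
    print(l,w2p("wrist",np.r_[C+Rr@l,.045],s).round())
E
```

```text
t 35.65 pos [ 0.5451 -0.1798  0.1094] jaw 8.0 w 0.0434 F [-0.2 -0.   0.5] q [ 1.05  0.51 -1.04  1.68  0.46  1.23  0.05]
turn [-0.01  -0.003  0.005] shift now [4.37 0.12 0.  ] after [ 4.38  0.11 -0.01]
(-0.076, 0.096) [322.  69.]
(-0.066, 0.086) [337.  85.]
(0.076, 0.096) [551.  67.]
(-0.071, 0) [330. 206.]
(0.066, 0.086) [533.  83.]
```

View pics/w21.png

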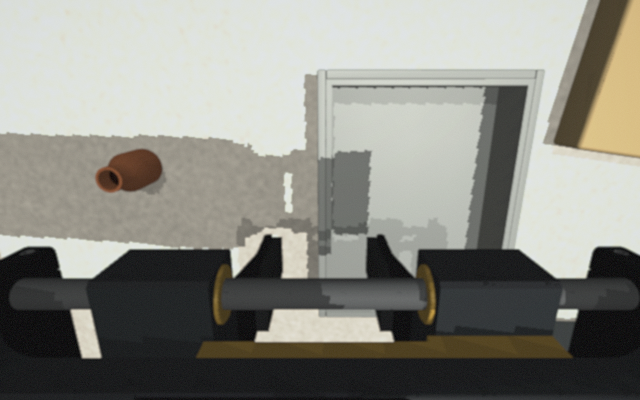

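```bash
python3 - <<'E'
from h import *
P=[p2w("wrist",q,.045) for q in((320,70),(543,70),(320,315),(333,87))]
for p in P: print(p.round(4))
d=P[0]-P[2];print(np.linalg.norm(d),np.degrees(np.arctan2(-d[0],d[1])),"mid",(P[0]+P[2])/2)
d=P[1]-P[0];print(np.linalg.norm(d),np.degrees(np.arctan2(d[1],d[0])))
E
```

```text
[ 0.5278 -0.0853  0.045 ]
[ 0.6746 -0.0645  0.045 ]
[ 0.5537 -0.2726  0.045 ]
[ 0.538  -0.0947  0.045 ]
0.1890937168565547 7.882555635861742 mid [ 0.54076468 -0.17891602  0.045     ]
0.14823993646065994 8.056468584083833
```

Emit:
arm_command(targets=[0,0,0,0.6,0.02,-0.06,0.5,0,0,0,0.8,0,0,0.5,0,0,0,0.8,0,0,0.5,0,0,0,0.8,0,0,0.5,0,0,0,0.5,0,0,0.5,0,0,0,0,0,0,0.5,0,0,0,0,0,0,0.5])

```text
time: 36.28
ee_pos: [0.5418, -0.1784, 0.0148]
eef_rot: [0.465, 0.535, -0.467, 0.528]
ft_force: [-0.5, 1.3, 1.5]
width: 0.0438
```

```bash
python3 plan.py .5458 -.1782 0 8.0
```

```text
t 36.28 pos [ 0.5418 -0.1784  0.0148] jaw 7.5 w 0.0438 F [-0.5  1.3  1.5] q [ 0.99  0.61 -0.96  1.76  0.56  1.08 -0.02]
turn [-0.01  -0.007  0.011] shift now [0.59 0.17 0.02] after [0.59 0.16 0.01]
```

Emit:
arm_command(targets=[-0.01,-0.007,0.011,0.3,0.15,0,0.5,0,0,0,0.25,0,0,0.5,0,0,0,0,0,0,0.5,0,0,0,0,0,0,0.5])

```text
time: 36.62
ee_pos: [0.547, -0.1783, 0.0019]
eef_rot: [0.465, 0.532, -0.463, 0.535]
ft_force: [-0.4, 0.1, -0.5]
width: 0.0436
```

```bash
python3 plan.py .5458 -.1782 0 8.0;python3 - <<'E'
from h import *
c=camera("wrist")[:,:,::-1];b=camera("side")[:,:,::-1]
cv2.imwrite("pics/m22.png",np.hstack([cv2.resize(b[100:220,220:360],None,fx=2.857,fy=3.333),c[:,140:540]]))
E
```

```text
t 36.62 pos [ 0.547  -0.1783  0.0019] jaw 8.0 w 0.0436 F [-0.4  0.1 -0.5] q [ 0.98  0.63 -0.94  1.76  0.58  1.05 -0.04]
turn [-0.001  0.002 -0.004] shift now [ 0.07 -0.05 -0.01] after [ 0.07 -0.05 -0.01]
```

View pics/m22.png

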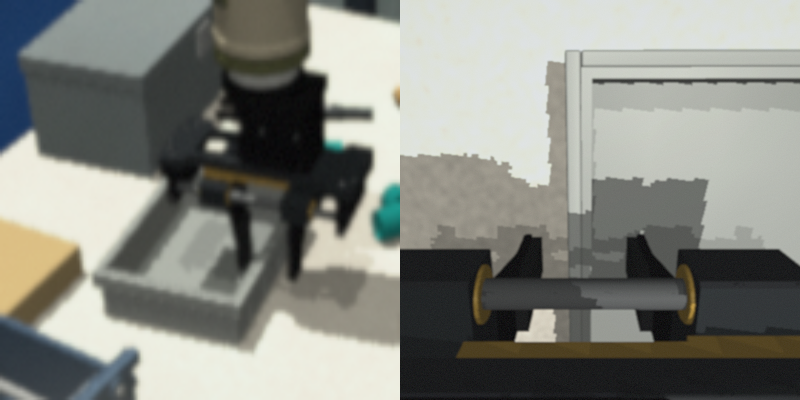

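Rim is centred between the fingers; one finger is inside the tray, one outside. I close firmly.

Emit:
arm_command(targets=[0,0,0,0,0,0,0,0,0,0,0,0,0,0,0,0,0,0,0,0,0,0,0,0,0,0,0,0,0,0,0,0,0,0,0,0,0,0,0,0,0,0,0,0,0,0,0,0,0], newtons=60)

```text
time: 37.3
ee_pos: [0.5475, -0.1789, 0.0034]
eef_rot: [0.465, 0.532, -0.464, 0.535]
ft_force: [0.2, 0.2, 0.9]
width: 0.0094
```

Emit:
arm_command(targets=[0,0,0,-0.3,0,0,0,0,0,0,-0.6,0,0,0,0,0,0,-0.8,0,0,0,0,0,0,0,0,0,0])

```text
time: 37.63
ee_pos: [0.5458, -0.1779, 0.0481]
eef_rot: [0.464, 0.533, -0.464, 0.534]
ft_force: [1.6, 0.7, -2.0]
width: 0.0097
```

```bash
python3 plan.py .5612 .1823 0.15 -4.3;python3 - <<'E'
from h import *
c=camera("wrist")[:,:,::-1];b=camera("side")[:,:,::-1]
cv2.imwrite("pics/m23.png",np.hstack([cv2.resize(b[100:220,220:360],None,fx=2.857,fy=3.333),c[:,140:540]]))
E
```

```text
t 37.63 pos [ 0.5458 -0.1779  0.0481] jaw 8.0 w 0.0097 F [ 1.6  0.7 -2. ] q [ 1.01  0.57 -0.99  1.74  0.52  1.13  0.  ]
turn [ 0.273  0.001 -0.001] shift now [ -4.08   2.62 -14.18] after [ -4.08  -0.46 -14.42]
```

View pics/m23.png

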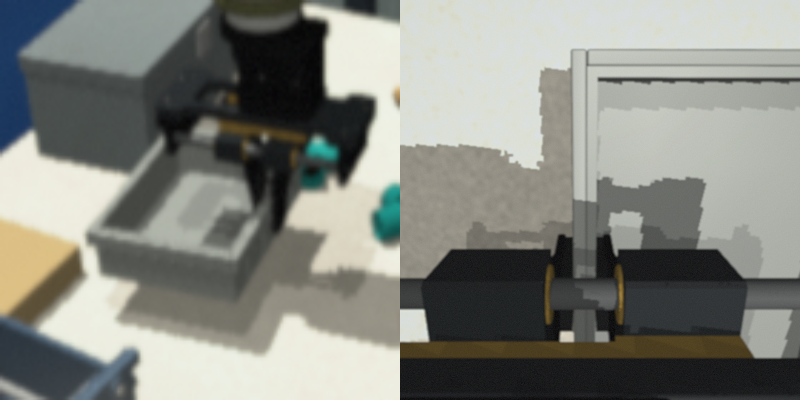

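Emit:
arm_command(targets=[0,0,0,-0.7,0,0,0,0,0,0,-0.8,0,0,0,0,0,0,-0.8,0,0,0,0,0,0,-0.8,0,0,0,0,0,0,-0.6,0,0,0,0.09,0,0,0,0,-0.2,0,0.09,0,0,0,0,-0.5,0,0.09,0,0,0,0,-0.7,0,0,0,0,0,0,-0.8,0,0,0,0,0,0,-0.8,0,0,0,0,0,0,-0.8,0,0,0,0,0,0,-0.8,0])

```text
time: 38.73
ee_pos: [0.5422, -0.0663, 0.1322]
eef_rot: [-0.519, -0.48, 0.528, -0.471]
ft_force: [1.1, 0.5, -2.3]
width: 0.0093
```

```bash
python3 plan.py .5612 .1823 0.14 -4.3
```

```text
t 38.73 pos [ 0.5422 -0.0663  0.1322] jaw -5.5 w 0.0093 F [ 1.1  0.5 -2.3] q [ 0.9   0.42 -1.05  1.71  0.38  1.25 -0.34]
turn [-0.026  0.001  0.023] shift now [-0.31 -0.19 -9.97] after [-0.31  0.01 -9.97]
```

Emit:
arm_command(targets=[-0.02,0,0.02,-0.2,0,-0.8,0,0,0,0,-0.15,0,-0.8,0,0,0,0,-0.06,0,-0.8,0,0,0,0,-0.06,0,-0.8,0,0,0,0,-0.06,0,-0.8,0,0,0,0,-0.06,0,-0.8,0,0,0,0,-0.06,0,-0.8,0,0,0,0,-0.06,0,-0.8,0,0,0,0,-0.06,0,-0.8,0,0,0,0,0,0,-0.8,0,0,0,0,0,0,-0.5,0])

```text
time: 39.65
ee_pos: [0.5537, 0.1611, 0.1496]
eef_rot: [-0.516, -0.484, 0.517, -0.482]
ft_force: [-0.0, 0.5, -1.9]
width: 0.0092
```

```bash
python3 plan.py .5612 .1823 0.14 -4.3
```

```text
t 39.65 pos [0.5537 0.1611 0.1496] jaw -3.9 w 0.0092 F [-0.   0.5 -1.9] q [ 0.48  0.48 -1.08  1.63  0.43  1.3  -0.74]
turn [ 0.01  -0.001  0.003] shift now [ 0.38  0.24 -0.87] after [ 0.38  0.24 -0.87]
```

Emit:
arm_command(targets=[0.01,0,0,0,0.22,-0.7,0,0,0,0,0,0,-0.1,0,0,0,0,0,0,0,0,0,0,0,0,0,0,0])

```text
time: 39.98
ee_pos: [0.5582, 0.1871, 0.1491]
eef_rot: [0.516, 0.485, -0.516, 0.482]
ft_force: [0.2, 0.3, -2.8]
width: 0.0092
```

```bash
python3 plan.py .5612 .1823 0.095 -4.3;python3 - <<'E'
from h import *
c=camera("wrist")[:,:,::-1];b=camera("side")[:,:,::-1];d=camera("scene")[:,:,::-1]
cv2.imwrite("pics/w24.png",c)
cv2.imwrite("pics/m24.png",np.hstack([cv2.resize(b[130:310,100:280],None,fx=2.22,fy=2.22),cv2.resize(d[150:330,340:520],None,fx=2.22,fy=2.22)]))
E
```

```text
t 39.98 pos [0.5582 0.1871 0.1491] jaw -3.8 w 0.0092 F [ 0.2  0.3 -2.8] q [ 0.41  0.5  -1.07  1.6   0.45  1.31 -0.78]
turn [ 0.012 -0.004  0.004] shift now [2.16 0.14 0.19] after [2.16 0.14 0.18]
```

View pics/w24.png

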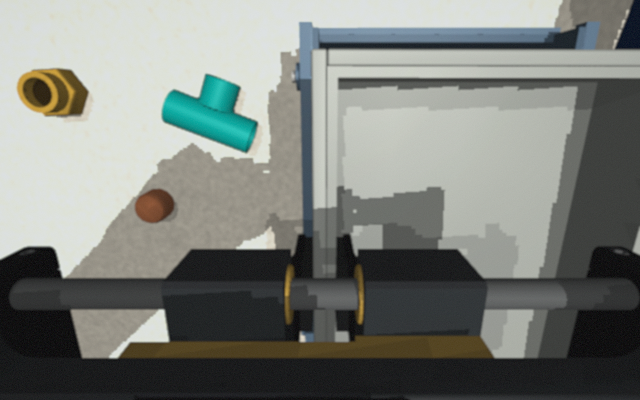

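View pics/m24.png

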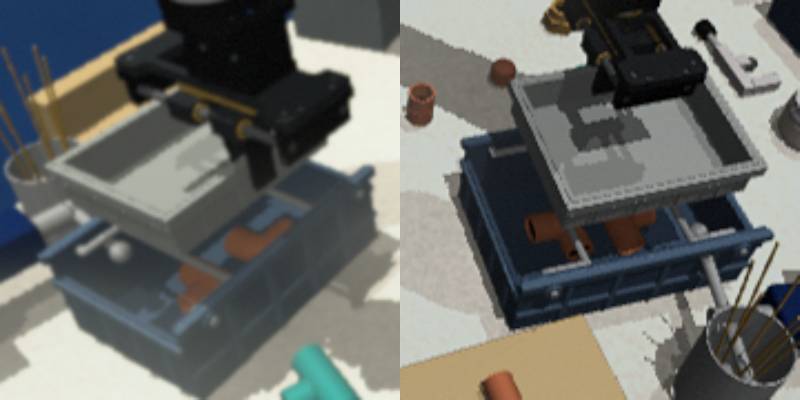

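```bash
python3 - <<'E'
from h import *
im=cv2.imread("pics/w24.png");cv2.imwrite("pics/w24c.png",cv2.resize(im[10:130,280:480],None,fx=4,fy=4,interpolation=cv2.INTER_CUBIC))
C=np.array([.632,.177]);y=-.075;Rr=np.array([[np.cos(y),-np.sin(y)],[np.sin(y),np.cos(y)]])
for l in((-.085,.125),(.085,.125)): print((np.array(w2p("wrist",np.r_[C+Rr@l,.096]))-[280,10])*4)
E
```

```text
[116.64025414  49.40489194]
[1228.25567839   56.84719092]
```

View pics/w24c.png

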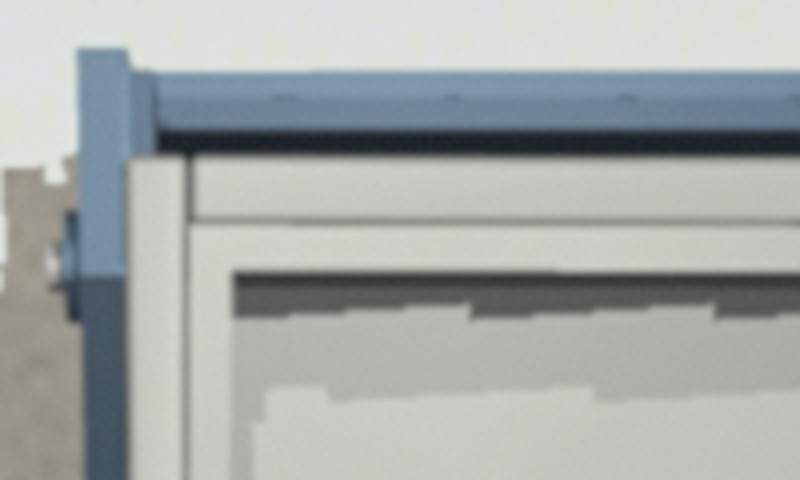

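```bash
python3 - <<'E'
from h import *
s=read_state();zt=s["ee_pos"][2]-.0034+.045
C=np.array([.632,.177]);y=-.075;Rr=np.array([[np.cos(y),-np.sin(y)],[np.sin(y),np.cos(y)]])
for q in((130,155),(130,470),(790,153)):
    p=p2w("wrist",(280+q[0]/4,10+q[1]/4),zt);print(p.round(4),(Rr.T@(p[:2]-C)).round(4))
print("tcp local",(Rr.T@(np.array(s["ee_pos"][:2])-C)).round(4))
E
```

```text
[0.5597 0.2807 0.1908] [-0.0798  0.098 ]
[0.5575 0.2524 0.1908] [-0.0799  0.0696]
[0.6201 0.2767 0.1908] [-0.0193  0.0985]
tcp local [-0.0738  0.0033]
```

Emit:
arm_command(targets=[0.01,0,0,0,0.13,0.16,0,0,0,0,0,0,0,0,0,0,0,0.3,0,0,0,0,0,0,0.5,0,0,0,0,0,0,0.5,0,0,0,0,0,0,0.4,0,0,0,0,0,0,0,0,0,0,0,0,0,0,0,0,0])

```text
time: 40.8
ee_pos: [0.5618, 0.1769, 0.1004]
eef_rot: [-0.519, -0.48, 0.521, -0.478]
ft_force: [-1.1, -0.4, -2.4]
width: 0.0093
```

```bash
python3 plan.py .5612 .1823 0.0914 -4.3
```

```text
t 40.8 pos [0.5618 0.1769 0.1004] jaw -4.7 w 0.0093 F [-1.1 -0.4 -2.4] q [ 0.41  0.55 -1.03  1.65  0.49  1.23 -0.81]
turn [-0.009 -0.     0.005] shift now [ 0.36 -0.04 -0.21] after [ 0.36 -0.04 -0.21]
```

Emit:
arm_command(targets=[0,0,0,0,-0.03,-0.2,0,0,0,0,0,0,0,0,0,0,0,0.2,0,0,0,0,0,0,0.1,0,0,0,0,0,0,0,0,0,0])

```text
time: 41.22
ee_pos: [0.5616, 0.1837, 0.0932]
eef_rot: [-0.519, -0.48, 0.52, -0.478]
ft_force: [-0.8, -1.1, -0.5]
width: 0.0093
```

```bash
python3 plan.py .5612 .1823 0.0914 -4.3;python3 - <<'E'
from h import *
c=camera("wrist")[:,:,::-1];b=camera("side")[:,:,::-1];d=camera("scene")[:,:,::-1]
cv2.imwrite("pics/m25.png",np.hstack([cv2.resize(b[130:310,100:280],None,fx=2.22,fy=2.22),c[:,140:540]]))
E
```

```text
t 41.22 pos [0.5616 0.1837 0.0932] jaw -4.6 w 0.0093 F [-0.8 -1.1 -0.5] q [ 0.39  0.56 -1.02  1.65  0.5   1.22 -0.82]
turn [-0.007 -0.001  0.004] shift now [ 0.07 -0.01  0.06] after [ 0.07 -0.01  0.06]
```

View pics/m25.png

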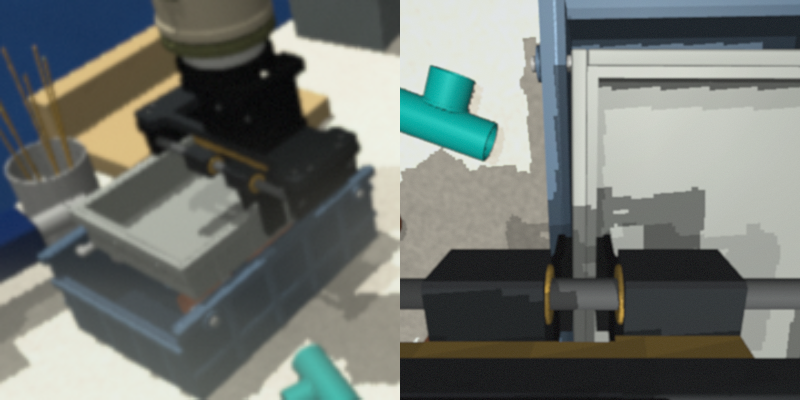

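Emit:
arm_command(targets=[0,0,0,0.08,0,0,0,0,0,0,0,0,0,0,0,0,0,0.06,0,0,0,0,0,0,0,0,0,0])

```text
time: 41.7
ee_pos: [0.5623, 0.1841, 0.0916]
eef_rot: [0.52, 0.48, -0.52, 0.479]
ft_force: [-2.1, -0.6, 2.9]
width: 0.0093
```

```bash
python3 plan.py .5612 .1823 0.0914 -4.3
```

```text
t 41.7 pos [0.5623 0.1841 0.0916] jaw -4.6 w 0.0093 F [-2.1 -0.6  2.9] q [ 0.39  0.56 -1.02  1.65  0.5   1.22 -0.83]
turn [-0.007 -0.002  0.001] shift now [ 0.01 -0.04  0.08] after [ 0.01 -0.04  0.08]
```

Emit:
arm_command(targets=[0,0,0,0,0,0,0.35,0,0,0,0,0,0,0.35,0,0,0,0,0,0,0.35,0,0,0,0,0,0,0.35,0,0,0,-0.4,0,0,0.35,0,0,0,-0.8,0,0,0.35,0,0,0,-1,0,0,0.35,0,0,0,-1,0,0,0.35,0,0,0,0,0,0,0.35])

```text
time: 42.45
ee_pos: [0.5622, 0.184, 0.1761]
eef_rot: [0.52, 0.481, -0.519, 0.478]
ft_force: [1.0, 0.7, 0.3]
width: 0.0304
```

```bash
python3 plan.py .4195 .056 0.15 -4.3;python3 - <<'E'
from h import *
c=camera("wrist")[:,:,::-1];b=camera("side")[:,:,::-1];d=camera("scene")[:,:,::-1]
cv2.imwrite("pics/w26.png",c)
cv2.imwrite("pics/m26.png",np.hstack([cv2.resize(b[130:310,100:280],None,fx=2.22,fy=2.22),cv2.resize(d[150:330,340:520],None,fx=2.22,fy=2.22)]))
s=read_state();zt=.133;C=np.array([.632,.177]);y=-.075;Rr=np.array([[np.cos(y),-np.sin(y)],[np.sin(y),np.cos(y)]])
for l in((-.076,.096),(.076,.096)): print(w2p("wrist",np.r_[C+Rr@l,zt],s))
E
```

```text
t 42.45 pos [0.5622 0.184  0.1761] jaw -4.6 w 0.0304 F [1.  0.7 0.3] q [ 0.42  0.49 -1.07  1.55  0.43  1.36 -0.77]
turn [-0.007 -0.003  0.002] shift now [ 1.04 -5.28  5.56] after [ 1.04 -5.31  5.53]
[317.86056095  65.37688482]
[576.85730743  63.52878113]
```

View pics/w26.png

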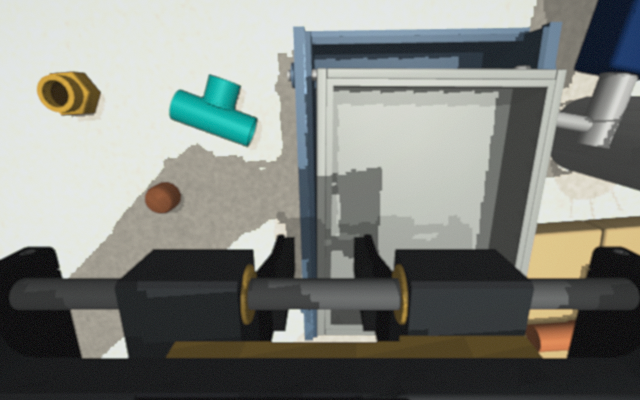

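View pics/m26.png

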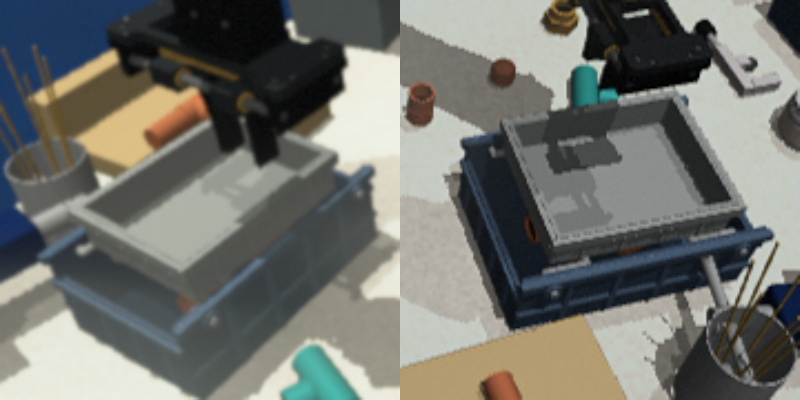

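Emit:
arm_command(targets=[0,0,0,0,-0.9,0.94,0.7,0,0,0,0,-0.9,0.94,0.7,0,0,0,0,-0.9,0.94,0.7,0,0,0,0,-0.9,0.94,0.7,0,0,0,0.3,-0.9,0.94,0.7,0,0,0,0.5,-0.6,0.6,0.7,0,0,0,0.5,0,0,0.7,0,0,0,0,0,0,0.7])

```text
time: 43.27
ee_pos: [0.4124, 0.0557, 0.129]
eef_rot: [-0.515, -0.483, 0.526, -0.474]
ft_force: [0.1, 0.7, 0.3]
width: 0.0605
```

```bash
python3 plan.py .4195 .056 0.05 -4.3;python3 - <<'E'
from h import *
s=read_state();c=camera("wrist")[:,:,::-1];cv2.imwrite("pics/w27.png",c)
print(w2p("wrist",(.4195,.056,.046),s),w2p("wrist",(.4195,.056,.0),s))
E
```

```text
t 43.27 pos [0.4124 0.0557 0.129 ] jaw -4.8 w 0.0605 F [0.1 0.7 0.3] q [ 1.05  0.01 -1.25  2.01  0.    1.15 -0.29]
turn [-0.011  0.003  0.026] shift now [ 3.15  0.35 -0.04] after [ 3.16  0.28 -0.03]
[336.45787123 197.78507228] [335.69537781 183.55661318]
```

View pics/w27.png

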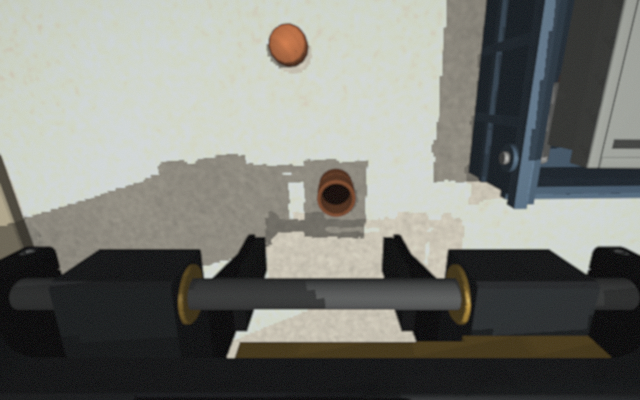

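Emit:
arm_command(targets=[0,0,0.026,0,0.26,-0.03,0.7,0,0,0,0,0,0,0.7,0,0,0,0.7,0,0,0.7,0,0,0,0.9,0,0,0.7,0,0,0,0.7,0,0,0.7,0,0,0,0.4,0,0,0.7,0,0,0,0,0,0,0.7,0,0,0,0,0,0,0.7])

```text
time: 43.98
ee_pos: [0.4261, 0.0651, 0.0631]
eef_rot: [0.522, 0.483, -0.513, 0.48]
ft_force: [-0.2, -1.2, 0.3]
width: 0.0614
```

```bash
python3 plan.py .4195 .056 0.006 -4.3
```

```text
t 43.98 pos [0.4261 0.0651 0.0631] jaw -4.2 w 0.0614 F [-0.2 -1.2  0.3] q [ 0.92  0.21 -1.22  2.08  0.23  1.   -0.5 ]
turn [ 0.003 -0.015 -0.007] shift now [ 2.28 -0.25  0.41] after [ 2.29 -0.23  0.38]
```

Emit:
arm_command(targets=[0,-0.015,-0.007,0,-0.22,0.36,0.7,0,0,0,0,0,0,0.7,0,0,0,0,0,0,0.7])

```text
time: 44.23
ee_pos: [0.4208, 0.0573, 0.065]
eef_rot: [0.518, 0.482, -0.517, 0.482]
ft_force: [-0.2, 0.2, 0.8]
width: 0.0607
```

```bash
python3 plan.py .4195 .056 0.006 -4.3
```

```text
t 44.23 pos [0.4208 0.0573 0.065 ] jaw -4.0 w 0.0607 F [-0.2  0.2  0.8] q [ 0.94  0.19 -1.23  2.08  0.22  1.   -0.47]
turn [ 0.006 -0.001 -0.001] shift now [ 2.36 -0.05  0.06] after [ 2.36 -0.05  0.06]
```

Emit:
arm_command(targets=[0,0,0,0.6,-0.05,0.1,0.7,0,0,0,0.8,0,0.05,0.7,0,0,0,0.6,0,0.05,0.7,0,0,0,0.2,0,0,0.7,0,0,0,0,0,0,0.7])

```text
time: 44.65
ee_pos: [0.4233, 0.0501, 0.0121]
eef_rot: [0.52, 0.478, -0.517, 0.484]
ft_force: [-0.4, 0.9, 0.5]
width: 0.0609
```

```bash
python3 plan.py .4195 .056 0.006 -4.3
```

```text
t 44.65 pos [0.4233 0.0501 0.0121] jaw -4.2 w 0.0609 F [-0.4  0.9  0.5] q [ 0.83  0.31 -1.14  2.13  0.37  0.9  -0.59]
turn [ 0.001  0.004 -0.013] shift now [ 0.24 -0.17 -0.22] after [ 0.24 -0.17 -0.22]
```

Emit:
arm_command(targets=[0,0.004,-0.013,0.15,-0.15,-0.2,0.7,0,0,0,0.05,0,0,0.7,0,0,0,0,0,0,0.7])

```text
time: 44.9
ee_pos: [0.4209, 0.056, 0.0088]
eef_rot: [0.519, 0.481, -0.518, 0.481]
ft_force: [0.5, -0.3, 0.1]
width: 0.0606
```

```bash
python3 plan.py .4195 .056 0.006 -4.3;python3 - <<'E'
from h import *
c=camera("wrist")[:,:,::-1];b=camera("side")[:,:,::-1]
cv2.imwrite("pics/m28.png",np.hstack([cv2.resize(b[190:290,260:360],None,fx=4,fy=4),c[:,140:540]]))
E
```

```text
t 44.9 pos [0.4209 0.056  0.0088] jaw -4.3 w 0.0606 F [ 0.5 -0.3  0.1] q [ 0.82  0.32 -1.13  2.13  0.37  0.91 -0.61]
turn [ 0.001 -0.    -0.001] shift now [ 0.11 -0.06  0.  ] after [ 0.11 -0.06  0.  ]
```

View pics/m28.png

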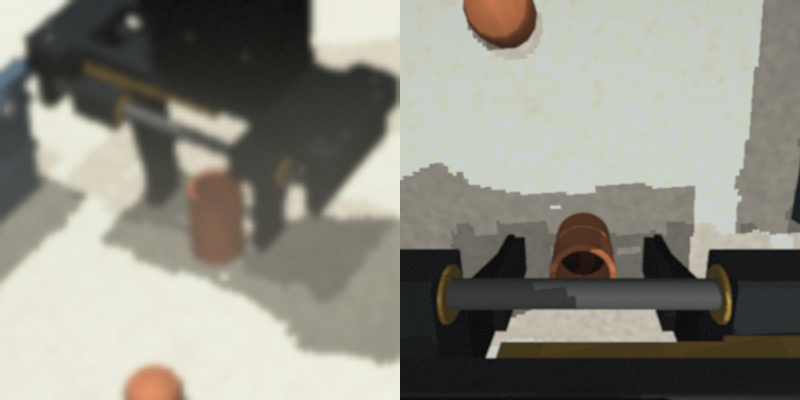

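Emit:
arm_command(targets=[0,0,0,0.05,-0.05,0,0,0,0,0,0,0,0,0,0,0,0,0,0,0,0,0,0,0,0,0,0,0,0,0,0,0,0,0,0,0,0,0,0,0,0,0,0,0,0,0,0,0,0,0,0,0,0,0,0,0], newtons=30)

```text
time: 45.67
ee_pos: [0.4204, 0.0557, 0.0085]
eef_rot: [0.519, 0.48, -0.518, 0.482]
ft_force: [0.3, -0.2, -0.4]
width: 0.0303
```

Emit:
arm_command(targets=[0,0,0,-0.4,0,0,0,0,0,0,-0.6,0,0,0,0,0,0,-0.8,0,0,0,0,0,0,0,0,0,0])

```text
time: 46.0
ee_pos: [0.4188, 0.0564, 0.0539]
eef_rot: [0.518, 0.482, -0.518, 0.481]
ft_force: [0.5, 0.4, 0.7]
width: 0.0303
```

```bash
python3 plan.py .6285 .2158 0.16 -4.3;python3 - <<'E'
from h import *
c=camera("wrist")[:,:,::-1];b=camera("side")[:,:,::-1]
cv2.imwrite("pics/m29.png",np.hstack([cv2.resize(b[150:290,250:390],None,fx=2.857,fy=2.857),c[:,140:540]]))
E
```

```text
t 46.0 pos [0.4188 0.0564 0.0539] jaw -4.2 w 0.0303 F [0.5 0.4 0.7] q [ 0.93  0.22 -1.22  2.1   0.24  0.98 -0.5 ]
turn [ 0.002 -0.001  0.001] shift now [-4.24  7.89 -6.98] after [-4.24  7.89 -6.99]
```

View pics/m29.png

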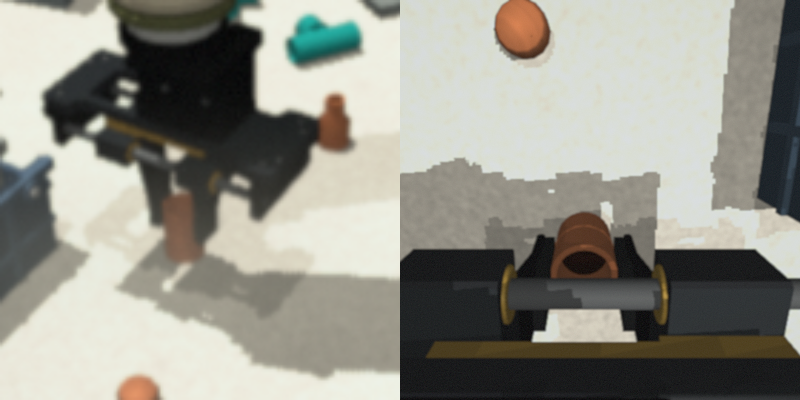

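Emit:
arm_command(targets=[0,0,0,-0.9,0,0,0,0,0,0,-0.9,0,0,0,0,0,0,-0.9,0,0,0,0,0,0,-0.9,0,0,0,0,0,0,-0.9,0.4,-0.3,0,0,0,0,-0.7,0.8,-0.7,0,0,0,0,-0.2,0.9,-0.8,0,0,0,0,-0.05,0.9,-0.8,0,0,0,0,-0.05,0.9,-0.8,0,0,0,0,-0.05,0.9,-0.8,0,0,0,0,-0.05,0.9,-0.8,0,0,0,0,-0.05,0.9,-0.8,0])

```text
time: 47.1
ee_pos: [0.5953, 0.1781, 0.1787]
eef_rot: [-0.514, -0.474, 0.533, -0.476]
ft_force: [0.3, -0.5, 1.2]
width: 0.03
```

```bash
python3 plan.py .6285 .2158 0.17 -4.3
```

```text
t 47.1 pos [0.5953 0.1781 0.1787] jaw -5.5 w 0.03 F [ 0.3 -0.5  1.2] q [ 0.39  0.59 -1.1   1.45  0.53  1.45 -0.81]
turn [-0.027  0.028  0.021] shift now [ 0.29  1.18 -1.64] after [ 0.35  1.21 -1.6 ]
```

Emit:
arm_command(targets=[-0.02,0.028,0.021,0,0.6,-0.8,0,0,0,0,0,0.5,-0.7,0,0,0,0,0,0,0,0,0,0,0,0,0,0,0])

```text
time: 47.43
ee_pos: [0.6286, 0.2194, 0.1664]
eef_rot: [-0.516, -0.482, 0.522, -0.478]
ft_force: [0.4, -0.9, -0.9]
width: 0.0305
```

```bash
python3 plan.py .6285 .2158 0.101 -4.3;python3 - <<'E'
from h import *
c=camera("wrist")[:,:,::-1];b=camera("side")[:,:,::-1]
cv2.imwrite("pics/m30.png",np.hstack([cv2.resize(b[120:260,80:220],None,fx=2.857,fy=2.857),c[:,140:540]]))
E
```

```text
t 47.43 pos [0.6286 0.2194 0.1664] jaw -4.4 w 0.0305 F [ 0.4 -0.9 -0.9] q [ 0.28  0.68 -1.06  1.34  0.58  1.45 -0.83]
turn [-0.003  0.002  0.012] shift now [2.62 0.03 0.14] after [2.62 0.01 0.14]
```

View pics/m30.png

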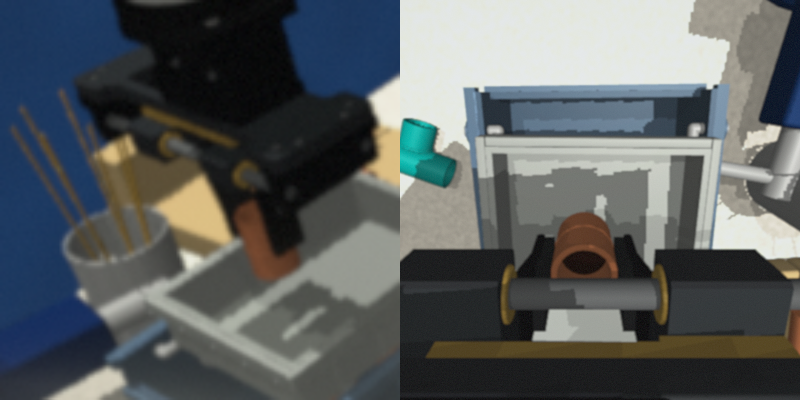

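```bash
python3 - <<'E'
from h import *
print(p2w("scene",(440+235/4,215+365/4),.1)) # pot top centre approx
# rod tips scene (d1) vs side (d3)
S=[(235,212),(280,178),(350,195),(255,270),(318,312),(383,303)];D=[(338,58),(350,30),(380,70),(407,8),(445,57),(463,3),(482,25)]
for a in S:
    for b in D:
        o1,d1=ray("scene",(440+a[0]/4,215+a[1]/4));o2,d2=ray("side",(b[0]/4,150+b[1]/4))
        s=np.linalg.lstsq(np.c_[d1,-d2],o2-o1,rcond=None)[0];A,B=o1+d1*s[0],o2+d2*s[1]
        if np.linalg.norm(A-B)<.006: print(a,b,((A+B)/2).round(3),np.linalg.norm(A-B).round(4))
E
```

```text
[0.82935832 0.21081884 0.1       ]
(235, 212) (463, 3) [0.81  0.178 0.228] 0.0054
(235, 212) (482, 25) [0.804 0.181 0.218] 0.0027
(280, 178) (445, 57) [0.795 0.211 0.218] 0.002
(350, 195) (380, 70) [0.812 0.234 0.219] 0.0017
(255, 270) (445, 57) [0.826 0.19  0.198] 0.0054
(255, 270) (463, 3) [0.831 0.171 0.22 ] 0.0043
(318, 312) (407, 8) [0.856 0.186 0.219] 0.0031
(383, 303) (338, 58) [0.859 0.225 0.208] 0.0034
(383, 303) (350, 30) [0.861 0.215 0.219] 0.0016
```

Emit:
arm_command(targets=[0,0,0.01,0.4,0,0.13,0,0,0,0,0.6,0,0,0,0,0,0,0.6,0,0,0,0,0,0,0.4,0,0,0,0,0,0,0,0,0,0,0,0,0,0,0,0,0])

```text
time: 48.03
ee_pos: [0.6269, 0.2097, 0.1131]
eef_rot: [-0.518, -0.477, 0.522, -0.48]
ft_force: [0.3, 0.2, -0.2]
width: 0.0303
```

```bash
python3 plan.py .6285 .2158 0.101 -4.3
```

```text
t 48.03 pos [0.6269 0.2097 0.1131] jaw -4.8 w 0.0303 F [ 0.3  0.2 -0.2] q [ 0.29  0.71 -1.04  1.43  0.62  1.36 -0.86]
turn [-0.01   0.009  0.001] shift now [ 0.48  0.04 -0.25] after [ 0.48  0.05 -0.25]
```

Emit:
arm_command(targets=[0,0.009,0,0.2,0,0,0,0,0,0,0.15,0,0,0,0,0,0,0,0,0,0,0,0,0,0,0,0,0])

```text
time: 48.37
ee_pos: [0.6276, 0.2091, 0.105]
eef_rot: [0.521, 0.479, -0.52, 0.478]
ft_force: [1.2, -0.0, -0.5]
width: 0.0304
```

```bash
python3 plan.py .6285 .2158 0.101 -4.3
```

```text
t 48.37 pos [0.6276 0.2091 0.105 ] jaw -4.8 w 0.0304 F [ 1.2 -0.  -0.5] q [ 0.3   0.71 -1.04  1.44  0.62  1.34 -0.86]
turn [-0.012 -0.002 -0.001] shift now [ 0.16  0.01 -0.27] after [ 0.16  0.02 -0.27]
```

Emit:
arm_command(targets=[0,0,0,0.12,0,0,0,0,0,0,0,0,0,0,0,0,0,0.06,0,0,0,0,0,0,0,0,0,0])

```text
time: 48.7
ee_pos: [0.628, 0.2096, 0.1011]
eef_rot: [0.522, 0.478, -0.519, 0.479]
ft_force: [-0.1, -0.4, -0.9]
width: 0.0299
```

```bash
python3 plan.py .6285 .2158 0.101 -4.3
```

```text
t 48.7 pos [0.628  0.2096 0.1011] jaw -4.8 w 0.0299 F [-0.1 -0.4 -0.9] q [ 0.3   0.72 -1.04  1.44  0.62  1.33 -0.86]
turn [-0.011 -0.003 -0.003] shift now [ 0.   -0.   -0.25] after [ 0.    0.   -0.25]
```

Emit:
arm_command(targets=[0,0,0,0.07,0,0,0,0,0,0,0,0,0,0,0,0,0,0,0,0,0.5,0,0,0,0,0,0,0.5,0,0,0,0,0,0,0.5,0,0,0,0,0,0,0.5,0,0,0,-0.4,0,0,0.5,0,0,0,-0.8,0,0,0.5,0,0,0,-1,0,0,0.5,0,0,0,-1,0,0,0.5,0,0,0,0,0,0,0.5])

```text
time: 49.62
ee_pos: [0.6271, 0.2102, 0.185]
eef_rot: [0.521, 0.479, -0.519, 0.478]
ft_force: [0.3, -0.4, 0.5]
width: 0.0437
```

```bash
python3 plan.py .388 -.180 0.16 -4.3;python3 - <<'E'
from h import *
c=camera("wrist")[:,:,::-1];b=camera("side")[:,:,::-1]
cv2.imwrite("pics/m31.png",np.hstack([cv2.resize(b[120:300,100:280],None,fx=2.22,fy=2.22),c[:,140:540]]))
E
```

```text
t 49.62 pos [0.6271 0.2102 0.185 ] jaw -4.8 w 0.0437 F [ 0.3 -0.4  0.5] q [ 0.31  0.65 -1.08  1.35  0.57  1.46 -0.82]
turn [-0.01  -0.004 -0.002] shift now [ 0.94 -8.24 16.35] after [ 1.   -8.37 16.28]
```

View pics/m31.png

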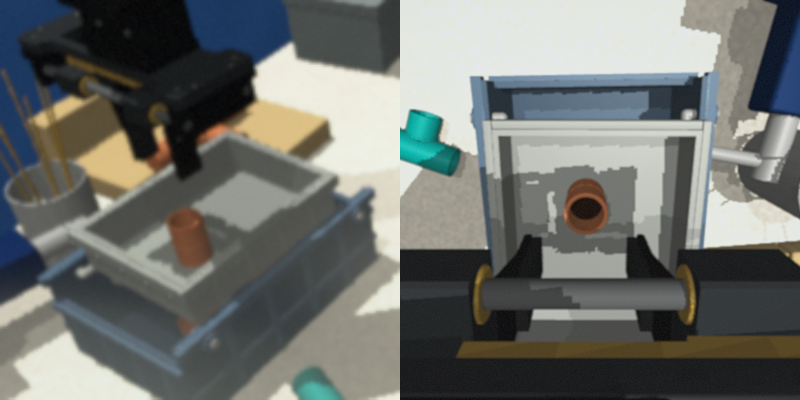

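Emit:
arm_command(targets=[0,0,0,0,-0.49,0.96,0.7,0,0,0,0,-0.49,0.96,0.7,0,0,0,0,-0.49,0.96,0.7,0,0,0,0,-0.49,0.96,0.7,0,0,0,0,-0.49,0.96,0.7,0,0,0,0,-0.49,0.96,0.7,0,0,0,0,-0.49,0.96,0.7,0,0,0,0,-0.49,0.96,0.7,0,0,0,0,-0.49,0.96,0.7,0,0,0,0,-0.49,0.96,0.7,0,0,0,0,-0.49,0.96,0.7,0,0,0,0,-0.49,0.96,0.7])

```text
time: 50.72
ee_pos: [0.4426, -0.0728, 0.1693]
eef_rot: [-0.515, -0.487, 0.522, -0.475]
ft_force: [0.3, -0.7, 0.9]
width: 0.061
```

```bash
python3 plan.py .388 -.180 0.12 8
```

```text
t 50.72 pos [ 0.4426 -0.0728  0.1693] jaw -4.3 w 0.061 F [ 0.3 -0.7  0.9] q [ 1.41  0.14 -1.39  1.89  0.14  1.25 -0.11]
turn [-0.274 -0.008  0.026] shift now [ 1.99 -1.81  4.45] after [ 1.97 -2.76  3.94]
```

Emit:
arm_command(targets=[0.155,0,0,0,0,0,0.7,0.155,0,0,0,0,0,0.7,0.155,0,0,0,0,0,0.7,0.155,0,0,0,0,0,0.7,0.155,0,0,0,0,0,0.7,0.155,0,0,0,0,0,0.7,0.155,0,0,0,0,0,0.7,0.155,0,0,0,0,0,0.7,0,0,0,0,0,0,0.7])

```text
time: 51.47
ee_pos: [0.432, -0.0872, 0.1627]
eef_rot: [-0.675, -0.175, 0.697, -0.167]
ft_force: [0.7, -0.3, 0.2]
width: 0.0609
```

```bash
python3 plan.py .388 -.180 0.10 -60
```

```text
t 51.47 pos [ 0.432  -0.0872  0.1627] jaw -62.0 w 0.0609 F [ 0.7 -0.3  0.2] q [ 1.32  0.09 -1.24  1.91  0.09  1.24 -1.03]
turn [-0.045  0.035  0.023] shift now [2.55 2.5  3.23] after [2.51 2.33 3.38]
```

Emit:
arm_command(targets=[-0.04,0.035,0.023,0,0.6,0.8,0.7,0,0,0,0.2,0.6,0.85,0.7,0,0,0,0.2,0.6,0.85,0.7,0,0,0,0.2,0.4,0.6,0.7,0,0,0,0,0,0,0.7,0,0,0,0,0,0,0.7])

```text
time: 51.97
ee_pos: [0.3886, -0.1734, 0.1442]
eef_rot: [-0.681, -0.193, 0.681, -0.19]
ft_force: [1.0, 0.4, 0.4]
width: 0.0611
```

```bash
python3 plan.py .388 -.180 0.08 -60;python3 - <<'E'
from h import *
s=read_state();c=camera("wrist")[:,:,::-1];cv2.imwrite("pics/w32.png",c)
print(w2p("wrist",(.388,-.180,.050),s),w2p("wrist",(.388,-.180,.0),s))
E
```

```text
t 51.97 pos [ 0.3886 -0.1734  0.1442] jaw -58.6 w 0.0611 F [1.  0.4 0.4] q [ 1.5  -0.02 -1.15  1.99 -0.02  1.16 -0.66]
turn [ 0.031 -0.001  0.006] shift now [2.57 0.23 0.16] after [2.57 0.22 0.15]
[331.311799   198.91235298] [330.48181994 184.23093597]
```

View pics/w32.png

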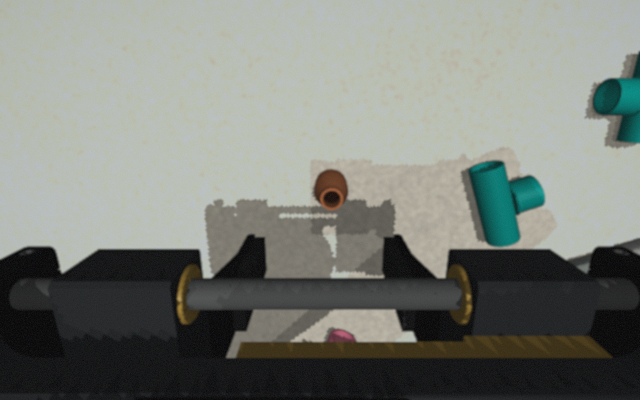

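Emit:
arm_command(targets=[0,0,0,0,0.21,0.14,0.7,0,0,0,0,0,0,0.7,0,0,0,0.7,0,0,0.7,0,0,0,0.9,0,0,0.7,0,0,0,0.7,0,0,0.7,0,0,0,0.3,0,0,0.7,0,0,0,0,0,0,0.7,0,0,0,0,0,0,0.7])

```text
time: 52.68
ee_pos: [0.3927, -0.1761, 0.0787]
eef_rot: [0.681, 0.198, -0.678, 0.195]
ft_force: [0.8, -0.4, 1.2]
width: 0.0611
```

```bash
python3 plan.py .388 -.180 0.04 -60
```

```text
t 52.68 pos [ 0.3927 -0.1761  0.0787] jaw -57.7 w 0.0611 F [ 0.8 -0.4  1.2] q [ 1.43  0.15 -1.15  2.06  0.15  1.03 -0.8 ]
turn [ 0.05  -0.006  0.004] shift now [1.55 0.04 0.25] after [1.55 0.04 0.24]
```

Emit:
arm_command(targets=[0,0,0,0.3,0.04,0.24,0.7,0,0,0,0.5,0,0.02,0.7,0,0,0,0.4,0,0.03,0.7,0,0,0,0,0,0,0.7,0,0,0,0,0,0,0.7])

```text
time: 53.1
ee_pos: [0.3885, -0.183, 0.0504]
eef_rot: [0.681, 0.196, -0.677, 0.197]
ft_force: [0.6, -0.2, 0.7]
width: 0.0611
```

```bash
python3 plan.py .388 -.180 -.014 -57.7
```

```text
t 53.1 pos [ 0.3885 -0.183   0.0504] jaw -57.7 w 0.0611 F [ 0.6 -0.2  0.7] q [ 1.4   0.21 -1.12  2.09  0.22  0.97 -0.84]
turn [ 0.    -0.007 -0.003] shift now [ 2.58 -0.12 -0.03] after [ 2.58 -0.11 -0.05]
```

Emit:
arm_command(targets=[0,0,0,0.6,-0.1,-0.02,0.7,0,0,0,0.7,0,0.03,0.7,0,0,0,0.6,0,0.03,0.7,0,0,0,0.3,0,0,0.7,0,0,0,0,0,0,0.7,0,0,0,0,0,0,0.7])

```text
time: 53.6
ee_pos: [0.3895, -0.1849, -0.0016]
eef_rot: [0.683, 0.193, -0.676, 0.199]
ft_force: [0.3, 0.2, -0.2]
width: 0.0609
```

```bash
python3 plan.py .388 -.180 -.014 -57.7
```

```text
t 53.6 pos [ 0.3895 -0.1849 -0.0016] jaw -57.8 w 0.0609 F [ 0.3  0.2 -0.2] q [ 1.31  0.32 -1.04  2.13  0.36  0.87 -0.96]
turn [-0.002 -0.008 -0.014] shift now [ 0.5  -0.2  -0.05] after [ 0.5  -0.2  -0.05]
```

Emit:
arm_command(targets=[0,-0.008,-0.014,0.25,-0.18,-0.04,0.7,0,0,0,0.25,0,0,0.7,0,0,0,0,0,0,0.7,0,0,0,0,0,0,0.7])

```text
time: 53.93
ee_pos: [0.3895, -0.1814, -0.0128]
eef_rot: [0.68, 0.195, -0.679, 0.197]
ft_force: [0.9, 0.6, -0.8]
width: 0.061
```

```bash
python3 plan.py .388 -.180 -.014 -57.7;python3 - <<'E'
from h import *
c=camera("wrist")[:,:,::-1];b=camera("side")[:,:,::-1]
cv2.imwrite("pics/m33.png",np.hstack([cv2.resize(b[130:240,310:420],None,fx=3.636,fy=3.636),c[:,140:540]]))
E
```

```text
t 53.93 pos [ 0.3895 -0.1814 -0.0128] jaw -57.8 w 0.061 F [ 0.9  0.6 -0.8] q [ 1.28  0.35 -1.02  2.13  0.4   0.86 -0.99]
turn [-0.003 -0.001 -0.003] shift now [ 0.05 -0.08  0.02] after [ 0.05 -0.08  0.02]
```

View pics/m33.png

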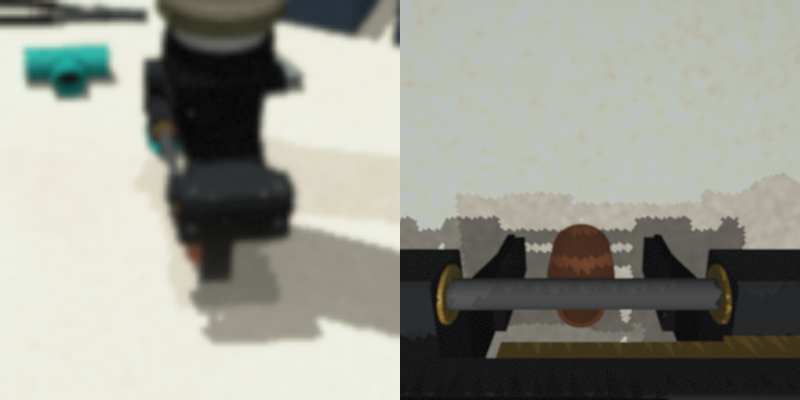

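Reducer stands centred between the pads. I close on it and lift.

Emit:
arm_command(targets=[0,0,0,0.03,-0.05,0,0,0,0,0,0,0,0,0,0,0,0,0,0,0,0,0,0,0,0,0,0,0,0,0,0,0,0,0,0,0,0,0,0,0,0,0,0,0,0,0,0,0,0,0,0,0,0,0,0,0], newtons=30)

```text
time: 54.7
ee_pos: [0.3889, -0.1807, -0.013]
eef_rot: [0.68, 0.195, -0.679, 0.197]
ft_force: [-0.5, 0.8, -0.3]
width: 0.0304
```

Emit:
arm_command(targets=[0,0,0,-0.4,0,0,0,0,0,0,-0.7,0,0,0,0,0,0,-0.9,0,0,0,0,0,0,-0.9,0,0,0,0,0,0,-0.9,0,0,0,0,0,0,-0.9,0,0,0,0,0,0,-0.9,0,0,0,0,0,0,-0.9,0,0,0,0,0,0,-0.5,0,0,0,0,0,0,0,0,0,0])

```text
time: 55.53
ee_pos: [0.3869, -0.1776, 0.1676]
eef_rot: [-0.678, -0.198, 0.68, -0.196]
ft_force: [-0.3, -0.2, -1.0]
width: 0.0304
```

```bash
python3 plan.py .6225 .136 .17 -60;python3 - <<'E'
from h import *
c=camera("wrist")[:,:,::-1];b=camera("side")[:,:,::-1]
cv2.imwrite("pics/m34.png",np.hstack([cv2.resize(b[80:220,300:440],None,fx=2.857,fy=2.857),c[:,140:540]]))
E
```

```text
t 55.53 pos [ 0.3869 -0.1776  0.1676] jaw -57.6 w 0.0304 F [-0.3 -0.2 -1. ] q [ 1.56 -0.07 -1.16  1.96 -0.07  1.21 -0.59]
turn [0.053 0.001 0.004] shift now [ -0.09  -5.55 -14.67] after [ -0.1   -6.15 -14.43]
```

View pics/m34.png

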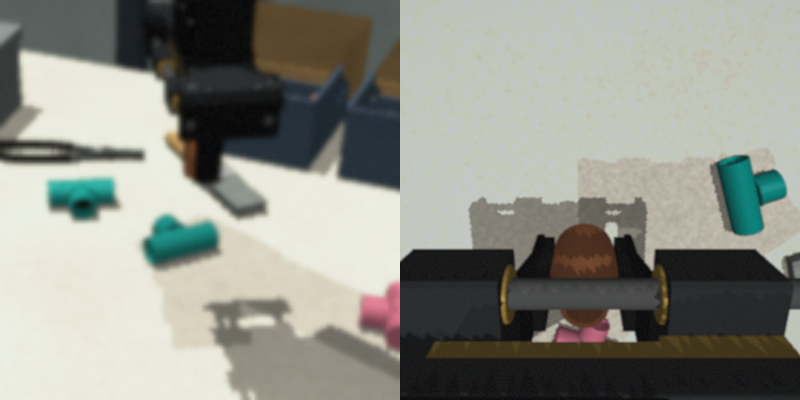

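Emit:
arm_command(targets=[0,0,0,-0.1,-0.2,-0.5,0,0,0,0,-0.05,-0.37,-0.95,0,0,0,0,-0.05,-0.37,-0.95,0,0,0,0,-0.05,-0.37,-0.95,0,0,0,0,-0.05,-0.37,-0.95,0,0,0,0,-0.05,-0.37,-0.95,0,0,0,0,-0.05,-0.37,-0.95,0,0,0,0,-0.05,-0.37,-0.95,0,0,0,0,-0.05,-0.37,-0.95,0,0,0,0,-0.05,-0.37,-0.95,0,0,0,0,-0.05,-0.37,-0.95,0,0,0,0,-0.05,-0.37,-0.95,0])

```text
time: 56.63
ee_pos: [0.5579, 0.0655, 0.1593]
eef_rot: [-0.671, -0.2, 0.689, -0.186]
ft_force: [-0.5, -0.5, -0.2]
width: 0.0301
```

```bash
python3 plan.py .6225 .136 .16 -58
```

```text
t 56.63 pos [0.5579 0.0655 0.1593] jaw -58.4 w 0.0301 F [-0.5 -0.5 -0.2] q [ 0.71  0.49 -1.15  1.63  0.43  1.35 -1.53]
turn [-0.008  0.024  0.033] shift now [-0.07 -1.05 -3.68] after [-0.03 -1.02 -3.68]
```

Emit:
arm_command(targets=[0,0.024,0.033,-0.1,-0.25,-0.9,0,0,0,0,-0.05,-0.25,-0.9,0,0,0,0,-0.05,-0.25,-0.9,0,0,0,0,0,-0.1,-0.3,0,0,0,0,0,0,0,0,0,0,0,0,0,0,0])

```text
time: 57.13
ee_pos: [0.609, 0.1355, 0.1488]
eef_rot: [-0.674, -0.2, 0.684, -0.194]
ft_force: [-0.4, 0.8, -0.4]
width: 0.0305
```

```bash
python3 plan.py .6225 .136 .080 -58;python3 - <<'E'
from h import *
c=camera("wrist")[:,:,::-1];b=camera("side")[:,:,::-1]
cv2.imwrite("pics/m35.png",np.hstack([cv2.resize(b[110:290,110:290],None,fx=2.22,fy=2.22),c[:,140:540]]))
E
```

```text
t 57.13 pos [0.609  0.1355 0.1488] jaw -57.7 w 0.0305 F [-0.4  0.8 -0.4] q [ 0.47  0.61 -1.08  1.48  0.53  1.38 -1.65]
turn [0.007 0.014 0.016] shift now [ 2.75  0.31 -0.5 ] after [ 2.75  0.27 -0.47]
```

View pics/m35.png

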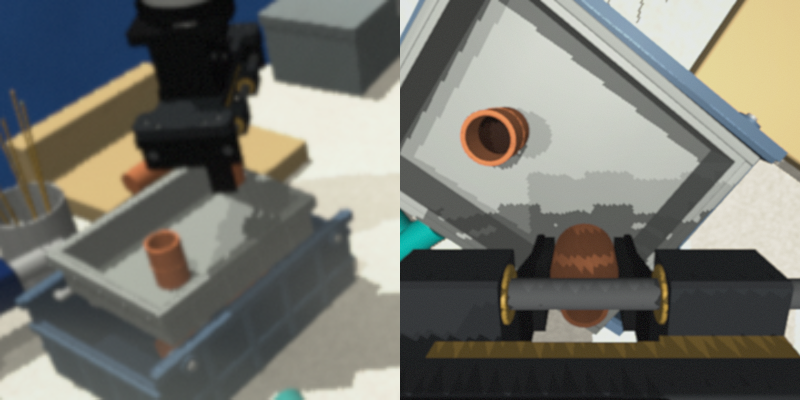

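Emit:
arm_command(targets=[0,0.014,0.016,0,0.26,-0.44,0,0,0,0,0,0,0,0,0,0,0,0.4,0,0,0,0,0,0,0.6,0,0,0,0,0,0,0.6,0,0,0,0,0,0,0.4,0,0,0,0,0,0,0,0,0,0,0,0,0,0,0,0,0])

```text
time: 57.9
ee_pos: [0.6224, 0.1287, 0.0927]
eef_rot: [0.68, 0.192, -0.68, 0.196]
ft_force: [0.5, -1.8, -0.7]
width: 0.0302
```

```bash
python3 plan.py .6225 .136 .080 -58
```

```text
t 57.9 pos [0.6224 0.1287 0.0927] jaw -58.1 w 0.0302 F [ 0.5 -1.8 -0.7] q [ 0.45  0.67 -1.03  1.53  0.59  1.29 -1.68]
turn [-0.003  0.001 -0.006] shift now [ 0.51 -0.25 -0.16] after [ 0.51 -0.25 -0.16]
```

Emit:
arm_command(targets=[0,0,0,0.1,-0.2,-0.14,0,0,0,0,0.2,0,0,0,0,0,0,0.1,0,0,0,0,0,0,0,0,0,0,0,0,0,0,0,0,0])

```text
time: 58.32
ee_pos: [0.6232, 0.1359, 0.0828]
eef_rot: [0.681, 0.193, -0.679, 0.196]
ft_force: [0.7, -0.3, -0.1]
width: 0.0303
```

```bash
python3 plan.py .6225 .136 .080 -58
```

```text
t 58.32 pos [0.6232 0.1359 0.0828] jaw -58.1 w 0.0303 F [ 0.7 -0.3 -0.1] q [ 0.43  0.68 -1.03  1.53  0.6   1.27 -1.69]
turn [-0.002 -0.001 -0.006] shift now [ 0.11 -0.02  0.02] after [ 0.11 -0.02  0.02]
```

Emit:
arm_command(targets=[0,0,0,0.1,0,0,0,0,0,0,0,0,0,0,0,0,0,0.05,0,0,0,0,0,0,0,0,0,0])

```text
time: 58.65
ee_pos: [0.6237, 0.136, 0.0795]
eef_rot: [0.681, 0.192, -0.679, 0.196]
ft_force: [-0.7, 0.1, -0.7]
width: 0.0304
```

```bash
python3 plan.py .6225 .136 .080 -58
```

```text
t 58.65 pos [0.6237 0.136  0.0795] jaw -58.1 w 0.0304 F [-0.7  0.1 -0.7] q [ 0.43  0.68 -1.02  1.53  0.61  1.27 -1.69]
turn [-0.003 -0.002 -0.007] shift now [-0.02 -0.02  0.04] after [-0.02 -0.02  0.04]
```

Emit:
arm_command(targets=[0,0,0,0.05,0,0,0,0,0,0,0,0,0,0,0,0,0,0,0,0,0.5,0,0,0,0,0,0,0.5,0,0,0,0,0,0,0.5,0,0,0,0,0,0,0.5,0,0,0,-0.4,0,0,0.5,0,0,0,-0.8,0,0,0.5,0,0,0,-1,0,0,0.5,0,0,0,-1,0,0,0.5,0,0,0,-1,0,0,0.5,0,0,0,-1,0,0,0.5])

```text
time: 59.65
ee_pos: [0.6207, 0.1355, 0.2116]
eef_rot: [-0.678, -0.193, 0.681, -0.196]
ft_force: [1.1, -0.4, -0.3]
width: 0.0434
```

Emit:
arm_command(targets=[0,0,0,-0.5,0.3,0.8,0.5,0,0,0,-0.2,0.3,0.9,0.5,0,0,0,0,0.3,0.9,0.5,0,0,0,0,0.3,0.9,0.5,0,0,0,0,0.3,0.9,0.5,0,0,0,0,0.3,0.9,0.5,0,0,0,0,0.3,0.9,0.5,0,0,0,0,0,0,0.5])

```text
time: 60.32
ee_pos: [0.5145, 0.0093, 0.2412]
eef_rot: [0.682, 0.195, -0.677, 0.198]
ft_force: [0.6, -1.4, 0.5]
width: 0.0437
```

```bash
python3 plan.py .6225 .136 .080 -58;python3 - <<'E'
from h import *
c=camera("wrist")[:,:,::-1];b=camera("side")[:,:,::-1];d=camera("scene")[:,:,::-1]
cv2.imwrite("pics/w36.png",c)
cv2.imwrite("pics/b36.png",cv2.resize(b[140:310,110:310],None,fx=4,fy=3.5,interpolation=cv2.INTER_CUBIC)[:600])
cv2.imwrite("pics/d36.png",cv2.resize(d[160:310,340:520],None,fx=4,fy=4,interpolation=cv2.INTER_CUBIC))
E
```

```text
t 60.32 pos [0.5145 0.0093 0.2412] jaw -57.7 w 0.0437 F [ 0.6 -1.4  0.5] q [ 1.01  0.26 -1.27  1.66  0.26  1.4  -1.31]
turn [ 0.006 -0.006 -0.008] shift now [ 6.47 -2.02 -6.33] after [ 6.45 -2.01 -6.35]
```

View pics/b36.png

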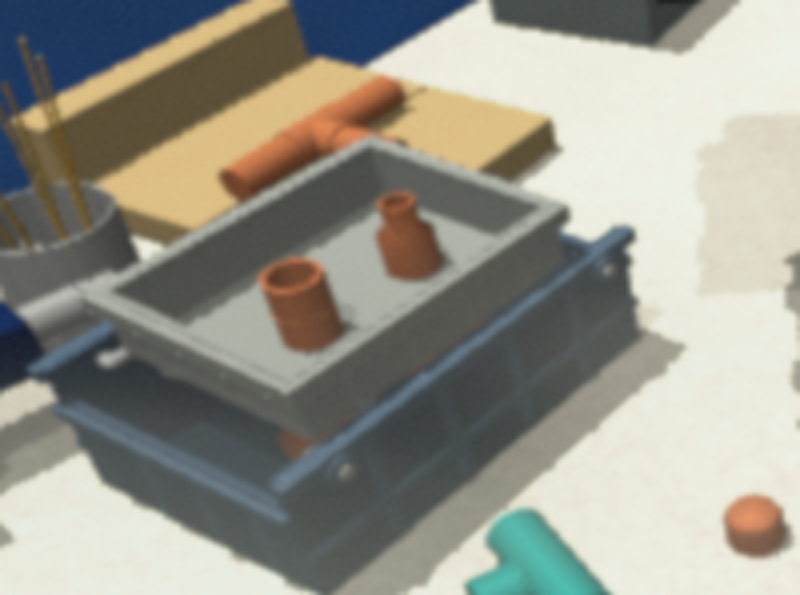

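View pics/d36.png

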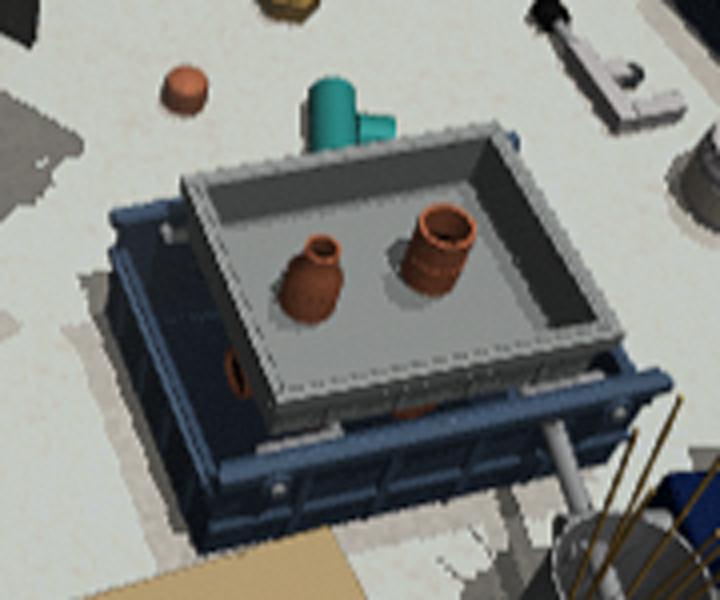

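```bash
python3 - <<'E'
from h import *
fs=lambda q:(340+q[0]/4,160+q[1]/4); fb=lambda q:(110+q[0]/4,140+q[1]/3.5)
C=np.array([.632,.177]);y=-.075;Rr=np.array([[np.cos(y),-np.sin(y)],[np.sin(y),np.cos(y)]])
def tri(a,b):
    o1,d1=ray("scene",fs(a));o2,d2=ray("side",fb(b));s=np.linalg.lstsq(np.c_[d1,-d2],o2-o1,rcond=None)[0];A,B=o1+d1*s[0],o2+d2*s[1];p=(A+B)/2
    return np.r_[Rr.T@(p[:2]-C),p[2]].round(4),np.linalg.norm(A-B).round(4)
print("tray corners -x-y,-x+y,+x+y,+x-y")
for a,b in(((185,180),(568,210)),((497,126),(285,388)),((620,333),(90,290)),((277,392),(370,143))): print(tri(a,b))
for n,X in(("coup",(.6275,.2098)),("red",(.6235,.136))):
    h=.046 if n=="coup" else .05
    for z in(.092,.092+h):
        q=np.array(w2p("scene",(*X,z)));r=np.array(w2p("side",(*X,z)));print(n,z,((q-[340,160])*4).round(),((r-[110,140])*[4,3.5]).round())
E
```

```text
tray corners -x-y,-x+y,+x+y,+x-y
(array([-0.0773, -0.0919,  0.1268]), np.float64(0.0028))
(array([-0.0713,  0.0952,  0.1308]), np.float64(0.0019))
(array([0.0752, 0.0914, 0.1317]), np.float64(0.0044))
(array([ 0.0682, -0.0915,  0.1284]), np.float64(0.0009))
coup 0.092 [425. 273.] [311. 332.]
coup 0.138 [445. 223.] [289. 271.]
red 0.092 [303. 300.] [413. 263.]
red 0.14200000000000002 [320. 246.] [394. 198.]
```

```bash
python3 - <<'E'
from bench import *
s=read_state();print(s["time"],abs(s["joint_vel"]).max());print(close_job())
E
```

```text
60.4667 0.03963779475822216
the job is handed in; nothing more can be done
None
```

The kits are made up and stacked, and the job was handed in at 60.5 s of the 144 s allowed; no verdict was reported. I laid the tee and elbow flat on the tote floor and swung both bails fully in. Then I stood the tray on the bails and set the coupling and reducer upright in it.

**Last checks:**
- **Tray position:** triangulated from the scene and side pictures, its centre was within about 1–2 mm of the tote's centre and it stood square to the tote.
- **Tray height:** the rim measured about 0.129 m against the expected 0.133 m, roughly level. At release the tool height put the underside at about 0.088 m, as it should be, so I took the difference as picture error.
- **Coupling and reducer:** both axes matched the projections for standing upright on the tray floor.
- **Bails, tee and elbow:** the last clear view was before the tray went on. Both bails were level and in, and both fittings lay flat; the tray has hidden most of that since.
- **Robot:** it was clear of everything.

**What disagreed with the description:**
- **Fingertip position:** the fingertips stood about 43 mm behind where the stated tool point puts them. The first closing on the tee therefore shut above it, without moving it. I measured the offset from pictures and used it for every later grasp and placement.
- **Vice handle:** its ball appears to reach through the tote wall, so I kept clear of it.

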